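# Stack a manifold on the pinning stand, set the depth stop and drive the tie pin

## Robot

A 7-joint arm with a two-finger parallel gripper is mounted at the origin on the work surface. World frame = base frame: x ahead of the robot, y to its left, z up, the work surface at z = 0. Lengths are in m, angles in rad, forces in N, time in s.
With the tool pointing down it reaches from about 0.425 to 0.875 m from the base axis. Payload 4.7 kg.
Tool frame: the origin (TCP) lies midway between the tips of the shut fingers; the grasp point (between the pads) lies 19 mm behind it; z points along the fingers, y is the direction in which the jaws open and shut (so a half turn about z gives the same grasp; the last joint's range is limited). The gripper opens to 87 mm and grips with 3 to 60 N. Pads are 19 mm wide; open, the fingers measure 117 mm over their backs; the gripper's body (75 mm by 190 mm) begins 51 mm behind the grasp point.
Start: joints at [-1.165, 0.321, -0.07, 1.45, 0.023, 1.371, -0.057], TCP at [0.248, 0.601, 0.188] pointing down, gripper open.
Joint ranges: [-2.86, 2.86], [-0.3, 2.09], [-1.38, 1.24], [0.06, 2.45], [-1.56, 4.7], [0.09, 2.05], [-2.69, 2.69]. Speed limits (rad/s): [2.57, 2.57, 3.14, 3.14, 3.14, 3.14, 3.14].

## Interface

Orientations are given as a rotation vector (axis times angle).
In Python, from bench import * gives the robot as it stands. The module is installed in compiled form; this text tells all that it offers.
- The arm moves only by the tool play_rows, never from a script. Its argument "series" is one flat list of numbers, 7 for each row, row after row: the opening in per cent of the stroke, from 0 (shut) to 100 (fully open), then the shift along the tool's x, y, z in m, then the turn, a rotation vector about the tool's x, y, z in degrees. In form: [fingers, tx, ty, tz, rx, ry, rz, fingers, tx, ty, tz, rx, ry, rz, ...]. A call has 1 to 10 rows; each row is the pose to reach, as a shift and turn from the pose commanded when the call began, along the tool's axes at that moment; what a row does not reach only later rows make up. A row lasts 1/12 s, in which the tool goes at most 41.7 mm and 7.16 degrees, less where a joint would pass 70% of its speed; a pose out of reach is approached as far as the arm can. A call with a gripper value outside its range is refused whole. The fingers move at their own pace and stop on an object; "force" is the grip in N (left out, the last holds). Time passes only in rows, so rows that repeat a pose let the fingers close. It gives the time, the measured TCP pose, the force and the opening at its end, in the units of the state.
- get_state(): the state, without advancing time (a new reading comes with each control period).
- get_image(name): name is "scene" or "side" or "wrist"; returns a dict with "frame" (400x640x3 uint8, red, green, blue), "fx", "fy", "cx", "cy" (pixels), "R" (3x3) and "t" (3): a world point X has camera coordinates R X + t. Camera axes: x right, y down, z forward; pixel columns grow to the right and rows downward; lengths in m; the calibration is good to about 2 mm. A picture is of the moment at which its call begins. There is no depth.
- close_job(): hands the job in, once; it reports no verdict.
The state is a dict: "time": time; "joint_positions": joint angles; "qd": joint speeds; "joint_torque": joint torques, N m; "position": TCP position; "tool_rot": TCP orientation; "ft_force": force on the tool from outside, world axes, zero at the start; "torque": the same for the moment, N m; "grip_width": opening from 0.0 (shut) to 1.0 (fully open).
Only numpy, scipy, OpenCV 4.12 (cv2) and the standard library are available. Lean on these libraries where they do the work, as an engineer would, in place of code of your own. Each camera call takes 0.05 s, during which the arm holds its last target.

## Task

Build up the refrigerant manifold on the green stand: stack every aluminium section on the bench, in any order, and then the blue cover on the nest, each one seated fully down over the brass key below it. Then lower the stand's depth stop until it rests on the cover's ear, swing the red clamp lever fully over to lock it, and only then knock the cover's red tie pin fully home with the mallet, never with the fingers. Stand or lay the mallet back on its mat, leaving the stack seated and the stop locked, and leave everything else on the bench where it is.

Things in the scene. Friction and masses are not known exactly. Their poses are not given: they have to be found in the camera images.
- stand: green pinning stand, fixed (place and yaw vary). Origin on the bench under the nest centre; +x runs to the column. Base 270 x 130 x 12 mm; nest block 124 x 50 mm; steel column 34 mm across at x = 148 mm; its head (x = 75 to 175, y = -22 to 22 mm, a lug to y = -54 at x = 111 to 145; z = 170 to 192 mm) carries the depth-stop rod and clamp lever
- nest_top (a point): centre of the nest's flat top, 26 mm above the bench. It has the same brass key as the sections, 30 mm from here towards the column (stand +x). A seated block has its centre over this point and its +x along the stand's +x; each section adds 24 mm, with 2 mm play round each key
- section_a_mid (a point): centre (half-way up) of an aluminium manifold section; may be absent. Block 124 (x) x 56 (y) x 24 mm, 0.4 kg, lying flat, z up; take it across the 56 mm. Brass key 16 x 36 x 6 mm on its top, 30 mm from centre towards +x; blind notch beneath at the same place, 20 x 40 mm, 8 mm deep: seats one way round only. Round brass port sticks out 12 mm at the -x end
- section_b_mid (a point): centre of another section, exactly like section_a; may be absent
- section_c_mid (a point): centre of another section, exactly like section_a; may be absent
- cover_mid (a point): centre of the blue cover, always present: 124 x 56 x 22 mm, 0.4 kg, z up, this point 11 mm above its underside; same notch beneath (30 mm towards +x) and port at the -x end as the sections, no key on top. At its +x end an ear 36 mm wide and 14 mm thick reaches to x = 108 mm, flush with the cover's top. Take it across the 56 mm
- cover_ear (a point): point on top of the cover's ear, 85 mm from the cover's centre towards +x: where the stop's foot lands when the cover is seated
- pin_seat (a point): point on the cover's top surface, 40 mm from its centre towards -x, on which the tie pin's head sits when it is driven home
- tie_pin: sprung tie pin in the cover: red round head 18 mm across and 3 mm thick, origin at the centre of its top; it stands 15 mm above pin_seat when up and 3 mm when home (12 mm travel, down along the cover's -z). It needs about 8 N and stays where it is driven to
- stop_rod: depth-stop rod, 12 mm steel rod sliding vertically in the stand's head at stand x = 85 mm, y = 0; origin at the centre of the underside of its brass foot (20 mm across). The foot starts 150 to 158 mm above the bench and can go down to 68 mm. The rod stays where it is left; pushing it takes about 5 N
- stop_knob (a point): centre of the top of the black knob on the stop rod (32 mm across, its side 20 mm high below this point), 162 mm above the foot
- clamp_lever (a joint): clamp lever of the depth stop, turns about a vertical axis, rad: 0 open, 1.3 fully locked, growing counter-clockwise seen from above (the red post moves away from the robot). It stays where it is left; about 2 N at the post
- lever_post (a point): centre (half-way up) of the upright red post at the lever's end, 20 mm across, 38 mm tall, 75 mm from the hub; the lever bar lies under the post's lower third
- lever_hub (a point): point on the lever's vertical turning axis, at the height of lever_post
- mallet: soft-faced mallet, 0.45 kg, standing on one orange face with its handle level: head 50 x 50 mm, 60 mm high, dark with orange faces above and below. Origin: centre of the lower face; the wooden handle, 22 mm wide and 20 mm high, leaves the head at -x with its centre line 30 mm above the lower face and ends at x = -155 mm
- mallet_head (a point): centre of the mallet's head; the handle's centre line runs from here along -x, and a good place to grip it is 50 mm out
- mat_spot (a point): spot on the black mallet mat (250 x 110 mm, 1 mm thin, yellow edge lines, fixed) where the mallet's head stood at the start
- paste_jar: white jar of pipe paste, 56 mm across, 50 mm high; leave alone; origin at its underside
- wrench: steel wrench, 190 mm long; leave alone; origin at its underside
- leak_detector: yellow and black hand-held leak detector, 190 mm long, 30 mm high, lying flat; leave alone; origin at its underside
- filter_drier: grey filter-drier, 68 mm across, standing 145 mm high; leave alone; origin at its underside
- spray_bottle: white leak-test fluid bottle with a red cap, 60 mm across, 170 mm high; leave alone; origin at its underside
- fitting_tray: grey tray of fittings, 90 x 120 x 40 mm; leave alone; origin at its underside
- tape_measure: orange tape measure, 65 x 60 x 32 mm; leave alone; origin at its underside

How it is judged:
By the outcome, as a careful person would: the job done as asked, in the order asked, and still so for the second after the job is handed in, with the robot touching nothing.
Of section_a, section_b, section_c only 2 to 3 are there at a start; the rules pass over those that are not, and their reading is None.
At some moment in a run one of mallet may be knocked a few centimetres aside while the robot is not near it.
Once in a run the grip may slacken for a moment while it holds something.
It also fails if it takes over 210 s, if anything falls off the work surface, if the arm or the gripper's body presses on something with over 40 N, if the wrist force passes 120 N, or if a joint passes its speed limit or range.

## Working session

There is one attempt and no reset: what is moved stays moved. The work goes in short steps, Python scripts to look and compute and a tool call to move; the robot and the scene stay as the last step left them, time stands still between calls to the robot, and variables do not carry over. Pictures are saved under pics/ and viewed, and the job is handed in when it is done.

Besides the shell and the picture viewer there is one more tool, called after ">>>" as name(argument=value, ...), one argument or row to a line, values as JSON. play_rows: Moves the arm, as the interface text tells. Its arguments: {"type":"object","properties":{"series":{"type":"array"},"force":{"type":"number"}},"required":["series"]}

```bash
mkdir -p pics
cat > h.py <<'E'
import numpy as np, cv2
from bench import *
from scipy.spatial.transform import Rotation as Rn
def snap(n,f):
    im=get_image(n); cv2.imwrite('pics/'+f+'.png',cv2.cvtColor(im['frame'],cv2.COLOR_RGB2BGR)); 
    np.savez('pics/'+f+'.npz',**{k:np.array(v) for k,v in im.items()}); return im
def ld(f): return dict(np.load('pics/'+f+'.npz'))
def ray(im,u,v,z):
    d=im['R'].T@np.array([(u-im['cx'])/im['fx'],(v-im['cy'])/im['fy'],1]); c=-im['R'].T@im['t']
    return c+d*(z-c[2])/d[2]
def proj(im,X):
    p=im['R']@np.array(X)+im['t']; return np.array([p[0]/p[2]*im['fx']+im['cx'],p[1]/p[2]*im['fy']+im['cy']])
def tri(i1,p1,i2,p2):
    A=[];b=[]
    for im,(u,v) in((i1,p1),(i2,p2)):
        d=im['R'].T@np.array([(u-im['cx'])/im['fx'],(v-im['cy'])/im['fy'],1]);d/=np.linalg.norm(d);c=-im['R'].T@im['t']
        P=np.eye(3)-np.outer(d,d);A.append(P);b.append(P@c)
    return np.linalg.solve(A[0]+A[1],b[0]+b[1])
def st():
    s=get_state(); R=Rn.from_rotvec(s['tool_rot']).as_matrix()
    return s,np.array(s['position']),R
def go(target,yaw=None):
    """print tool shift to bring TCP to target, yaw = world direction (deg) of tool y axis (mod 180), tool vertical"""
    s,p,R=st()
    print('t',round(s['time'],2),'p',p.round(4),'F',np.round(s['ft_force'],1),'grip',round(s['grip_width'],3),'q7',round(s['joint_positions'][6],2))
    print('shift mm',(R.T@(np.array(target)-p)*1000).round(1))
    cur=np.degrees(np.arctan2(R[1,1],R[0,1])); print('tooly yaw',cur.round(2),'tilt',np.degrees(np.arccos(-R[2,2])).round(2))
    if yaw is not None:
        d=(yaw-cur+90)%180-90
        Rt=Rn.from_euler('z',yaw if abs(((yaw-cur+180)%360)-180)<=90 else yaw+180,degrees=True).as_matrix()
        # target: y axis=(cos yaw,sin yaw,0), z down
        y=Rt[:,0]; z=np.array([0,0,-1.]); x=np.cross(y,z); T=np.stack([x,y,z],1)
        print('turn',np.degrees(Rn.from_matrix(R.T@T).as_rotvec()).round(2))
E
python3 - <<'E'
from h import *
for n in('scene','side','wrist'):
    im=snap(n,n+'0'); print(n,im['fx'],-im['R'].T@im['t'],im['R'][2])
s,p,R=st(); print(s); print(R)
E
```

```text
scene 474.985174081464 [1.49327414 1.2226337  1.15384723] [-0.53405288 -0.66181966 -0.526101  ]
side 416.4661635066009 [ 0.39069157 -0.87758173  1.05593025] [ 0.11701832  0.72181457 -0.68212201]
wrist 290.0462529137346 [0.18052693 0.62771811 0.38387311] [ 0.25068453 -0.10475306 -0.96238457]
{'time': 0.15, 'joint_positions': array([-1.16491173,  0.32167505, -0.07008115,  1.45138845,  0.02259312,
        1.37079992, -0.05687805]), 'qd': array([ 0.00020494, -0.00261577, -0.00126984, -0.00490291, -0.00062582,
        0.00014226, -0.00092481]), 'joint_torque': array([-6.88786877e-04, -4.91800189e+01, -4.05069189e-01, -3.12873065e+01,
       -6.40101009e-02,  4.06005140e-02,  1.00732475e-04]), 'position': array([0.24806147, 0.60029773, 0.18720145]), 'tool_rot': array([-6.11380613e-01, -3.08131374e+00,  2.30789794e-03]), 'ft_force': array([-0.81481622,  0.37455883, -1.14779066]), 'torque': array([-0.0368442 ,  0.02664756, -0.00510258]), 'grip_width': 1.0004055653714654}
[[-9.24244928e-01  3.81799780e-01 -4.91797181e-04]
 [ 3.81800088e-01  9.24243870e-01 -1.40041503e-03]
 [-8.01376199e-05 -1.48209470e-03 -9.99998898e-01]]
```

View pics/scene0.png

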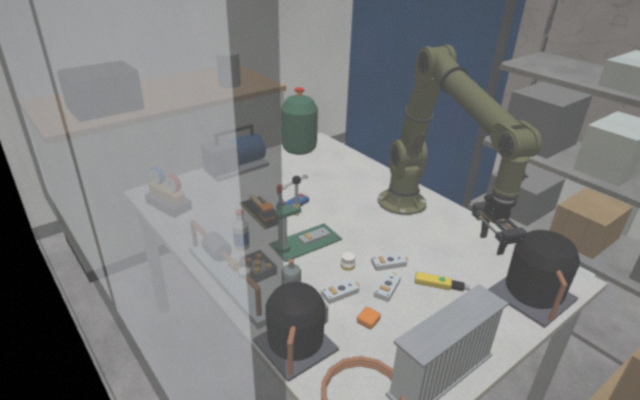

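View pics/side0.png

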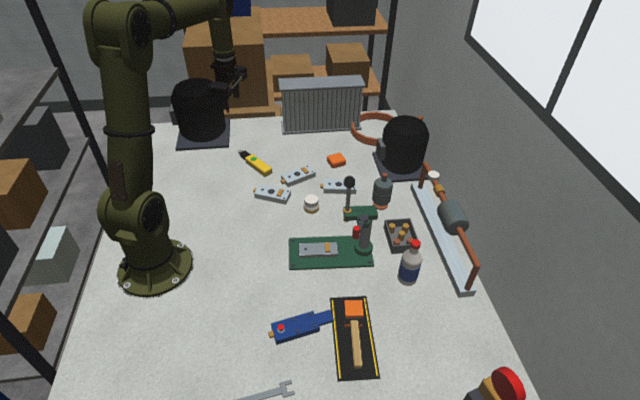

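View pics/wrist0.png

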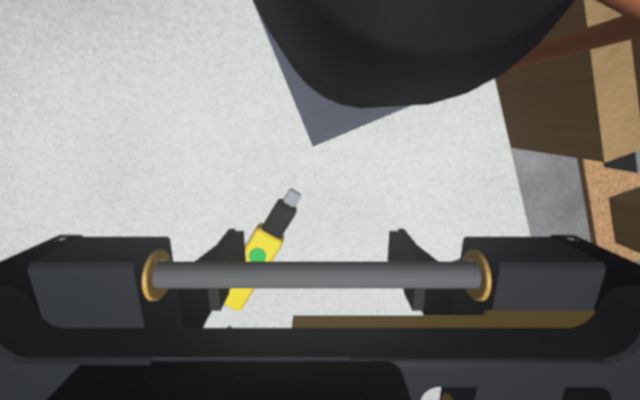

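Run:
```python
from h import *
a=cv2.imread('pics/side0.png')[140:390,220:470]; cv2.imwrite('pics/side0z.png',cv2.resize(a,None,fx=2.4,fy=2.4,interpolation=cv2.INTER_CUBIC))
a=cv2.imread('pics/scene0.png')[170:340,240:480]; cv2.imwrite('pics/scene0z.png',cv2.resize(a,None,fx=3.3,fy=3.3,interpolation=cv2.INTER_CUBIC))
im=ld('side0')
for n,u,v,z in [('nest',318,249,.026),('base c',289,268,.012),('base r',373,265,.012),('base bl',290,240,.012),('base br',370,238,.012),('secA',272,194,.024),('secB',298,175,.024),('secC',338,187,.024),('cover',298,327,.022),('mallet head',354,308,.061),('mallet end',357,366,.04),('jar',311,197,.05),('tape',336,158,.03),('knob',349,182,.31),('post',356,232,.2)]:
    print(n,ray(im,u,v,z).round(3))
```

```text
nest [ 0.511 -0.01   0.026]
base c [ 0.412 -0.064  0.012]
base r [ 0.677 -0.085  0.012]
base bl [0.425 0.052 0.012]
base br [0.692 0.029 0.012]
secA [0.376 0.275 0.024]
secB [0.481 0.373 0.024]
secC [0.624 0.285 0.024]
cover [ 0.421 -0.276  0.022]
mallet head [ 0.578 -0.261  0.061]
mallet end [ 0.558 -0.414  0.04 ]
jar [0.514 0.214 0.05 ]
tape [0.644 0.456 0.03 ]
knob [ 0.593 -0.02   0.31 ]
post [ 0.604 -0.108  0.2  ]
```

View pics/side0z.png

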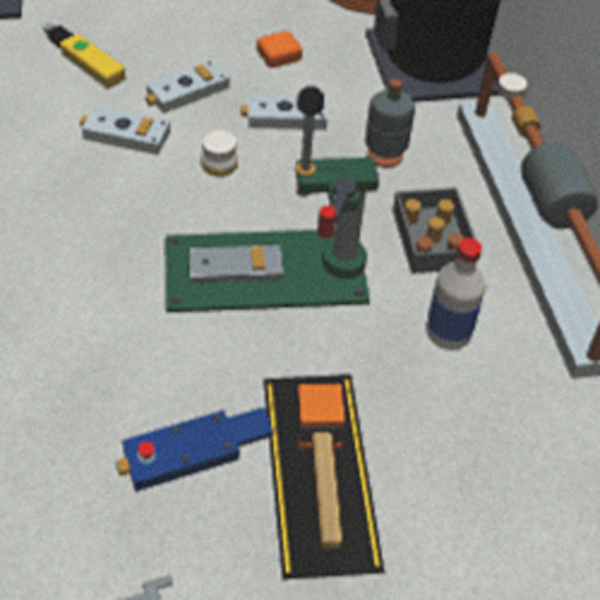

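View pics/scene0z.png

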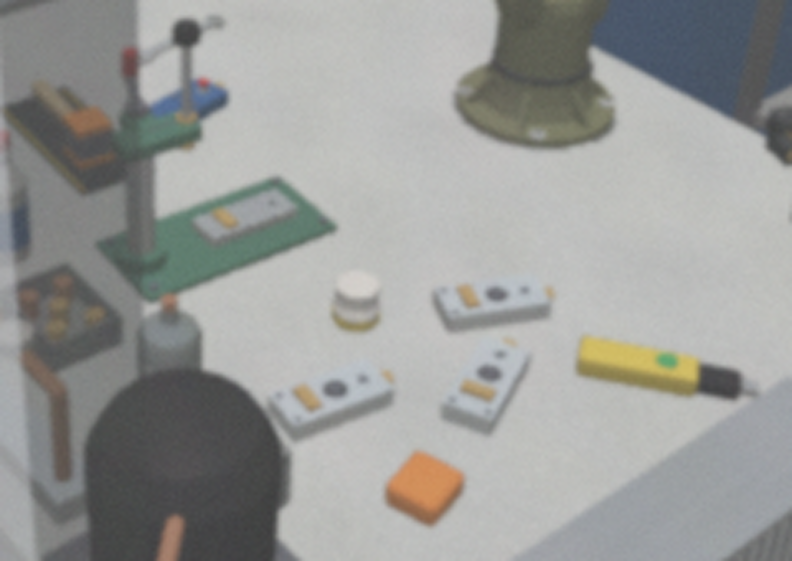

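Run:
```python
from h import *
go([.46,.31,.26],85)
```

```text
t 0.15 p [0.2481 0.6003 0.1872] F [-0.8  0.4 -1.1] grip 1.0 q7 -0.06
shift mm [-306.7 -187.5  -72.5]
tooly yaw 67.55 tilt 0.09
turn [-8.000e-02 -1.000e-02 -1.745e+01]
```

>>> play_rows(
  series=[100, -30, 0, 0, 0, 0, 0],
)

```text
time: 0.23
position: [0.2753, 0.5898, 0.1875]
tool_rot: [-0.587, -3.078, -0.002]
ft_force: [-1.5, 1.9, -0.4]
grip_width: 0.997
```

Run:
```python
from h import *
go([.46,.31,.26],85)
```

```text
t 0.23 p [0.2753 0.5898 0.1875] F [-1.5  1.9 -0.4] grip 0.997 q7 0.01
shift mm [-274.1 -192.3  -74.7]
tooly yaw 68.42 tilt 0.48
turn [  0.05  -0.48 -16.58]
```

>>> play_rows(
  series=[100, -0.03, -0.02, -0.01, 0, 0, -2, 100, -0.06, -0.04, -0.02, 0, 0, -4, 100, -0.09, -0.06, -0.03, 0, 0, -6, 100, -0.12, -0.08, -0.04, 0, 0, -8, 100, -0.15, -0.1, -0.05, 0, 0, -10, 100, -0.18, -0.12, -0.06, 0, 0, -12, 100, -0.21, -0.14, -0.07, 0, 0, -14, 100, -0.24, -0.16, -0.07, 0, 0, -16, 100, -0.27, -0.19, -0.07, 0, 0, -17, 100, -0.27, -0.19, -0.07, 0, 0, -17],
)

```text
time: 1.07
position: [0.469, 0.296, 0.2585]
tool_rot: [0.169, 3.134, -0.007]
ft_force: [0.6, -1.1, 0.1]
grip_width: 1.004
```

Run:
```python
from h import *
go([.46,.31,.26],85)
snap('wrist','w1')
```

```text
t 1.07 p [0.469  0.296  0.2585] F [ 0.6 -1.1  0.1] grip 1.004 q7 0.86
shift mm [10.4 12.9 -1.6]
tooly yaw 83.82 tilt 0.31
turn [-0.25  0.19 -1.18]
```

View pics/w1.png

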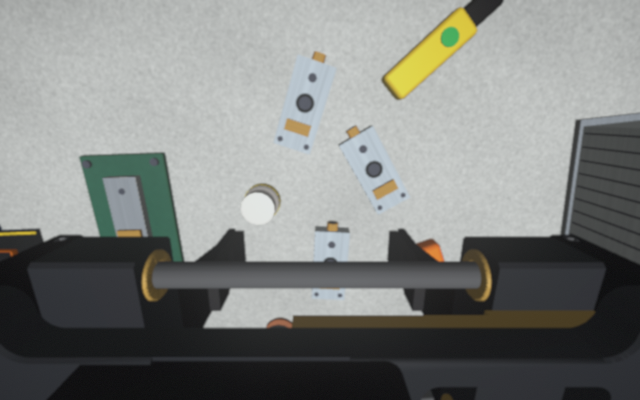

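```bash
cat >> h.py <<'E'
def blobs(im,lo,hi,amin=15,roi=None):
    hsv=cv2.cvtColor(im['frame'],cv2.COLOR_RGB2HSV); m=cv2.inRange(hsv,lo,hi)
    if roi: q=np.zeros_like(m);q[roi[1]:roi[3],roi[0]:roi[2]]=255;m&=q
    n,l,s,c=cv2.connectedComponentsWithStats(m)
    return [(c[i],s[i]) for i in range(1,n) if s[i][4]>=amin],l
E
python3 - <<'E'
from h import *
im=ld('w1')
bl,_=blobs(im,(8,60,80),(28,255,255),15,(70,40,450,240))
for c,s in bl: print('brass',c.round(1),s,ray(im,*c,.03).round(4))
bl,_=blobs(im,(0,0,0),(179,255,110),15,(180,40,450,230))
for c,s in bl: print('dark',c.round(1),s,ray(im,*c,.024).round(4))
E
```

```text
brass [415.4  67.3] [ 382   40   68   59 2094] [0.3463 0.4421 0.03  ]
brass [318.6  56.4] [313  52  12  10  95] [0.3188 0.3139 0.03  ]
brass [297.  127.1] [285 119  25  17 263] [0.4067 0.2737 0.03  ]
brass [352.9 131.6] [347 126  13  12  91] [0.4215 0.3522 0.03  ]
brass [384.9 189.1] [373 180  24  19 234] [0.5109 0.3939 0.03  ]
brass [267.5 187.3] [254 184  25  12  43] [0.4892 0.2184 0.03  ]
brass [332.1 226.6] [327 223  11   8  84] [0.5625 0.3093 0.03  ]
brass [129.  233.1] [117 230  25   7 169] [ 0.5391 -0.0107  0.03  ]
dark [312.   77.5] [310  75   5   6  26] [0.3431 0.3022 0.024 ]
dark [388.6  88. ] [382  78  15  20  40] [0.3682 0.4067 0.024 ]
dark [304.5 102.7] [297  94  16  18 233] [0.3748 0.288  0.024 ]
dark [362.6 148.9] [361 147   4   5  17] [0.448  0.3653 0.024 ]
dark [373.8 168.9] [366 162  16  15 190] [0.4796 0.38   0.024 ]
dark [320.6 228.2] [316 227  11   3  27] [0.5657 0.2909 0.024 ]
dark [342.  228.7] [338 228  10   2  15] [0.5701 0.3247 0.024 ]
```

Run:
```python
from h import *
im=ld('w1')
for n,port,hole,disc,key in [('A',(318.6,56.4),(312,77.5),(304.5,102.7),(297,127.1)),('B',(352.9,131.6),(362.6,148.9),(373.8,168.9),(384.9,189.1))]:
    p=ray(im,*port,.014)[:2];h=ray(im,*hole,.024)[:2];d=ray(im,*disc,.024)[:2];k=ray(im,*key,.03)[:2]
    u=(k-h)/np.linalg.norm(k-h); print(n,'yaw',np.degrees(np.arctan2(u[1],u[0])),'rel key:',[round(float((x-k)@u),4) for x in(p,h,d)],'centre',(k-.03*u).round(4))
im=ld('side0');
```

```text
A yaw -24.19366550986513 rel key: [-0.0994, -0.0696, -0.0349] centre [0.3792 0.286 ]
B yaw 24.535643456760315 rel key: [-0.0971, -0.0691, -0.0343] centre [0.4836 0.3815]
```

Run:
```python
from h import *
go([.49,.03,.32],86)
```

```text
t 1.12 p [0.4668 0.3003 0.2583] F [-0.3  0.4  0.8] grip 1.0 q7 0.85
shift mm [ -51.5 -266.5  -61.2]
tooly yaw 83.98 tilt 0.12
turn [-0.09  0.09 -2.02]
```

>>> play_rows(
  series=[100, -0.006, -0.03, -0.01, 0, 0, 0, 100, -0.012, -0.065, -0.02, 0, 0, 0, 100, -0.02, -0.1, -0.03, 0, 0, 0, 100, -0.028, -0.14, -0.04, 0, 0, -1, 100, -0.035, -0.18, -0.05, 0, 0, -1, 100, -0.042, -0.22, -0.06, 0, 0, -2, 100, -0.05, -0.25, -0.06, 0, 0, -2, 100, -0.05, -0.265, -0.06, 0, 0, -2, 100, -0.05, -0.265, -0.06, 0, 0, -2],
)

```text
time: 1.87
position: [0.4884, 0.0335, 0.3185]
tool_rot: [0.105, 3.139, -0.001]
ft_force: [1.2, -0.5, 0.2]
grip_width: 1.001
```

Run:
```python
from h import *
go([.49,.03,.32],86)
snap('wrist','w2')
```

```text
t 1.87 p [0.4884 0.0335 0.3185] F [ 1.2 -0.5  0.2] grip 1.001 q7 1.36
shift mm [-1.8 -3.4 -1.5]
tooly yaw 86.16 tilt 0.05
turn [-0.02  0.05  0.16]
```

View pics/w2.png

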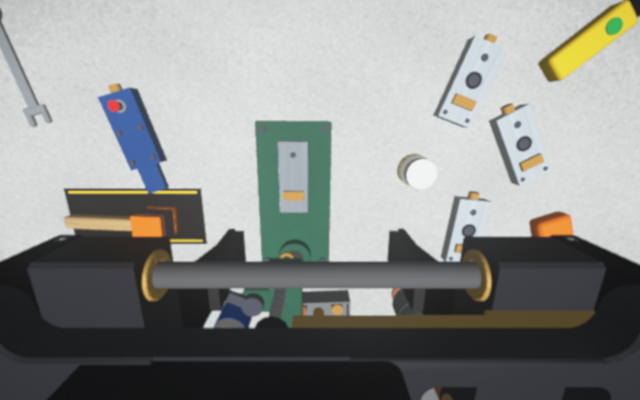

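Run:
```python
from h import *
im=ld('w2')
bl,_=blobs(im,(8,60,80),(28,255,255),15,(60,20,560,240))
for c,s in bl: print('brass',c.round(1),s,ray(im,*c,.03).round(4))
bl,_=blobs(im,(0,0,0),(179,255,110),10,(270,140,320,200))
for c,s in bl: print('hole?',c.round(1),s,ray(im,*c,.026).round(4))
# green base & nest
hsv=cv2.cvtColor(im['frame'],cv2.COLOR_RGB2HSV)
m=cv2.inRange(hsv,(50,60,30),(95,255,200)); m[:,:230]=0;m[:,350:]=0;m[235:]=0
c=max(cv2.findContours(m,0,2)[0],key=cv2.contourArea)
print('bbox',cv2.boundingRect(c),'approx',cv2.approxPolyDP(c,4,True).reshape(-1,2).tolist())
inner=np.zeros_like(m); cv2.drawContours(inner,[cv2.convexHull(c)],-1,255,-1); n=inner&~m
n=cv2.morphologyEx(n,cv2.MORPH_OPEN,np.ones((5,5)))
c=max(cv2.findContours(n,0,2)[0],key=cv2.contourArea); r=cv2.minAreaRect(c); print(r)
B=cv2.boxPoints(r); W=np.array([ray(im,*b,.026) for b in B]); print(W.round(4)); print(W.mean(0), np.linalg.norm(W[0]-W[1]),np.linalg.norm(W[2]-W[1]))
for a,b in((0,1),(1,2)): d=W[b]-W[a]; print(np.degrees(np.arctan2(d[1],d[0])))
```

```text
brass [490.7  37.7] [485  34  12   9  73] [0.3177 0.3069 0.03  ]
brass [551.5  65.2] [539  47  21  34 472] [0.3622 0.4038 0.03  ]
brass [114.1  87.2] [109  84  12   8  76] [ 0.3482 -0.275   0.03  ]
brass [463.7 101.7] [452  94  24  16 234] [0.4067 0.273  0.03  ]
brass [507.8 109. ] [502 104  13  11  95] [0.4227 0.3441 0.03  ]
brass [403.2 161.6] [398 154  16  20  38] [0.4959 0.1784 0.03  ]
brass [531.5 162. ] [520 154  24  17 211] [0.511  0.3934 0.03  ]
brass [106.8 192. ] [ 67 190  81   5 401] [ 0.5142 -0.331   0.03  ]
brass [176.  192.1] [153 190  46   5 214] [ 0.5223 -0.212   0.03  ]
brass [293.1 195.5] [283 191  21  10 204] [ 0.542 -0.011  0.03 ]
brass [473.5 195.7] [468 192  11   8  72] [0.5634 0.3008 0.03  ]
brass [168.5 214.9] [146 205  33  30 251] [ 0.5625 -0.2335  0.03  ]
brass [545.9 225.6] [530 212  30  26 621] [0.6278 0.4343 0.03  ]
brass [120.1 224. ] [  65  214  101   24 1775] [ 0.5736 -0.3229  0.03  ]
brass [186.  238.5] [169 238  35   2  68] [ 0.6091 -0.2112  0.03  ]
bbox (256, 122, 75, 113) approx [[256, 122], [262, 234], [327, 234], [330, 124]]
((292.5, 176.0), (72.0, 31.0), 90.0)
[[ 0.4465 -0.0295  0.026 ]
 [ 0.4499  0.0217  0.026 ]
 [ 0.5751  0.0123  0.026 ]
 [ 0.5714 -0.0426  0.026 ]]
[ 0.51070771 -0.00950679  0.026     ] 0.05135027447398458 0.12547804265032556
86.14024802448259
-4.295523578572415
```

Run:
```python
from h import *
im=ld('w2')
hsv=cv2.cvtColor(im['frame'],cv2.COLOR_RGB2HSV)
m=cv2.inRange(hsv,(50,60,30),(95,255,200))
L=[];R=[];NL=[];NR=[]
for v in range(130,228,2):
    xs=np.where(m[v,230:350])[0]+230
    L.append(ray(im,xs[0]-.5,v,.012)[:2]);R.append(ray(im,xs[-1]+.5,v,.012)[:2])
    if 148<v<208:
        g=xs[xs<292]; NL.append(ray(im,g[-1]+.5,v,.026)[:2]); g=xs[xs>293]; NR.append(ray(im,g[0]-.5,v,.026)[:2])
for n,P in(('L',L),('R',R),('NL',NL),('NR',NR)):
    vx,vy,x0,y0=cv2.fitLine(np.array(P,np.float32),cv2.DIST_HUBER,0,.01,.01).ravel()
    print(n,np.degrees(np.arctan(vy/vx)),'y at x=.51',y0+(.5107-x0)*vy/vx)
k=ray(im,293.1,195.5,.032); print('key',k)
a=cv2.cvtColor(im['frame'],cv2.COLOR_RGB2BGR)[115:215,250:340]; cv2.imwrite('pics/w2z.png',cv2.resize(a,None,fx=6,fy=6,interpolation=cv2.INTER_CUBIC))
g=cv2.cvtColor(im['frame'],cv2.COLOR_RGB2GRAY)[145:165,284:302]; i=np.unravel_index(g.argmin(),g.shape); 
ys,xs=np.where(g<g.min()+35); print('hole',xs.mean()+284,ys.mean()+145,len(xs)); h=ray(im,xs.mean()+284,ys.mean()+145,.026); print(h, np.linalg.norm(k[:2]-h[:2]),np.degrees(np.arctan2(*(k-h)[1::-1])))
```

```text
L -4.2393928 y at x=.51 -0.07112421
R -3.980937 y at x=.51 0.053981494
NL -4.054158 y at x=.51 -0.034838896
NR -4.2685966 y at x=.51 0.018016329
key [ 0.54151584 -0.01076665  0.032     ]
hole 292.76190476190476 154.61904761904762 21
[ 0.47225537 -0.00561414  0.026     ] 0.06945186520695737 -4.254573494145417
```

View pics/w2z.png

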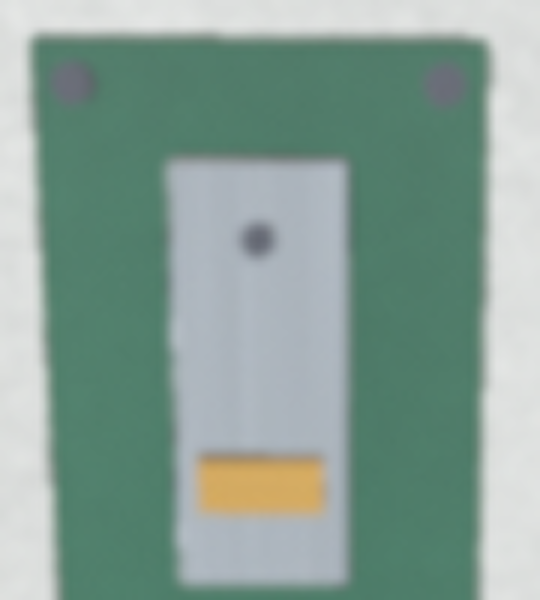

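Run:
```python
from h import *
go([.4836,.3812,.12],114.5)
```

```text
t 1.92 p [0.4883 0.0368 0.3182] F [-0.5  1.1 -0.5] grip 1.0 q7 1.36
shift mm [ 26.4 343.3 198.4]
tooly yaw 86.38 tilt 0.05
turn [ 4.000e-02  2.000e-02 -2.812e+01]
```

>>> play_rows(
  series=[100, 0.002, 0.03, 0.015, 0, 0, -2, 100, 0.005, 0.065, 0.035, 0, 0, -5, 100, 0.008, 0.1, 0.055, 0, 0, -9, 100, 0.011, 0.135, 0.075, 0, 0, -13, 100, 0.014, 0.17, 0.095, 0, 0, -17, 100, 0.017, 0.205, 0.115, 0, 0, -21, 100, 0.02, 0.24, 0.135, 0, 0, -25, 100, 0.023, 0.275, 0.155, 0, 0, -28, 100, 0.025, 0.31, 0.175, 0, 0, -28, 100, 0.026, 0.34, 0.198, 0, 0, -28],
)

```text
time: 2.75
position: [0.4797, 0.3846, 0.1188]
tool_rot: [0.676, -3.067, -0.004]
ft_force: [1.0, 0.5, 0.4]
grip_width: 1.0
```

>>> play_rows(
  series=[100, 0, 0.003, 0, 0, 0, 0, 100, 0, 0.003, 0, 0, 0, 0],
)

```text
time: 2.92
position: [0.4768, 0.3854, 0.1168]
tool_rot: [0.679, -3.061, 0.001]
ft_force: [-0.3, -0.7, 0.6]
grip_width: 1.0
```

Run:
```python
from h import *
go([.4836,.3812,.006],114.5)
snap('wrist','w3')
```

```text
t 2.92 p [0.4768 0.3854 0.1168] F [-0.3 -0.7  0.6] grip 1.0 q7 1.31
shift mm [ -5.   -6.8 110.8]
tooly yaw 115.01 tilt 0.34
turn [ 0.03 -0.34  0.51]
```

View pics/w3.png

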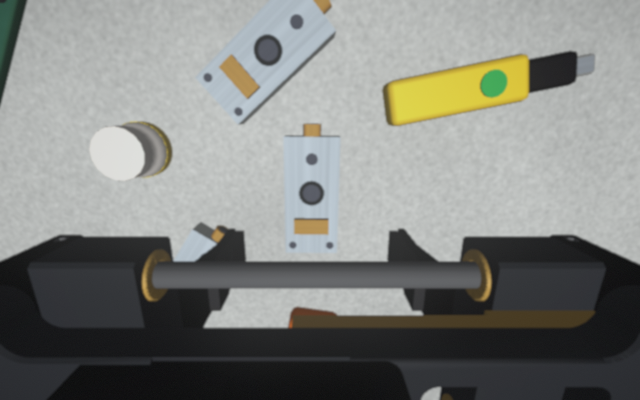

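```bash
cat >> h.py <<'E'
def sec(im,roi,ztop=.024):
    bl,_=blobs(im,(8,60,80),(28,255,255),30,roi)
    k=max(bl,key=lambda b:b[1][4])[0]; k=ray(im,*k,ztop+.006)
    bl,_=blobs(im,(0,0,0),(179,255,110),10,roi)
    P=[(ray(im,*c,ztop),s[4]) for c,s in bl]
    P=[(p,a,np.linalg.norm(p[:2]-k[:2])) for p,a in P]
    h=[p for p,a,d in P if .065<d<.074]; d=[p for p,a,d in P if .031<d<.038]
    out=[]
    for q in h+d:
        u=(k-q)[:2];u/=np.linalg.norm(u); out.append((np.degrees(np.arctan2(u[1],u[0])).round(2),(k[:2]-.03*u).round(4)))
    print('key',k.round(4),'yaw/centre',out,'dists',[round(x[2],4) for x in P])
E
python3 - <<'E'
from h import *
im=ld('w3'); sec(im,(285,120,342,240)); sec(ld('w1'),(340,122,405,212)); sec(ld('w2'),(440,30,505,130));sec(ld('w2'),(455,190,490,260))
E
```

```text
key [0.5108 0.3935 0.03  ] yaw/centre [(np.float64(24.15), array([0.4834, 0.3812])), (np.float64(24.21), array([0.4834, 0.3812]))] dists [np.float64(0.0691), np.float64(0.0341)]
key [0.5109 0.3939 0.03  ] yaw/centre [(np.float64(24.5), array([0.4836, 0.3815])), (np.float64(23.99), array([0.4835, 0.3817]))] dists [np.float64(0.0691), np.float64(0.0343)]
key [0.4067 0.273  0.03  ] yaw/centre [(np.float64(-123.44), array([0.4233, 0.298 ])), (np.float64(-25.71), array([0.3797, 0.286 ]))] dists [np.float64(0.0482), np.float64(0.0353), np.float64(0.0669)]
key [0.6782 0.3112 0.03  ] yaw/centre [] dists [np.float64(0.1071), np.float64(0.0157)]
```

>>> play_rows(
  series=[100, -0.003, -0.004, 0.02, 0, 0, 0.5, 100, -0.005, -0.006, 0.045, 0, 0, 0.5, 100, -0.005, -0.006, 0.07, 0, 0, 0.5, 100, -0.005, -0.006, 0.075, 0, 0, 0.5, 100, -0.005, -0.006, 0.075, 0, 0, 0.5],
)

```text
time: 3.38
position: [0.4878, 0.3764, 0.0443]
tool_rot: [0.652, -3.071, 0.002]
ft_force: [0.4, -0.7, -0.1]
grip_width: 1.001
```

Run:
```python
from h import *
go([.4836,.3812,.006],114.3)
```

```text
t 3.38 p [0.4878 0.3764 0.0443] F [ 0.4 -0.7 -0.1] grip 1.001 q7 1.32
shift mm [ 1.8  6.1 38.3]
tooly yaw 113.99 tilt 0.16
turn [-0.05 -0.15 -0.31]
```

>>> play_rows(
  series=[100, 0, 0, 0, 0, 0, 0, 100, 0, 0, 0, 0, 0, 0],
)

```text
time: 3.55
position: [0.4899, 0.3788, 0.0476]
tool_rot: [-0.653, 3.07, 0.003]
ft_force: [-0.5, -0.4, 0.2]
grip_width: 1.004
```

Run:
```python
from h import *
go([.4836,.3812,.006],114.3)
```

```text
t 3.55 p [0.4899 0.3788 0.0476] F [-0.5 -0.4  0.2] grip 1.004 q7 1.32
shift mm [ 4.9  4.7 41.5]
tooly yaw 114.04 tilt 0.22
turn [ 0.07  0.21 -0.26]
```

Run:
```python
from h import *
for i in range(6):
    get_image('wrist'); s=get_state(); print(s['position'].round(4),s['qd'].round(3)[:4],s['joint_positions'].round(4))
```

```text
[0.4899 0.3788 0.0475] [-0.     0.002 -0.001  0.002] [-0.7824  0.3541  0.0987  1.7008 -0.0388  1.0847  1.3186]
[0.4897 0.3788 0.0473] [-0.002  0.004  0.     0.007] [-0.7825  0.3543  0.0986  1.7011 -0.0388  1.0845  1.3186]
[0.4895 0.3787 0.0469] [-0.001  0.006 -0.     0.009] [-0.7826  0.3546  0.0986  1.7015 -0.0388  1.0845  1.3186]
[0.4893 0.3785 0.0465] [-0.     0.007  0.001  0.008] [-0.7826  0.355   0.0986  1.7018 -0.0389  1.0844  1.3187]
[0.4891 0.3784 0.0462] [0.001 0.007 0.    0.005] [-0.7826  0.3553  0.0986  1.7021 -0.0389  1.0842  1.3186]
[0.4889 0.3782 0.0458] [0.003 0.006 0.    0.004] [-0.7826  0.3556  0.0986  1.7024 -0.0388  1.0842  1.3187]
```

>>> play_rows(
  series=[100, 0.003, 0.004, 0.01, 0, 0, 0, 100, 0.003, 0.004, 0.02, 0, 0, 0, 100, 0.003, 0.004, 0.028, 0, 0, 0, 100, 0.003, 0.004, 0.034, 0, 0, 0, 100, 0.003, 0.004, 0.038, 0, 0, 0, 100, 0.003, 0.004, 0.039, 0, 0, 0, 100, 0.003, 0.004, 0.039, 0, 0, 0, 100, 0.003, 0.004, 0.039, 0, 0, 0],
)

```text
time: 4.52
position: [0.4846, 0.3804, 0.0063]
tool_rot: [-0.654, 3.072, 0.0]
ft_force: [0.5, 0.2, 0.6]
grip_width: 0.999
```

Run:
```python
from h import *
go([.4836,.3812,.006],114.3)
get_image('side'); go([.4836,.3812,.006],114.3)
```

```text
t 4.52 p [0.4846 0.3804 0.0063] F [0.5 0.2 0.6] grip 0.999 q7 1.31
shift mm [0.6 1.1 0.3]
tooly yaw 114.04 tilt 0.03
turn [ 0.    0.03 -0.26]
t 4.57 p [0.4847 0.3806 0.0065] F [-0.   0.2  0.6] grip 0.997 q7 1.31
shift mm [0.7 1.  0.5]
tooly yaw 114.04 tilt 0.05
turn [ 0.01  0.05 -0.26]
```

>>> play_rows(
  series=[40, 0, 0, 0, 0, 0, 0, 40, 0, 0, 0, 0, 0, 0, 40, 0, 0, 0, 0, 0, 0, 40, 0, 0, 0, 0, 0, 0, 40, 0, 0, 0, 0, 0, 0, 40, 0, 0, 0, 0, 0, 0],
  force=45,
)

```text
time: 5.07
position: [0.4843, 0.3803, 0.0062]
tool_rot: [-0.655, 3.072, 0.0]
ft_force: [-0.4, -0.4, 0.4]
grip_width: 0.635
```

>>> play_rows(
  series=[40, 0, 0, -0.005, 0, 0, 0, 40, 0, 0, -0.015, 0, 0, 0, 40, 0, 0, -0.03, 0, 0, 0, 40, 0, 0, -0.05, 0, 0, 0, 40, 0, 0, -0.07, 0, 0, 0, 40, 0, 0, -0.09, 0, 0, 0, 40, 0, 0, -0.11, 0, 0, 0, 40, 0, 0, -0.115, 0, 0, 0, 40, 0, 0, -0.115, 0, 0, 0],
)

```text
time: 5.82
position: [0.4856, 0.3814, 0.1239]
tool_rot: [-0.654, 3.068, 0.004]
ft_force: [0.5, -0.1, -1.1]
grip_width: 0.4
```

Run:
```python
from h import *
snap('wrist','w4')
go([.5114,-.0085,.12],85.85)
```

```text
t 5.87 p [0.4847 0.3806 0.1219] F [ 0.6 -1.1 -1. ] grip 0.402 q7 1.3
shift mm [ 134.2 -366.2    1.5]
tooly yaw 114.05 tilt 0.11
turn [ 0.06  0.09 28.2 ]
```

View pics/w4.png

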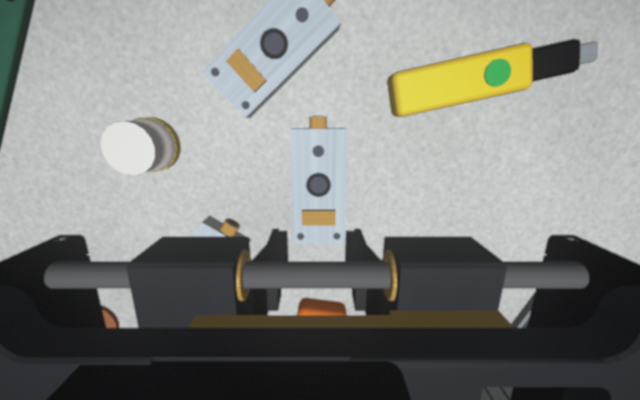

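Run:
```python
from h import *
sec(ld('w4'),(290,110,345,226))
```

```text
key [0.5107 0.3935 0.03  ] yaw/centre [(np.float64(24.3), array([0.4834, 0.3811])), (np.float64(24.18), array([0.4834, 0.3812]))] dists [np.float64(0.0691), np.float64(0.034)]
```

>>> play_rows(
  series=[100, 0, 0, 0, 0, 0, 0, 100, 0, 0, 0, 0, 0, 0, 100, 0, 0, 0, 0, 0, 0, 100, 0, 0, 0, 0, 0, 0, 100, 0, 0, 0, 0, 0, 0, 100, 0, 0, 0, 0, 0, 0],
)

```text
time: 6.37
position: [0.4842, 0.3802, 0.1207]
tool_rot: [0.655, -3.072, 0.001]
ft_force: [-0.1, 0.4, 0.1]
grip_width: 0.769
```

Run:
```python
from h import *
go([.4836,.3812,.003],114.3)
```

```text
t 6.37 p [0.4842 0.3802 0.1207] F [-0.1  0.4  0.1] grip 0.769 q7 1.3
shift mm [  0.    1.2 117.7]
tooly yaw 114.05 tilt 0.03
turn [-0.01 -0.03 -0.25]
```

>>> play_rows(
  series=[100, 0, 0.001, 0.015, 0, 0, 0, 100, 0, 0.001, 0.035, 0, 0, 0, 100, 0, 0.001, 0.055, 0, 0, 0, 100, 0, 0.001, 0.075, 0, 0, 0, 100, 0, 0.001, 0.095, 0, 0, 0, 100, 0, 0.001, 0.105, 0, 0, 0, 100, 0, 0.001, 0.112, 0, 0, 0, 100, 0, 0.001, 0.116, 0, 0, 0, 100, 0, 0.001, 0.117, 0, 0, 0, 100, 0, 0.001, 0.117, 0, 0, 0],
)

```text
time: 7.2
position: [0.4844, 0.3817, 0.0048]
tool_rot: [-0.654, 3.072, 0.001]
ft_force: [0.7, -0.2, 0.7]
grip_width: 0.997
```

>>> play_rows(
  series=[0, 0, 0, 0, 0, 0, 0, 0, 0, 0, 0, 0, 0, 0, 0, 0, 0, 0, 0, 0, 0, 0, 0, 0, 0, 0, 0, 0, 0, 0, 0, 0, 0, 0, 0, 0, 0, 0, 0, 0, 0, 0, 0, 0, 0, 0, 0, 0, 0, 0, 0, 0, 0, 0, 0, 0],
  force=50,
)

```text
time: 7.87
position: [0.4838, 0.3812, 0.0041]
tool_rot: [-0.655, 3.073, 0.0]
ft_force: [0.3, 0.7, 0.2]
grip_width: 0.478
```

>>> play_rows(
  series=[0, 0, 0, 0, 0, 0, 0, 0, 0, 0, -0.004, 0, 0, 0, 0, 0, 0, -0.01, 0, 0, 0, 0, 0, 0, -0.016, 0, 0, 0, 0, 0, 0, -0.022, 0, 0, 0],
)

```text
time: 8.28
position: [0.4841, 0.3815, 0.0271]
tool_rot: [-0.654, 3.072, 0.001]
ft_force: [-0.5, 0.0, 0.0]
grip_width: 0.097
```

Run:
```python
from h import *
im=snap('wrist','w5'); s,p,R=st(); print(p, proj(im,p), proj(im,[.4836,.3812,.024]), -im['R'].T@im['t'], im['R'])
im=snap('scene','s5')
a=cv2.imread('pics/s5.png')[150:340,300:520]; cv2.imwrite('pics/s5z.png',cv2.resize(a,None,fx=3,fy=3))
im=snap('side','d5')
a=cv2.imread('pics/d5.png')[80:280,220:440]; cv2.imwrite('pics/d5z.png',cv2.resize(a,None,fx=3,fy=3))
```

```text
[0.48491589 0.38211775 0.02849982] [318.73279965 226.02509529] [318.26197777 221.79287178] [0.41721941 0.34953674 0.22382087] [[-0.40724703  0.91331653  0.00166637]
 [ 0.8787602   0.39133995  0.27319144]
 [ 0.24885815  0.11272074 -0.96195824]]
```

View pics/w5.png

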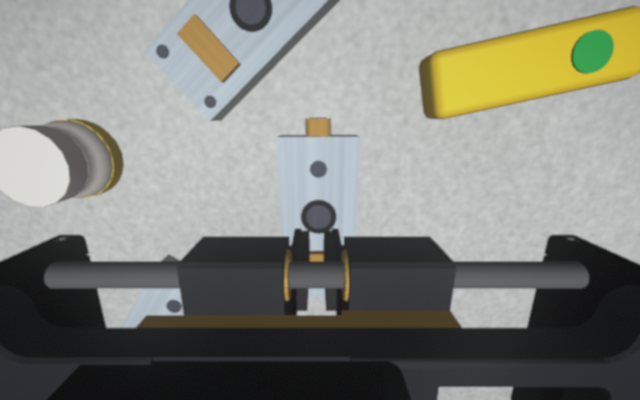

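View pics/s5z.png

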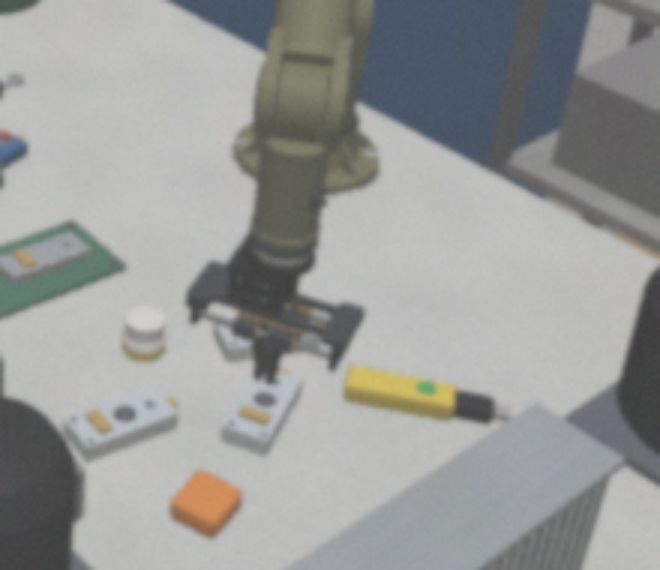

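View pics/d5z.png

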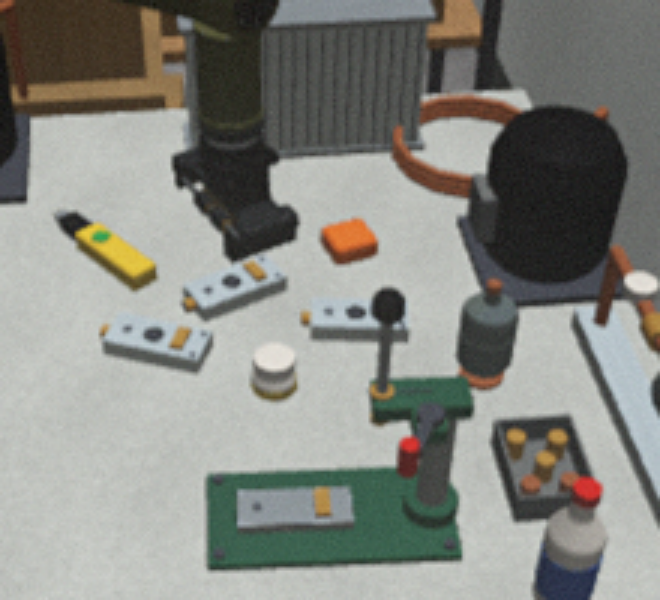

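Run:
```python
from h import *
s,p,R=st(); print(p)
for f,o in(('s5',(300,150)),('d5',(220,80))):
    im=ld(f)
    for X in(p,p*[1,1,0]+[0,0,.07],[.4836,.3812,.024],[.5108,.3936,.03]): print(f,((proj(im,X)-o)*3).round(0))
```

```text
[0.48453448 0.38179194 0.02723353]
s5 [261. 398.]
s5 [265. 370.]
s5 [261. 399.]
s5 [253. 410.]
d5 [236. 279.]
d5 [235. 253.]
d5 [235. 281.]
d5 [255. 270.]
```

Run:
```python
from h import *
a=cv2.imread('pics/w5.png')[180:330,240:400]; a=cv2.resize(a,None,fx=4,fy=4,interpolation=2); b=cv2.imread('pics/s5.png')[230:310,350:430]; b=cv2.resize(b,None,fx=6,fy=6,interpolation=2)
cv2.imwrite('pics/z5a.png',cv2.convertScaleAbs(a,alpha=2)); cv2.imwrite('pics/z5b.png',cv2.convertScaleAbs(b,alpha=1.6))
```

```text
(no output)
```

View pics/z5a.png

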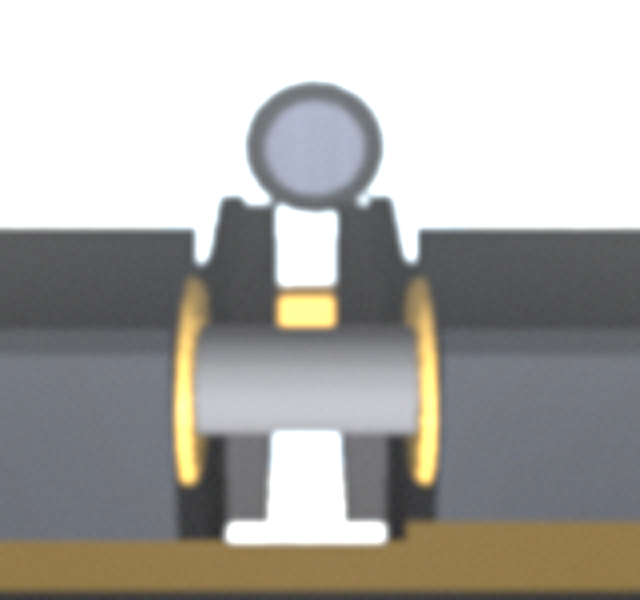

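View pics/z5b.png

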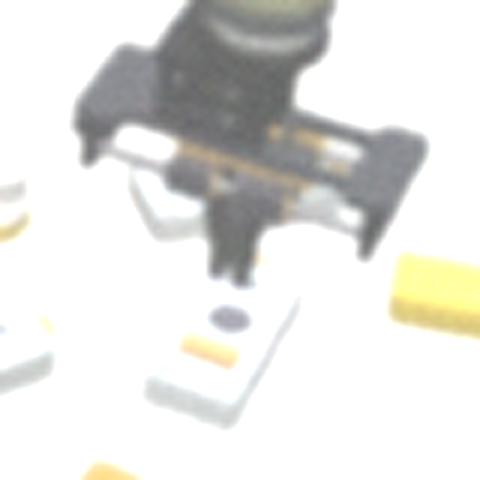

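Run:
```python
from h import *
w=ld('w5');s=ld('s5')
print(tri(w,(318.7,230),s,(388.8,276.7)))
print('disc by tri', tri(w,(318.5,216),s,(350+230/6,230+318/6)))
print('key pred in scene crop', (proj(s,[.5108,.3936,.03])-[350,230])*6)
S,p,R=st(); print(R[:,0])
# timing: images at w5 then
```

```text
[0.47915146 0.38017185 0.05077274]
disc by tri [0.47909149 0.38097537 0.02219922]
key pred in scene crop [205.98757103 340.66397374]
[-0.91317478 -0.40756314 -0.00202841]
```

Run:
```python
from h import *
w=ld('w5')
p=np.array([.48491,.38211,.0285]);xh=np.array([-.913,-.4076,0])
for z in(0,.02,.03,.04,.05,.06): print(z,[round(float((ray(w,318.7,r,z)-p)@xh),4) for r in(229,231)])
for z in (.0285,.05): print(z,proj(w,p*[1,1,0]+[0,0,z]+xh*.0095))
```

```text
0 [-0.0136, -0.0154]
0.02 [-0.0057, -0.0073]
0.03 [-0.0017, -0.0032]
0.04 [0.0023, 0.0008]
0.05 [0.0062, 0.0048]
0.06 [0.0102, 0.0089]
0.0285 [318.75286431 213.46827363]
0.05 [319.10075129 224.2030118 ]
```

>>> play_rows(
  series=[100, 0, 0, 0, 0, 0, 0, 100, 0, 0, 0, 0, 0, 0, 100, 0, 0, 0, 0, 0, 0, 100, 0, 0, 0, 0, 0, 0, 100, 0, 0, 0, 0, 0, 0, 100, 0, 0, 0, 0, 0, 0, 100, 0, 0, 0, 0, 0, 0, 100, 0, 0, 0, 0, 0, 0, 100, 0, 0, 0, 0, 0, 0, 100, 0, 0, 0, 0, 0, 0],
)

```text
time: 9.27
position: [0.4838, 0.3812, 0.0261]
tool_rot: [-0.655, 3.073, 0.0]
ft_force: [0.5, 0.3, -0.1]
grip_width: 0.694
```

>>> play_rows(
  series=[100, 0, 0, 0, 0, 0, 0, 100, 0, 0, 0, 0, 0, 0, 100, 0, 0, 0, 0, 0, 0, 100, 0, 0, 0, 0, 0, 0, 100, 0, 0, 0, 0, 0, 0, 100, 0, 0, 0, 0, 0, 0, 100, 0, 0, 0, 0, 0, 0],
)

```text
time: 9.85
position: [0.4839, 0.3813, 0.0261]
tool_rot: [-0.655, 3.073, 0.0]
ft_force: [-0.3, 0.9, -0.4]
grip_width: 0.994
```

Run:
```python
from h import *
go([.4836,.3812,.003],114.3)
im=snap('wrist','w6'); a=cv2.imread('pics/w6.png')[200:330,210:430]; a=cv2.resize(a,None,fx=3,fy=3,interpolation=2); cv2.imwrite('pics/w6z.png',cv2.convertScaleAbs(a,alpha=2))
snap('side','d6');a=cv2.imread('pics/d6.png')[130:210,260:340]; a=cv2.resize(a,None,fx=6,fy=6,interpolation=2); cv2.imwrite('pics/d6z.png',cv2.convertScaleAbs(a,alpha=1.6))
```

```text
t 9.85 p [0.4839 0.3813 0.0261] F [-0.3  0.9 -0.4] grip 0.994 q7 1.31
shift mm [ 0.3  0.1 23.1]
tooly yaw 114.05 tilt 0.01
turn [ 0.    0.01 -0.25]
```

View pics/w6z.png

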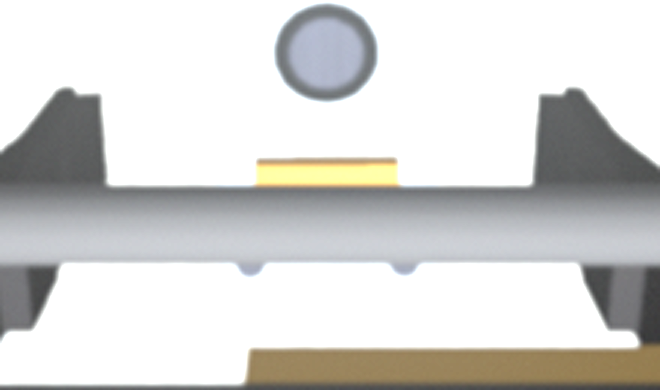

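View pics/d6z.png

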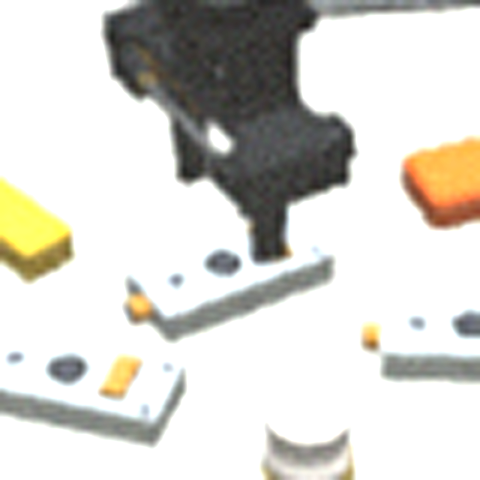

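>>> play_rows(
  series=[100, 0, 0, 0.006, 0, 0, 0, 100, 0, 0, 0.013, 0, 0, 0, 100, 0, 0, 0.02, 0, 0, 0, 100, 0, 0, 0.027, 0, 0, 0, 100, 0, 0, 0.033, 0, 0, 0, 100, 0, 0, 0.038, 0, 0, 0, 100, 0, 0, 0.04, 0, 0, 0, 100, 0, 0, 0.04, 0, 0, 0],
)

```text
time: 10.62
position: [0.4835, 0.3809, -0.0148]
tool_rot: [0.654, -3.072, 0.001]
ft_force: [-0.3, 1.6, 0.2]
grip_width: 0.998
```

Run:
```python
from h import *
go([.4836,.3812,.003],114.3)
im=snap('wrist','w7')
snap('side','d7');a=cv2.imread('pics/d7.png')[130:210,260:340]; a=cv2.resize(a,None,fx=6,fy=6,interpolation=2); cv2.imwrite('pics/d7z.png',cv2.convertScaleAbs(a,alpha=1.6))
```

```text
t 10.62 p [ 0.4835  0.3809 -0.0148] F [-0.3  1.6  0.2] grip 0.998 q7 1.31
shift mm [ -0.2   0.3 -17.8]
tooly yaw 114.05 tilt 0.07
turn [-0.02 -0.07 -0.25]
```

View pics/d7z.png

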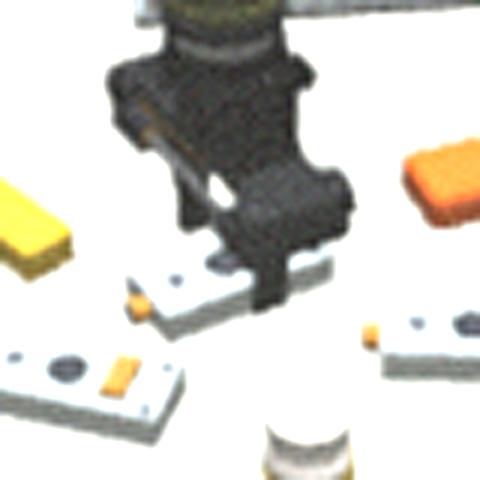

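Run:
```python
from h import *
w=ld('d7')
for o in(.0435,.0585):
  for z in(0,.01,.02): print(o,z,((proj(w,[.4835+.407*o,.3809-.913*o,z])-[260,130])*6).round(0))
```

```text
0.0435 0 [264. 328.]
0.0435 0.01 [264. 316.]
0.0435 0.02 [264. 304.]
0.0585 0 [276. 341.]
0.0585 0.01 [276. 329.]
0.0585 0.02 [276. 318.]
```

>>> play_rows(
  series=[100, 0, 0, 0.003, 0, 0, 0, 100, 0, 0, 0.006, 0, 0, 0, 100, 0, 0, 0.009, 0, 0, 0, 100, 0, 0, 0.011, 0, 0, 0, 100, 0, 0, 0.011, 0, 0, 0, 100, 0, 0, 0.011, 0, 0, 0],
)

```text
time: 11.22
position: [0.4838, 0.3811, -0.0251]
tool_rot: [0.655, -3.072, 0.0]
ft_force: [0.6, -0.3, -0.4]
grip_width: 1.0
```

>>> play_rows(
  series=[40, 0, 0, 0, 0, 0, 0, 0, 0, 0, 0, 0, 0, 0, 0, 0, 0, 0, 0, 0, 0, 0, 0, 0, 0, 0, 0, 0, 0, 0, 0, 0, 0, 0, 0, 0, 0, 0, 0, 0, 0, 0, 0, 0, 0, 0, 0, 0, 0, 0, 0, 0, 0, 0, 0, 0],
  force=50,
)

```text
time: 11.88
position: [0.4838, 0.3817, -0.0248]
tool_rot: [-0.655, 3.072, 0.001]
ft_force: [-0.6, 1.3, 0.1]
grip_width: 0.636
```

Run:
```python
from h import *
go([.4836,.3812,.003],114.3)
snap('side','d8');a=cv2.imread('pics/d8.png')[130:210,260:340]; a=cv2.resize(a,None,fx=6,fy=6,interpolation=2); cv2.imwrite('pics/d8z.png',cv2.convertScaleAbs(a,alpha=1.6))
```

```text
t 11.88 p [ 0.4838  0.3817 -0.0248] F [-0.6  1.3  0.1] grip 0.636 q7 1.32
shift mm [  0.3  -0.4 -27.8]
tooly yaw 114.07 tilt 0.03
turn [ 0.03  0.02 -0.23]
```

View pics/d8z.png

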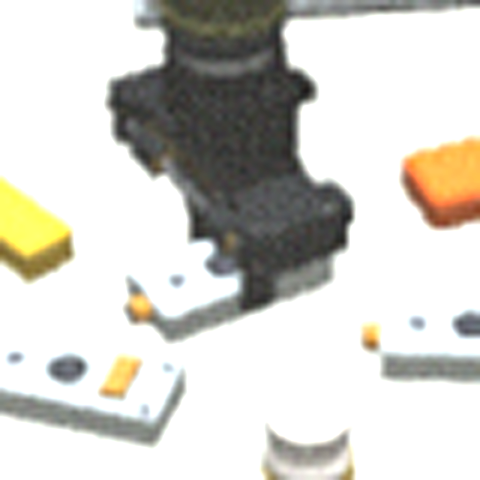

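>>> play_rows(
  series=[0, 0, 0, 0, 0, 0, 0, 0, 0, 0, -0.004, 0, 0, 0, 0, 0, 0, -0.012, 0, 0, 0, 0, 0, 0, -0.024, 0, 0, 0, 0, 0, 0, -0.038, 0, 0, 0, 0, 0, 0, -0.054, 0, 0, 0, 0, 0, 0, -0.07, 0, 0, 0, 0, 0, 0, -0.086, 0, 0, 0, 0, 0, 0, -0.1, 0, 0, 0, 0, 0, 0, -0.105, 0, 0, 0],
)

```text
time: 12.77
position: [0.4854, 0.382, 0.0836]
tool_rot: [-0.653, 3.069, 0.003]
ft_force: [1.1, -0.0, -3.2]
grip_width: 0.641
```

Run:
```python
from h import *
snap('wrist','w9')
go([.5114,-.0085,.06],85.85)
```

```text
t 12.82 p [0.4854 0.3821 0.0835] F [-0.1  0.5 -3.7] grip 0.638 q7 1.31
shift mm [ 135.5 -367.3   22.4]
tooly yaw 114.03 tilt 0.28
turn [ 0.14  0.25 28.18]
```

View pics/w9.png

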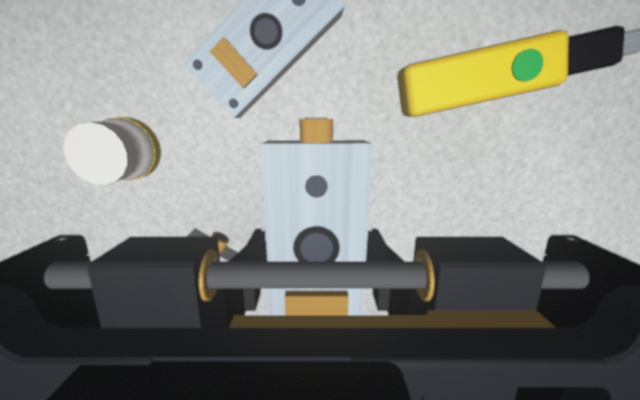

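```bash
cat >> h.py <<'E'
def held(im,p,R,hole,dz=.0488):
    q=ray(im,*hole,p[2]+dz); return (R.T@(q-p)).round(4)
E
python3 - <<'E'
from h import *
im=ld('w9'); s,p,R=st()
for roi in ((300,170,330,200),(290,220,340,262)):
    bl,_=blobs(im,(0,0,0),(179,255,110),10,roi); 
    for c,t in bl: print(c,t[4],held(im,p,R,c))
E
```

```text
[321.71698113 186.64150943] 53 [ 0.0393  0.0012 -0.049 ]
[316.0248307  245.37020316] 1329 [ 0.0058 -0.0018 -0.0488]
```

>>> play_rows(
  series=[0, 0.005, -0.012, 0, 0, 0, 2, 0, 0.015, -0.04, 0, 0, 0, 6, 0, 0.027, -0.075, 0, 0, 0, 11, 0, 0.04, -0.11, 0, 0, 0, 16, 0, 0.053, -0.145, 0, 0, 0, 21, 0, 0.066, -0.18, 0, 0, 0, 26, 0, 0.08, -0.215, 0, 0, 0, 28, 0, 0.093, -0.25, 0, 0, 0, 28, 0, 0.104, -0.28, 0, 0, 0, 28, 0, 0.11, -0.3, 0, 0, 0, 28],
)

```text
time: 13.65
position: [0.5038, 0.0565, 0.0789]
tool_rot: [-0.118, -3.137, 0.003]
ft_force: [-0.1, -0.1, -4.1]
grip_width: 0.639
```

Run:
```python
from h import *
go([.5114,-.0085,.04],85.85)
```

```text
t 13.65 p [0.5038 0.0565 0.0789] F [-0.1 -0.1 -4.1] grip 0.639 q7 1.37
shift mm [-12.6 -64.2  39. ]
tooly yaw 85.67 tilt 0.19
turn [-0.13 -0.14 -0.18]
```

>>> play_rows(
  series=[0, -0.003, -0.012, 0.005, 0, 0, 0, 0, -0.006, -0.028, 0.012, 0, 0, 0, 0, -0.009, -0.045, 0.02, 0, 0, 0, 0, -0.012, -0.058, 0.03, 0, 0, 0, 0, -0.0125, -0.064, 0.036, 0, 0, 0, 0, -0.0125, -0.064, 0.038, 0, 0, 0, 0, -0.0125, -0.064, 0.039, 0, 0, 0, 0, -0.0125, -0.064, 0.039, 0, 0, 0, 0, -0.0125, -0.064, 0.039, 0, 0, 0],
)

```text
time: 14.4
position: [0.5139, -0.001, 0.0413]
tool_rot: [0.106, 3.139, 0.001]
ft_force: [0.5, -0.8, -4.5]
grip_width: 0.637
```

Run:
```python
from h import *
get_image('side');get_image('side')
go([.5114,-.0085,.001],85.85)
snap('wrist','w10'); go([.5114,-.0085,.001],85.85)
```

```text
t 14.5 p [ 0.5141 -0.0012  0.0415] F [-0.3 -0.4 -4.9] grip 0.638 q7 1.52
shift mm [ 2.3 -7.5 40.5]
tooly yaw 86.14 tilt 0.06
turn [0.03 0.05 0.29]
t 14.55 p [ 0.5141 -0.0014  0.0415] F [-0.3 -0.3 -3.7] grip 0.635 q7 1.52
shift mm [ 2.3 -7.2 40.5]
tooly yaw 86.13 tilt 0.05
turn [0.02 0.05 0.28]
```

View pics/w10.png

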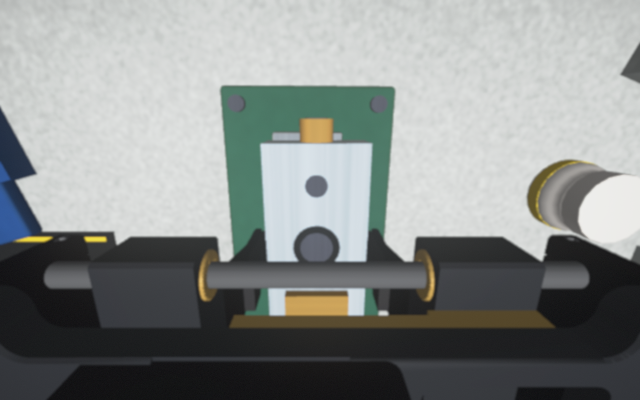

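>>> play_rows(
  series=[0, 0.001, -0.003, 0.003, 0, 0, 0, 0, 0.002, -0.007, 0.008, 0, 0, 0.2, 0, 0.002, -0.007, 0.015, 0, 0, 0.2, 0, 0.002, -0.007, 0.018, 0, 0, 0.2, 0, 0.002, -0.007, 0.018, 0, 0, 0.2, 0, 0.002, -0.007, 0.018, 0, 0, 0.2, 0, 0.002, -0.007, 0.018, 0, 0, 0.2],
)

```text
time: 15.13
position: [0.5114, -0.009, 0.0231]
tool_rot: [0.114, 3.139, 0.0]
ft_force: [-0.7, 0.4, -3.8]
grip_width: 0.64
```

Run:
```python
from h import *
get_image('side')
snap('wrist','w11'); go([.5114,-.0085,.001],85.85)
```

```text
t 15.23 p [ 0.5116 -0.009   0.0233] F [-0.1  1.1 -4.3] grip 0.634 q7 1.54
shift mm [ 0.3  0.5 22.3]
tooly yaw 85.86 tilt 0.04
turn [0.01 0.04 0.01]
```

View pics/w11.png

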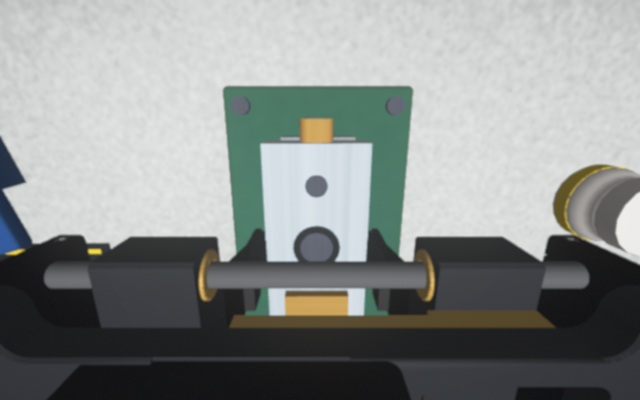

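>>> play_rows(
  series=[0, 0, 0.0005, 0.004, 0, 0, 0, 0, 0, 0.0005, 0.008, 0, 0, 0, 0, 0, 0.0005, 0.012, 0, 0, 0, 0, 0, 0.0005, 0.016, 0, 0, 0, 0, 0, 0.0005, 0.019, 0, 0, 0, 0, 0, 0.0005, 0.021, 0, 0, 0, 0, 0, 0.0005, 0.023, 0, 0, 0, 0, 0, 0.0005, 0.023, 0, 0, 0, 0, 0, 0.0005, 0.023, 0, 0, 0],
)

```text
time: 15.98
position: [0.5109, -0.0086, 0.0011]
tool_rot: [-0.114, -3.138, -0.001]
ft_force: [-4.9, 0.5, 6.1]
grip_width: 0.637
```

Run:
```python
from h import *
get_image('side')
snap('wrist','w12'); go([.5114,-.0085,.001],85.85)
```

```text
t 16.08 p [ 0.5109 -0.0086  0.0011] F [-4.7 -0.1  5.9] grip 0.636 q7 1.55
shift mm [-0.5  0.2  0.1]
tooly yaw 85.85 tilt 0.07
turn [ 0.03 -0.07 -0.  ]
```

>>> play_rows(
  series=[100, 0, 0, 0, 0, 0, 0, 100, 0, 0, 0, 0, 0, 0, 100, 0, 0, 0, 0, 0, 0, 100, 0, 0, 0, 0, 0, 0, 100, 0, 0, -0.01, 0, 0, 0, 100, 0, 0, -0.03, 0, 0, 0, 100, 0, 0, -0.055, 0, 0, 0, 100, 0, 0, -0.08, 0, 0, 0, 100, 0, 0, -0.105, 0, 0, 0, 100, 0, 0, -0.12, 0, 0, 0],
)

```text
time: 16.92
position: [0.5128, -0.0087, 0.1237]
tool_rot: [0.114, 3.135, 0.001]
ft_force: [0.2, 1.1, 0.6]
grip_width: 0.997
```

Run:
```python
from h import *
snap('wrist','w13'); go([.379,.286,.1],65.2)
snap('side','d13')
im=ld('w13');sec(im,(280,100,350,260),.050)
```

```text
t 16.97 p [ 0.5145 -0.0086  0.1259] F [ 1.2 -0.1  1.9] grip 1.0 q7 1.49
shift mm [156.8 283.9  25.3]
tooly yaw 85.83 tilt 0.47
turn [ 0.2   0.43 20.63]
key [ 0.5406 -0.0118  0.056 ] yaw/centre [(np.float64(-4.28), array([ 0.5107, -0.0096]))] dists [np.float64(0.0339)]
```

View pics/w13.png

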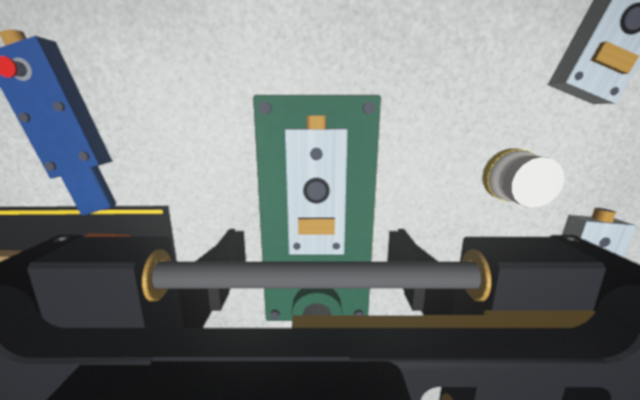

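>>> play_rows(
  series=[100, 0.008, 0.015, 0, 0, 0, 1, 100, 0.025, 0.045, 0, 0, 0, 3, 100, 0.042, 0.078, 0, 0, 0, 6, 100, 0.06, 0.111, 0, 0, 0, 9, 100, 0.08, 0.145, 0, 0, 0, 12, 100, 0.1, 0.18, 0, 0, 0, 15, 100, 0.12, 0.215, 0, 0, 0, 18, 100, 0.14, 0.25, 0, 0, 0, 20, 100, 0.154, 0.275, 0, 0, 0, 20.3, 100, 0.157, 0.284, 0.01, 0, 0, 20.3],
)

```text
time: 17.85
position: [0.3728, 0.2915, 0.1109]
tool_rot: [0.654, 3.072, 0.006]
ft_force: [0.2, 0.4, 0.5]
grip_width: 1.001
```

>>> play_rows(
  series=[100, 0, 0, 0.01, 0, 0, 0, 100, 0, 0, 0.02, 0, 0, 0, 100, 0, 0, 0.02, 0, 0, 0, 100, 0, 0, 0.02, 0, 0, 0, 100, 0, 0, 0.02, 0, 0, 0],
)

```text
time: 18.27
position: [0.3761, 0.2845, 0.0899]
tool_rot: [-0.67, -3.069, 0.001]
ft_force: [-0.1, -0.2, 0.6]
grip_width: 1.0
```

Run:
```python
from h import *
im=snap('wrist','w14'); go([.379,.286,.1],65.8)
sec(im,(265,100,370,260))
```

```text
t 18.32 p [0.3762 0.285  0.0903] F [-0.3  0.8 -0. ] grip 1.002 q7 0.44
shift mm [-2.1  2.1 -9.7]
tooly yaw 65.41 tilt 0.03
turn [ 0.02  0.02 -0.39]
key [0.4064 0.274  0.03  ] yaw/centre [(np.float64(-23.86), array([0.379 , 0.2861])), (np.float64(-23.79), array([0.379 , 0.2861])), (np.float64(115.67), array([0.4194, 0.247 ]))] dists [np.float64(0.0694), np.float64(0.0343), np.float64(0.031), np.float64(0.0308)]
```

View pics/w14.png

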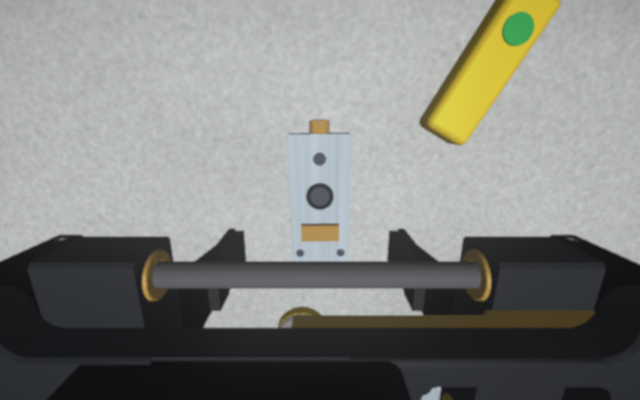

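>>> play_rows(
  series=[100, -0.001, 0.001, 0.01, 0, 0, -0.4, 100, -0.002, 0.002, 0.03, 0, 0, -0.7, 100, -0.002, 0.002, 0.05, 0, 0, -0.7, 100, -0.002, 0.002, 0.07, 0, 0, -0.7, 100, -0.002, 0.002, 0.085, 0, 0, -0.7, 100, -0.002, 0.002, 0.097, 0, 0, -0.7, 100, -0.002, 0.002, 0.106, 0, 0, -0.7, 100, -0.002, 0.002, 0.112, 0, 0, -0.7, 100, -0.002, 0.002, 0.115, 0, 0, -0.7, 100, -0.002, 0.002, 0.115, 0, 0, -0.7],
)

```text
time: 19.15
position: [0.3779, 0.2868, -0.0253]
tool_rot: [-0.646, -3.074, 0.001]
ft_force: [0.2, -1.2, 0.2]
grip_width: 1.0
```

Run:
```python
from h import *
get_image('side');go([.379,.2861,-.025],66.15)
```

```text
t 19.2 p [ 0.3782  0.2871 -0.0247] F [-0.1 -0.   0.2] grip 1.002 q7 0.46
shift mm [-1.1 -0.6  0.3]
tooly yaw 66.25 tilt 0.03
turn [0.03 0.01 0.1 ]
```

Close (0.67 s needed), then lift.

>>> play_rows(
  series=[0, -0.001, -0.0005, 0, 0, 0, 0, 0, -0.001, -0.0005, 0, 0, 0, 0, 0, -0.001, -0.0005, 0, 0, 0, 0, 0, -0.001, -0.0005, 0, 0, 0, 0, 0, -0.001, -0.0005, 0, 0, 0, 0, 0, -0.001, -0.0005, 0, 0, 0, 0, 0, -0.001, -0.0005, 0, 0, 0, 0, 0, -0.001, -0.0005, 0, 0, 0, 0, 0, -0.001, -0.0005, 0, 0, 0, 0],
)

```text
time: 19.95
position: [0.3788, 0.2864, -0.0247]
tool_rot: [0.646, 3.074, 0.001]
ft_force: [0.1, 0.3, 0.8]
grip_width: 0.64
```

>>> play_rows(
  series=[0, 0, 0, 0, 0, 0, 0, 0, 0, 0, -0.004, 0, 0, 0, 0, 0, 0, -0.012, 0, 0, 0, 0, 0, 0, -0.024, 0, 0, 0, 0, 0, 0, -0.038, 0, 0, 0, 0, 0, 0, -0.054, 0, 0, 0, 0, 0, 0, -0.07, 0, 0, 0, 0, 0, 0, -0.086, 0, 0, 0, 0, 0, 0, -0.1, 0, 0, 0, 0, 0, 0, -0.11, 0, 0, 0],
)

```text
time: 20.78
position: [0.3786, 0.286, 0.0863]
tool_rot: [0.647, 3.074, 0.001]
ft_force: [1.1, 0.5, -4.4]
grip_width: 0.639
```

Run:
```python
from h import *
im=snap('wrist','w15')
go([.5108,-.009,.065],85.85); s,p,R=st()
for roi in ((300,165,330,205),(290,215,345,262)):
    bl,_=blobs(im,(0,0,0),(179,255,110),10,roi); 
    for c,t in bl: print(c,t[4],held(im,p,R,c))
```

```text
t 20.83 p [0.3796 0.2868 0.0879] F [ 0.9  0.3 -2.2] grip 0.64 q7 0.46
shift mm [-239.2 -218.    22.6]
tooly yaw 66.24 tilt 0.19
turn [  0.16   0.11 -19.61]
[316.825      185.75416667] 240 [ 0.0396 -0.0013 -0.0489]
[316.02899628 245.11672862] 1345 [ 0.0062 -0.0017 -0.0488]
```

>>> play_rows(
  series=[0, -0.01, -0.009, 0, 0, 0, -1, 0, -0.033, -0.03, 0, 0, 0, -3, 0, -0.058, -0.053, 0, 0, 0, -6, 0, -0.083, -0.076, 0, 0, 0, -9, 0, -0.108, -0.099, 0, 0, 0, -12, 0, -0.133, -0.122, 0, 0, 0, -15, 0, -0.158, -0.145, 0, 0, 0, -18, 0, -0.183, -0.168, 0, 0, 0, -19.6, 0, -0.203, -0.185, 0, 0, 0, -19.6, 0, -0.218, -0.198, 0, 0, 0, -19.6],
)

```text
time: 21.67
position: [0.4985, 0.0137, 0.0844]
tool_rot: [-0.119, -3.139, 0.002]
ft_force: [1.0, 0.4, -4.1]
grip_width: 0.638
```

Run:
```python
from h import *
go([.5108,-.009,.05],85.85)
```

```text
t 21.67 p [0.4985 0.0137 0.0844] F [ 1.   0.4 -4.1] grip 0.638 q7 1.44
shift mm [-14.  -21.7  34.5]
tooly yaw 85.68 tilt 0.08
turn [-0.07 -0.04 -0.17]
```

>>> play_rows(
  series=[0, -0.004, -0.007, 0.003, 0, 0, 0, 0, -0.009, -0.015, 0.01, 0, 0, 0, 0, -0.013, -0.021, 0.02, 0, 0, 0, 0, -0.014, -0.022, 0.028, 0, 0, 0, 0, -0.014, -0.022, 0.033, 0, 0, 0, 0, -0.014, -0.022, 0.034, 0, 0, 0, 0, -0.014, -0.022, 0.034, 0, 0, 0, 0, -0.014, -0.022, 0.034, 0, 0, 0, 0, -0.014, -0.022, 0.034, 0, 0, 0],
)

```text
time: 22.42
position: [0.5111, -0.0052, 0.0515]
tool_rot: [0.112, 3.139, 0.001]
ft_force: [0.3, -0.8, -3.2]
grip_width: 0.637
```

Run:
```python
from h import *
get_image('side');get_image('side');go([.5108,-.009,.025],85.85)
```

```text
t 22.52 p [ 0.5112 -0.0055  0.0516] F [ 0.1  0.2 -4.3] grip 0.639 q7 1.51
shift mm [ 0.2 -3.6 26.6]
tooly yaw 85.88 tilt 0.06
turn [0.03 0.06 0.03]
```

>>> play_rows(
  series=[0, 0, -0.002, 0.002, 0, 0, 0, 0, 0, -0.0035, 0.006, 0, 0, 0, 0, 0, -0.0035, 0.01, 0, 0, 0, 0, 0, -0.0035, 0.01, 0, 0, 0, 0, 0, -0.0035, 0.01, 0, 0, 0, 0, 0, -0.0035, 0.01, 0, 0, 0],
)

```text
time: 23.02
position: [0.5105, -0.0093, 0.0409]
tool_rot: [-0.114, -3.139, -0.0]
ft_force: [1.0, -0.7, -3.8]
grip_width: 0.635
```

Run:
```python
from h import *
get_image('side');get_image('side');go([.5108,-.009,.025],85.85)
```

```text
t 23.12 p [ 0.5107 -0.0093  0.0412] F [-0.4  0.  -4.5] grip 0.643 q7 1.53
shift mm [-0.1  0.3 16.2]
tooly yaw 85.86 tilt 0.02
turn [0.01 0.02 0.01]
```

>>> play_rows(
  series=[0, 0, 0, 0.004, 0, 0, 0, 0, 0, 0, 0.008, 0, 0, 0, 0, 0, 0, 0.011, 0, 0, 0, 0, 0, 0, 0.014, 0, 0, 0, 0, 0, 0, 0.016, 0, 0, 0, 0, 0, 0, 0.017, 0, 0, 0, 0, 0, 0, 0.017, 0, 0, 0, 0, 0, 0, 0.017, 0, 0, 0],
)

```text
time: 23.78
position: [0.5102, -0.0093, 0.0253]
tool_rot: [-0.114, -3.138, -0.001]
ft_force: [-5.0, 0.1, 8.4]
grip_width: 0.639
```

Run:
```python
from h import *
get_image('side');get_image('side');go([.5108,-.009,.025],85.85)
```

```text
t 23.88 p [ 0.5102 -0.0093  0.0253] F [-5.4  0.2  7. ] grip 0.635 q7 1.54
shift mm [-0.6  0.4  0.3]
tooly yaw 85.85 tilt 0.07
turn [ 0.03 -0.06  0.  ]
```

>>> play_rows(
  series=[100, 0, 0, 0, 0, 0, 0, 100, 0, 0, 0, 0, 0, 0, 100, 0, 0, 0, 0, 0, 0, 100, 0, 0, 0, 0, 0, 0, 100, 0, 0, -0.01, 0, 0, 0, 100, 0, 0, -0.03, 0, 0, 0, 100, 0, 0, -0.055, 0, 0, 0, 100, 0, 0, -0.08, 0, 0, 0, 100, 0, 0, -0.1, 0, 0, 0, 100, 0, 0, -0.1, 0, 0, 0],
)

```text
time: 24.72
position: [0.514, -0.0093, 0.1294]
tool_rot: [0.114, 3.131, 0.003]
ft_force: [0.7, 0.7, 0.7]
grip_width: 1.002
```

Run:
```python
from h import *
im=snap('wrist','w16'); sec(im,(280,90,350,260),.074)
im=ld('w2'); p=ray(im,473.5,195.7,.014); print('C port',p)
go([.628,.305,.13],90)
```

```text
key [ 0.5402 -0.0127  0.08  ] yaw/centre [(np.float64(-4.46), array([ 0.5103, -0.0104])), (np.float64(135.78), array([ 0.5617, -0.0337]))] dists [np.float64(0.0346), np.float64(0.0311)]
C port [0.56836799 0.30956115 0.014     ]
t 24.77 p [ 0.5127 -0.0093  0.1271] F [ 0.7 -0.2  0.1] grip 0.999 q7 1.49
shift mm [-92.2 321.8  -1.9]
tooly yaw 85.85 tilt 0.33
turn [ 0.07  0.33 -4.15]
```

View pics/w16.png

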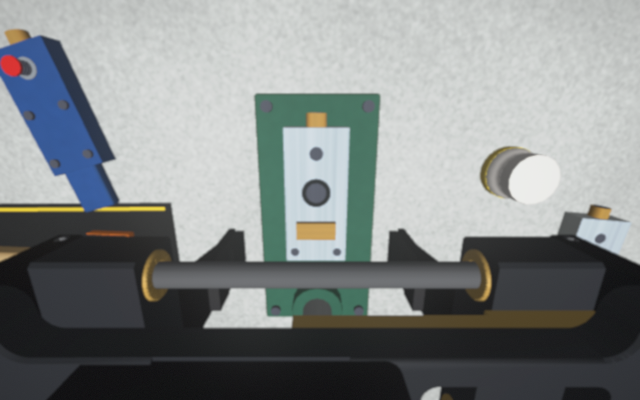

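Run:
```python
from h import *
im=ld('d13') ; print('drier base', ray(im,381.7,203,0), 'mid',ray(im,382,187,.075)); s0=ld('scene0'); print(tri(ld('side0'),(384,175.5),s0,(240+168/3.3,170+298/3.3)))
a=cv2.imread('pics/d13.png')[140:220,300:420]; cv2.imwrite('pics/d13z.png',cv2.resize(a,None,fx=6,fy=6,interpolation=2))
```

```text
drier base [0.77659855 0.2042226  0.        ] mid [0.77027768 0.20935963 0.075     ]
[0.76691109 0.19309874 0.14160876]
```

View pics/d13z.png

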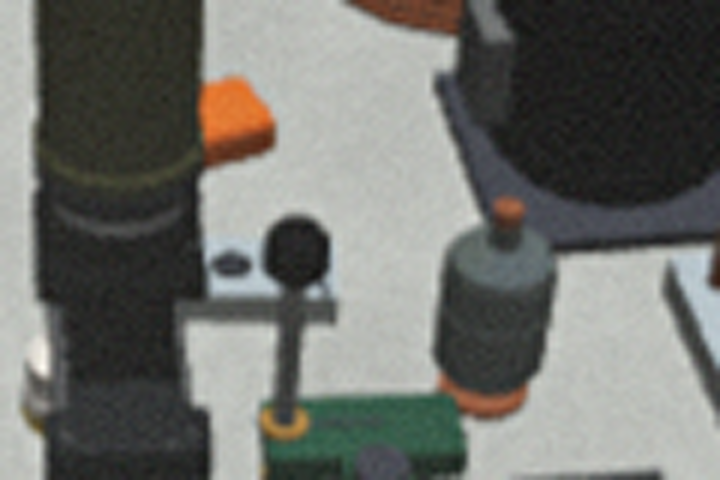

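>>> play_rows(
  series=[100, 0, 0.015, 0, 0, 0, 0, 100, 0, 0.045, 0, 0, 0, 0, 100, 0, 0.08, 0, 0, 0, 0, 100, 0, 0.115, 0, 0, 0, 0, 100, -0.015, 0.15, 0, 0, 0, 0, 100, -0.032, 0.185, 0, 0, 0, 0, 100, -0.05, 0.22, 0, 0, 0, 0, 100, -0.068, 0.255, 0, 0, 0, 0, 100, -0.082, 0.285, 0, 0, 0, 0, 100, -0.092, 0.31, 0, 0, 0, 0],
)

```text
time: 25.6
position: [0.6248, 0.2959, 0.1223]
tool_rot: [-0.111, -3.138, 0.001]
ft_force: [-0.2, -0.2, 0.4]
grip_width: 0.998
```

>>> play_rows(
  series=[100, 0, 0.01, 0.01, 0, 0, 0, 100, 0, 0.01, 0.02, 0, 0, 0, 100, 0, 0.01, 0.03, 0, 0, 0, 100, 0, 0.01, 0.03, 0, 0, 0, 100, 0, 0.01, 0.03, 0, 0, 0],
)

```text
time: 26.02
position: [0.6246, 0.3002, 0.0928]
tool_rot: [-0.118, -3.137, 0.004]
ft_force: [0.0, -0.4, 0.6]
grip_width: 1.0
```

Run:
```python
from h import *
im=snap('wrist','w17'); go([.636,.306,.1],86)
sec(im,(265,100,390,260))
```

```text
t 26.07 p [0.6253 0.3008 0.0939] F [-0.3  0.8  0.4] grip 1.001 q7 1.08
shift mm [-10.3   6.   -6.1]
tooly yaw 85.71 tilt 0.07
turn [-0.06 -0.03 -0.29]
key [0.6639 0.294  0.03  ] yaw/centre [(np.float64(-8.98), array([0.6343, 0.2987])), (np.float64(-9.17), array([0.6343, 0.2988])), (np.float64(131.31), array([0.6837, 0.2714]))] dists [np.float64(0.0691), np.float64(0.0343), np.float64(0.0757), np.float64(0.031)]
```

View pics/w17.png

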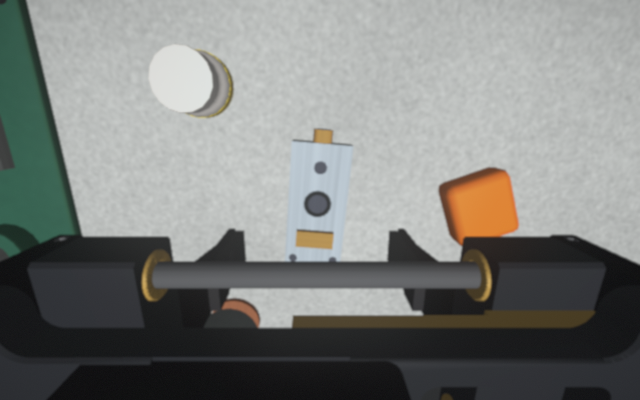

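Run:
```python
from h import *
go([.6343,.2988,-.025],80.9)
```

```text
t 26.07 p [0.6253 0.3008 0.0939] F [-0.3  0.8  0.4] grip 1.001 q7 1.08
shift mm [ -9.2  -1.2 118.9]
tooly yaw 85.71 tilt 0.07
turn [-0.06 -0.03  4.81]
```

>>> play_rows(
  series=[100, -0.003, 0, 0.005, 0, 0, 2, 100, -0.006, -0.001, 0.02, 0, 0, 4, 100, -0.009, -0.001, 0.045, 0, 0, 4.8, 100, -0.009, -0.001, 0.065, 0, 0, 4.8, 100, -0.009, -0.001, 0.085, 0, 0, 4.8, 100, -0.009, -0.001, 0.1, 0, 0, 4.8, 100, -0.009, -0.001, 0.11, 0, 0, 4.8, 100, -0.009, -0.001, 0.116, 0, 0, 4.8, 100, -0.009, -0.001, 0.118, 0, 0, 4.8, 100, -0.009, -0.001, 0.118, 0, 0, 4.8],
)

```text
time: 26.9
position: [0.6347, 0.3015, -0.0235]
tool_rot: [0.245, 3.131, 0.0]
ft_force: [-0.1, -0.2, 0.5]
grip_width: 0.999
```

Run:
```python
from h import *
get_image('side');go([.6343,.2988,-.025],80.9)
```

```text
t 26.95 p [ 0.6351  0.3018 -0.0229] F [ 0.1 -0.4  0.6] grip 0.999 q7 1.03
shift mm [ 0.3 -3.1  2.1]
tooly yaw 81.05 tilt 0.09
turn [0.05 0.07 0.15]
```

>>> play_rows(
  series=[100, 0, -0.003, 0.002, 0, 0, 0, 0, 0, -0.003, 0.002, 0, 0, 0, 0, 0, -0.003, 0.002, 0, 0, 0, 0, 0, -0.003, 0.002, 0, 0, 0, 0, 0, -0.003, 0.002, 0, 0, 0, 0, 0, -0.003, 0.002, 0, 0, 0, 0, 0, -0.003, 0.002, 0, 0, 0, 0, 0, -0.003, 0.002, 0, 0, 0, 0, 0, -0.003, 0.002, 0, 0, 0, 0, 0, -0.003, 0.002, 0, 0, 0],
)

```text
time: 27.78
position: [0.634, 0.299, -0.0258]
tool_rot: [0.245, 3.132, 0.001]
ft_force: [-0.4, 1.2, 0.7]
grip_width: 0.64
```

Run:
```python
from h import *
go([.6343,.2988,-.025],80.9)
```

```text
t 27.78 p [ 0.634   0.299  -0.0258] F [-0.4  1.2  0.7] grip 0.64 q7 1.03
shift mm [-0.4 -0.2 -0.8]
tooly yaw 81.06 tilt 0.04
turn [0.04 0.01 0.16]
```

>>> play_rows(
  series=[0, 0, 0, 0, 0, 0, 0, 0, 0, 0, -0.004, 0, 0, 0, 0, 0, 0, -0.012, 0, 0, 0, 0, 0, 0, -0.024, 0, 0, 0, 0, 0, 0, -0.038, 0, 0, 0, 0, 0, 0, -0.054, 0, 0, 0, 0, 0, 0, -0.07, 0, 0, 0, 0, 0, 0, -0.086, 0, 0, 0, 0, 0, 0, -0.104, 0, 0, 0, 0, 0, 0, -0.12, 0, 0, 0],
)

```text
time: 28.62
position: [0.6344, 0.2985, 0.097]
tool_rot: [0.245, 3.13, 0.002]
ft_force: [-0.1, -0.1, -4.6]
grip_width: 0.64
```

Run:
```python
from h import *
im=snap('wrist','w18')
go([.505,-.009,.095],85.85); s,p,R=st()
for roi in ((300,165,330,205),(290,215,345,262)):
    bl,_=blobs(im,(0,0,0),(179,255,110),10,roi); 
    for c,t in bl: print(c,t[4],held(im,p,R,c))
```

```text
t 28.67 p [0.6365 0.2995 0.101 ] F [0.8 0.3 0.2] grip 0.638 q7 1.02
shift mm [  81.8 -325.2    4. ]
tooly yaw 81.04 tilt 0.45
turn [ 0.25  0.37 -4.81]
[321.84313725 186.82352941] 51 [ 0.041   0.0008 -0.0491]
[316.00306748 245.87193252] 1304 [ 0.0083 -0.0022 -0.0489]
```

>>> play_rows(
  series=[0, 0.01, -0.01, 0, 0, 0, 0, 0, 0.028, -0.028, 0, 0, 0, -1, 0, 0.045, -0.055, 0, 0, 0, -2, 0, 0.06, -0.085, 0, 0, 0, -3, 0, 0.073, -0.118, 0, 0, 0, -4, 0, 0.081, -0.152, 0, 0, 0, -4.8, 0, 0.083, -0.188, 0, 0, 0, -4.8, 0, 0.083, -0.224, 0, 0, 0, -4.8, 0, 0.083, -0.258, 0, 0, 0, -4.8, 0, 0.083, -0.28, 0, 0, 0, -4.8],
)

```text
time: 29.5
position: [0.5077, 0.0303, 0.095]
tool_rot: [0.12, 3.138, -0.001]
ft_force: [0.6, -1.3, -3.7]
grip_width: 0.631
```

Run:
```python
from h import *
go([.5106,-.0092,.073],85.85)
```

```text
t 29.5 p [0.5077 0.0303 0.095 ] F [ 0.6 -1.3 -3.7] grip 0.631 q7 1.41
shift mm [ -5.9 -39.2  22.1]
tooly yaw 85.62 tilt 0.08
turn [-0.04  0.07 -0.23]
```

>>> play_rows(
  series=[0, -0.001, -0.008, 0, 0, 0, 0, 0, -0.003, -0.02, 0.004, 0, 0, 0, 0, -0.004, -0.031, 0.01, 0, 0, 0, 0, -0.004, -0.037, 0.016, 0, 0, 0, 0, -0.004, -0.039, 0.02, 0, 0, 0, 0, -0.004, -0.039, 0.021, 0, 0, 0, 0, -0.004, -0.039, 0.021, 0, 0, 0, 0, -0.004, -0.039, 0.021, 0, 0, 0, 0, -0.004, -0.039, 0.021, 0, 0, 0],
)

```text
time: 30.25
position: [0.5099, -0.0034, 0.0733]
tool_rot: [0.112, 3.139, 0.001]
ft_force: [-1.0, -0.1, -4.0]
grip_width: 0.637
```

Run:
```python
from h import *
get_image('side');get_image('side');go([.5106,-.0092,.048],85.85)
```

```text
t 30.35 p [ 0.5098 -0.0037  0.0733] F [-0.3 -0.4 -3.9] grip 0.642 q7 1.5
shift mm [-1.2 -5.4 25.3]
tooly yaw 85.91 tilt 0.03
turn [0.02 0.03 0.06]
```

>>> play_rows(
  series=[0, -0.0005, -0.003, 0.002, 0, 0, 0, 0, -0.001, -0.0052, 0.005, 0, 0, 0, 0, -0.001, -0.0052, 0.009, 0, 0, 0, 0, -0.001, -0.0052, 0.009, 0, 0, 0, 0, -0.001, -0.0052, 0.009, 0, 0, 0, 0, -0.001, -0.0052, 0.009, 0, 0, 0],
)

```text
time: 30.85
position: [0.5101, -0.0095, 0.0639]
tool_rot: [-0.114, -3.139, -0.0]
ft_force: [0.2, 1.2, -3.8]
grip_width: 0.633
```

Run:
```python
from h import *
get_image('side');get_image('side');go([.5106,-.0092,.048],85.85)
```

```text
t 30.95 p [ 0.5103 -0.0095  0.0641] F [ 1.7 -0.2 -3.8] grip 0.642 q7 1.52
shift mm [-0.3  0.3 16.1]
tooly yaw 85.86 tilt 0.01
turn [0.01 0.01 0.01]
```

>>> play_rows(
  series=[0, 0, 0, 0.004, 0, 0, 0, 0, 0, 0, 0.008, 0, 0, 0, 0, 0, 0, 0.011, 0, 0, 0, 0, 0, 0, 0.014, 0, 0, 0, 0, 0, 0, 0.016, 0, 0, 0, 0, 0, 0, 0.017, 0, 0, 0, 0, 0, 0, 0.017, 0, 0, 0, 0, 0, 0, 0.017, 0, 0, 0],
)

```text
time: 31.62
position: [0.5097, -0.0096, 0.0481]
tool_rot: [-0.114, -3.138, -0.001]
ft_force: [-4.9, 0.8, 5.7]
grip_width: 0.64
```

Run:
```python
from h import *
get_image('side');get_image('side');go([.5106,-.0092,.048],85.85)
```

```text
t 31.72 p [ 0.5098 -0.0095  0.0481] F [-4.3 -0.1  5.9] grip 0.637 q7 1.52
shift mm [-0.8  0.4  0.1]
tooly yaw 85.85 tilt 0.06
turn [ 0.03 -0.06  0.  ]
```

>>> play_rows(
  series=[100, 0, 0, 0, 0, 0, 0, 100, 0, 0, 0, 0, 0, 0, 100, 0, 0, 0, 0, 0, 0, 100, 0, 0, 0, 0, 0, 0, 100, 0, 0, -0.01, 0, 0, 0, 100, 0, 0, -0.03, 0, 0, 0, 100, 0, 0, -0.055, 0, 0, 0, 100, 0, 0, -0.08, 0, 0, 0, 100, 0, 0, -0.09, 0, 0, 0, 100, 0, 0, -0.09, 0, 0, 0],
)

```text
time: 32.55
position: [0.5125, -0.0095, 0.1403]
tool_rot: [0.114, 3.133, 0.002]
ft_force: [0.2, -0.3, 0.1]
grip_width: 1.0
```

Run:
```python
from h import *
im=snap('wrist','w19'); sec(im,(280,90,350,260),.098)
im=ld('w2'); 
hsv=cv2.cvtColor(im['frame'],cv2.COLOR_RGB2HSV)
bl,_=blobs(im,(0,140,90),(5,255,255),8,(90,80,170,200)); print([(c,s[4],ray(im,*c,.037)) for c,s in bl])
bl,_=blobs(im,(100,100,40),(125,255,255),100,(80,60,200,240)); print([(c,s) for c,s in bl])
m=cv2.inRange(hsv,(100,100,40),(125,255,255)); m[:,:80]=0;m[:,200:]=0;m[240:]=0
c=max(cv2.findContours(m,0,2)[0],key=cv2.contourArea); r=cv2.minAreaRect(c); print(r,cv2.approxPolyDP(c,3,True).reshape(-1,2).tolist())
for q in cv2.approxPolyDP(c,3,True).reshape(-1,2): print(q,ray(im,*q,.022).round(4))
```

```text
key [ 0.5402 -0.0129  0.104 ] yaw/centre [(np.float64(-4.09), array([ 0.5102, -0.0108]))] dists [np.float64(0.0957), np.float64(0.0944), np.float64(0.0346)]
[(array([114.03174603, 105.44444444]), np.int32(63), array([ 0.3755886 , -0.27751477,  0.037     ]))]
[(array([135.42935578, 138.96925329]), array([  99,   89,   67,  104, 2732], dtype=int32))]
((135.4569091796875, 141.23277282714844), (109.2469711303711, 32.95792007446289), 66.80140686035156) [[100, 97], [114, 131], [122, 133], [117, 138], [127, 160], [135, 162], [131, 168], [139, 170], [149, 192], [165, 188], [157, 166], [160, 158], [131, 90]]
[100  97] [ 0.3601 -0.3065  0.022 ]
[114 131] [ 0.414  -0.2978  0.022 ]
[122 133] [ 0.4181 -0.2854  0.022 ]
[117 138] [ 0.4255 -0.2957  0.022 ]
[127 160] [ 0.4628 -0.2881  0.022 ]
[135 162] [ 0.4671 -0.2753  0.022 ]
[131 168] [ 0.4768 -0.2846  0.022 ]
[139 170] [ 0.4811 -0.2717  0.022 ]
[149 192] [ 0.5208 -0.2633  0.022 ]
[165 188] [ 0.5155 -0.2338  0.022 ]
[157 166] [ 0.4764 -0.2394  0.022 ]
[160 158] [ 0.4632 -0.2314  0.022 ]
[131  90] [ 0.3531 -0.2544  0.022 ]
```

Run:
```python
from h import *
go([.4175,-.2685,.11],101.2)
```

```text
t 32.6 p [ 0.5111 -0.0095  0.1382] F [ 0.2  0.9 -0.3] grip 1.0 q7 1.49
shift mm [  74.7 -265.2   27.8]
tooly yaw 85.85 tilt 0.17
turn [  0.03   0.17 -15.35]
```

>>> play_rows(
  series=[100, 0.005, -0.015, 0, 0, 0, 0, 100, 0.015, -0.045, 0, 0, 0, -2, 100, 0.025, -0.08, 0, 0, 0, -4, 100, 0.035, -0.12, 0, 0, 0, -6, 100, 0.045, -0.16, 0.005, 0, 0, -8, 100, 0.055, -0.195, 0.01, 0, 0, -10, 100, 0.065, -0.23, 0.015, 0, 0, -12, 100, 0.073, -0.255, 0.02, 0, 0, -14, 100, 0.074, -0.264, 0.025, 0, 0, -15.3, 100, 0.074, -0.264, 0.025, 0, 0, -15.3],
)

```text
time: 33.43
position: [0.4131, -0.2705, 0.1097]
tool_rot: [0.295, -3.123, -0.001]
ft_force: [0.3, 0.5, 0.8]
grip_width: 1.001
```

>>> play_rows(
  series=[100, 0, 0, 0, 0, 0, 0, 100, 0, 0, 0, 0, 0, 0, 100, 0, 0, 0, 0, 0, 0],
)

```text
time: 33.68
position: [0.4176, -0.2661, 0.1118]
tool_rot: [0.308, -3.126, -0.001]
ft_force: [0.4, 0.3, -0.4]
grip_width: 0.999
```

Run:
```python
from h import *
im=snap('wrist','w20'); go([.4175,-.2685,.11],101.2)
hsv=cv2.cvtColor(im['frame'],cv2.COLOR_RGB2HSV)
m=cv2.inRange(hsv,(100,100,40),(125,255,255)); m[245:]=0; m=cv2.morphologyEx(m,cv2.MORPH_CLOSE,np.ones((7,7)))
c=max(cv2.findContours(m,0,2)[0],key=cv2.contourArea)
for q in cv2.approxPolyDP(c,3,True).reshape(-1,2): print(q,ray(im,*q,.022).round(4))
bl,_=blobs(im,(0,140,90),(5,255,255),20,(200,80,400,240)); print([(c,s[4],ray(im,*c,.037)) for c,s in bl])
bl,_=blobs(im,(8,60,80),(28,255,255),30,(250,60,400,240)); print([(c,s[4],ray(im,*c,.012)) for c,s in bl])
```

```text
t 33.73 p [ 0.4178 -0.2662  0.112 ] F [-0.6 -0.4  0.4] grip 0.999 q7 2.31
shift mm [ 0.7 -2.2  2. ]
tooly yaw 101.28 tilt 0.02
turn [0.02 0.   0.08]
[285 127] [ 0.3599 -0.3093  0.022 ]
[288 243] [ 0.4782 -0.286   0.022 ]
[336 244] [ 0.4694 -0.2353  0.022 ]
[340 129] [ 0.3514 -0.2571  0.022 ]
[(array([311.89351852, 150.34259259]), np.int32(216), array([ 0.37500238, -0.27987577,  0.037     ]))]
[(array([312. , 119.5]), np.int32(204), array([ 0.34808472, -0.28531843,  0.012     ]))]
```

View pics/w20.png

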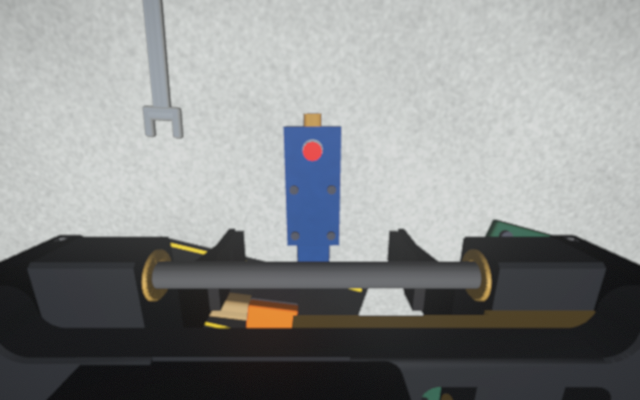

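Run:
```python
from h import *
go([.4146,-.2723,-.025],100.8)
```

```text
t 33.73 p [ 0.4178 -0.2662  0.112 ] F [-0.6 -0.4  0.4] grip 0.999 q7 2.31
shift mm [  4.3  -5.4 137. ]
tooly yaw 101.28 tilt 0.02
turn [0.02 0.   0.48]
```

>>> play_rows(
  series=[100, 0.002, -0.003, 0.01, 0, 0, 0.4, 100, 0.004, -0.005, 0.03, 0, 0, 0.4, 100, 0.004, -0.0055, 0.055, 0, 0, 0.4, 100, 0.004, -0.0055, 0.08, 0, 0, 0.4, 100, 0.004, -0.0055, 0.1, 0, 0, 0.4, 100, 0.004, -0.0055, 0.115, 0, 0, 0.4, 100, 0.004, -0.0055, 0.125, 0, 0, 0.4, 100, 0.004, -0.0055, 0.132, 0, 0, 0.4, 100, 0.004, -0.0055, 0.136, 0, 0, 0.4, 100, 0.004, -0.0055, 0.136, 0, 0, 0.4],
)

```text
time: 34.57
position: [0.4143, -0.2736, -0.0244]
tool_rot: [0.295, -3.127, -0.0]
ft_force: [-0.1, -0.2, 0.4]
grip_width: 1.0
```

Run:
```python
from h import *
get_image('side');get_image('side');go([.4146,-.2723,-.025],100.8)
```

```text
t 34.67 p [ 0.415  -0.274  -0.0234] F [-0.2  0.3  0.2] grip 0.998 q7 2.46
shift mm [0.1 1.7 1.6]
tooly yaw 100.75 tilt 0.07
turn [-0.03  0.06 -0.05]
```

>>> play_rows(
  series=[100, 0, 0.0015, 0.001, 0, 0, 0, 0, 0, 0.0015, 0.001, 0, 0, 0, 0, 0, 0.0015, 0.001, 0, 0, 0, 0, 0, 0.0015, 0.001, 0, 0, 0, 0, 0, 0.0015, 0.001, 0, 0, 0, 0, 0, 0.0015, 0.001, 0, 0, 0, 0, 0, 0.0015, 0.001, 0, 0, 0, 0, 0, 0.0015, 0.001, 0, 0, 0, 0, 0, 0.0015, 0.001, 0, 0, 0, 0, 0, 0.0015, 0.001, 0, 0, 0],
)

```text
time: 35.5
position: [0.4141, -0.2717, -0.0249]
tool_rot: [0.295, -3.128, -0.002]
ft_force: [-1.7, 2.5, 3.8]
grip_width: 0.636
```

Run:
```python
from h import *
go([.4146,-.2723,-.025],100.8)
```

```text
t 35.5 p [ 0.4141 -0.2717 -0.0249] F [-1.7  2.5  3.8] grip 0.636 q7 2.46
shift mm [-0.4 -0.7  0.1]
tooly yaw 100.76 tilt 0.06
turn [ 0.06 -0.   -0.04]
```

>>> play_rows(
  series=[0, 0, 0, 0, 0, 0, 0, 0, 0, 0, -0.004, 0, 0, 0, 0, 0, 0, -0.012, 0, 0, 0, 0, 0, 0, -0.026, 0, 0, 0, 0, 0, 0, -0.044, 0, 0, 0, 0, 0, 0, -0.064, 0, 0, 0, 0, 0, 0, -0.084, 0, 0, 0, 0, 0, 0, -0.104, 0, 0, 0, 0, 0, 0, -0.124, 0, 0, 0, 0, 0, 0, -0.135, 0, 0, 0],
)

```text
time: 36.33
position: [0.4148, -0.2734, 0.1124]
tool_rot: [-0.293, 3.125, -0.003]
ft_force: [0.4, -0.1, -3.8]
grip_width: 0.637
```

Run:
```python
from h import *
im=snap('wrist','w21'); go([.49,-.0095,.11],85.85)
s,p,R=st()
bl,_=blobs(im,(0,140,90),(5,255,255),20,(200,80,400,262)); print([(c,s[4],(R.T@(ray(im,*c,p[2]+.025+.037)-p)).round(4)) for c,s in bl])
```

```text
t 36.38 p [ 0.4158 -0.2738  0.1136] F [ 1.2 -0.5 -1.3] grip 0.635 q7 2.32
shift mm [-122.   245.9    3.5]
tooly yaw 100.7 tilt 0.33
turn [-0.13  0.3  14.85]
[(array([315.57714959, 190.82096584]), np.int32(849), array([ 0.041 , -0.0012, -0.0622]))]
```

View pics/w21.png

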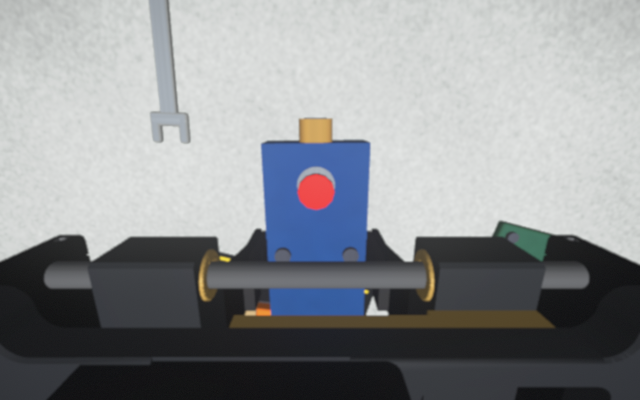

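Run:
```python
from h import *
a=ld('side0');b=ld('scene0')
print('post',tri(a,(356.3,230.5),b,(279.7,188.2)))
print('knob',tri(a,(349.5,182),b,(240+187/3.3,170+33/3.3)))
print('foot z', tri(a,(220+306/2.4,140+190/2.4),b,(240+190/3.3,170+145/3.3)))
go([.495,-.12,.092],85.85)
```

```text
post [ 0.60028968 -0.11879849  0.21871581]
knob [ 0.59628138 -0.01123984  0.30273524]
foot z [ 0.59687144 -0.0092468   0.15420865]
t 36.38 p [ 0.4158 -0.2738  0.1136] F [ 1.2 -0.5 -1.3] grip 0.635 q7 2.32
shift mm [-106.3  136.5   21.8]
tooly yaw 100.7 tilt 0.33
turn [-0.13  0.3  14.85]
```

>>> play_rows(
  series=[0, -0.004, 0.005, 0, 0, 0, 0, 0, -0.015, 0.02, 0.002, 0, 0, 2, 0, -0.03, 0.04, 0.005, 0, 0, 5, 0, -0.047, 0.062, 0.008, 0, 0, 8, 0, -0.065, 0.085, 0.011, 0, 0, 11, 0, -0.082, 0.106, 0.014, 0, 0, 14, 0, -0.096, 0.123, 0.017, 0, 0, 14.8, 0, -0.105, 0.134, 0.019, 0, 0, 14.8, 0, -0.106, 0.136, 0.02, 0, 0, 14.8, 0, -0.106, 0.136, 0.02, 0, 0, 14.8],
)

```text
time: 37.22
position: [0.492, -0.1182, 0.0887]
tool_rot: [-0.107, -3.137, 0.001]
ft_force: [-0.7, -1.8, -3.4]
grip_width: 0.635
```

Run:
```python
from h import *
go([.5102,-.0097,.090],85.85)
```

```text
t 37.22 p [ 0.492  -0.1182  0.0887] F [-0.7 -1.8 -3.4] grip 0.635 q7 1.73
shift mm [-10.8 109.5  -1.4]
tooly yaw 86.09 tilt 0.17
turn [-0.05 -0.16  0.24]
```

>>> play_rows(
  series=[0, -0.001, 0.006, -0.001, 0, 0, 0, 0, -0.003, 0.018, -0.001, 0, 0, 0, 0, -0.005, 0.033, -0.001, 0, 0, 0, 0, -0.007, 0.05, -0.001, 0, 0, 0, 0, -0.009, 0.068, -0.001, 0, 0, 0, 0, -0.011, 0.085, -0.001, 0, 0, 0, 0, -0.011, 0.098, -0.001, 0, 0, 0, 0, -0.011, 0.106, -0.001, 0, 0, 0, 0, -0.011, 0.109, -0.001, 0, 0, 0, 0, -0.011, 0.109, -0.001, 0, 0, 0],
)

```text
time: 38.05
position: [0.5115, -0.0105, 0.0911]
tool_rot: [0.11, 3.14, 0.0]
ft_force: [-0.7, -0.2, -3.3]
grip_width: 0.642
```

Run:
```python
from h import *
get_image('side');get_image('side');get_image('side')
go([.5104,-.0097,.073],85.85)
snap('wrist','w22'); im=snap('side','d22')
a=cv2.imread('pics/d22.png')[150:280,270:420]; cv2.imwrite('pics/d22z.png',cv2.resize(a,None,fx=5,fy=4.5,interpolation=2))
```

```text
t 38.2 p [ 0.5114 -0.0121  0.0911] F [-0.6 -0.6 -2.9] grip 0.637 q7 1.51
shift mm [ 1.2  2.4 18.1]
tooly yaw 85.85 tilt 0.02
turn [-0.02  0.01  0.  ]
```

View pics/d22z.png

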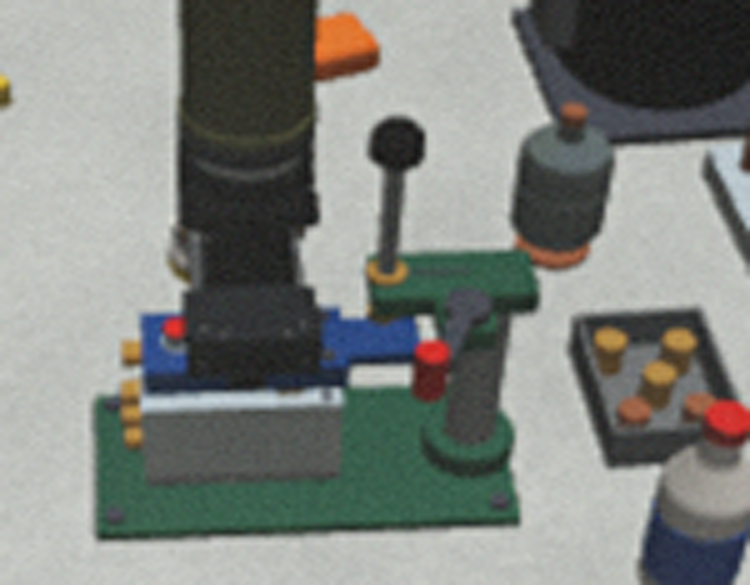

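View pics/w22.png

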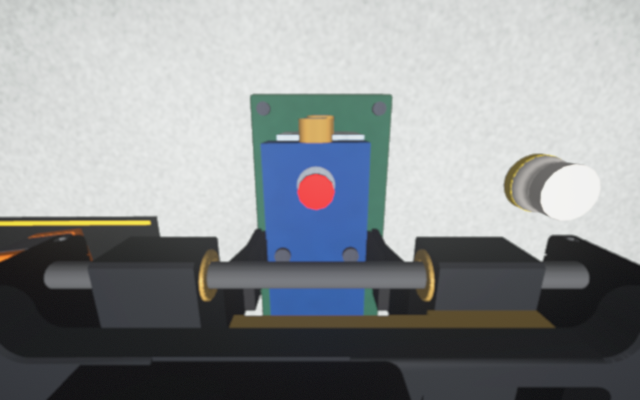

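>>> play_rows(
  series=[0, 0.0005, 0.001, 0, 0, 0, 0, 0, 0.001, 0.002, 0.002, 0, 0, 0, 0, 0.001, 0.002, 0.004, 0, 0, 0, 0, 0.001, 0.002, 0.004, 0, 0, 0, 0, 0.001, 0.002, 0.004, 0, 0, 0, 0, 0.001, 0.002, 0.004, 0, 0, 0],
)

```text
time: 38.8
position: [0.5106, -0.0088, 0.087]
tool_rot: [-0.111, -3.14, 0.0]
ft_force: [0.6, -0.4, -3.9]
grip_width: 0.639
```

Run:
```python
from h import *
get_image('side');get_image('side')
go([.5104,-.0097,.073],85.85)
```

```text
t 38.9 p [ 0.5108 -0.0088  0.0871] F [ 0.5  0.3 -2.4] grip 0.632 q7 1.51
shift mm [ 0.3 -0.9 14.1]
tooly yaw 85.95 tilt 0.01
turn [0.   0.01 0.1 ]
```

>>> play_rows(
  series=[0, 0, -0.0008, 0.003, 0, 0, 0, 0, 0, -0.0008, 0.006, 0, 0, 0, 0, 0, -0.0008, 0.009, 0, 0, 0, 0, 0, -0.0008, 0.012, 0, 0, 0, 0, 0, -0.0008, 0.014, 0, 0, 0, 0, 0, -0.0008, 0.015, 0, 0, 0, 0, 0, -0.0008, 0.015, 0, 0, 0, 0, 0, -0.0008, 0.015, 0, 0, 0],
)

```text
time: 39.57
position: [0.5103, -0.0096, 0.0731]
tool_rot: [-0.111, -3.139, -0.001]
ft_force: [-4.2, -0.1, 5.7]
grip_width: 0.635
```

Run:
```python
from h import *
get_image('side');get_image('side')
go([.5104,-.0097,.073],85.85)
```

```text
t 39.67 p [ 0.5103 -0.0096  0.0731] F [-5.2 -0.6  6.2] grip 0.636 q7 1.52
shift mm [-0.1 -0.1  0.1]
tooly yaw 85.94 tilt 0.06
turn [ 0.04 -0.05  0.09]
```

>>> play_rows(
  series=[100, 0, 0, 0, 0, 0, 0, 100, 0, 0, 0, 0, 0, 0, 100, 0, 0, 0, 0, 0, 0, 100, 0, 0, 0, 0, 0, 0, 100, 0, 0, -0.01, 0, 0, 0, 100, 0, 0, -0.03, 0, 0, 0, 100, 0, 0, -0.06, 0, 0, 0, 100, 0, 0, -0.095, 0, 0, 0, 100, 0, 0, -0.13, 0, 0, 0, 100, 0, 0, -0.165, 0, 0, 0],
)

```text
time: 40.5
position: [0.5104, -0.0098, 0.2395]
tool_rot: [0.111, 3.139, 0.0]
ft_force: [1.2, 2.0, 0.3]
grip_width: 0.998
```

>>> play_rows(
  series=[50, 0, 0, -0.03, 0, 0, 0, 0, 0, 0, -0.06, 0, 0, 0, 0, 0, 0, -0.09, 0, 0, 0, 0, 0, 0, -0.11, 0, 0, 0, 0, 0, 0, -0.115, 0, 0, 0, 0, 0, 0, -0.115, 0, 0, 0],
)

```text
time: 41.0
position: [0.5114, -0.0098, 0.3541]
tool_rot: [0.111, 3.136, 0.001]
ft_force: [-0.3, -0.6, -0.4]
grip_width: 0.633
```

Run:
```python
from h import *
go([.5962,-.0150,.34],85.85)
im=snap('wrist','w23');im=snap('side','d23');im=snap('scene','s23')
a=cv2.imread('pics/d23.png')[130:280,270:420]; cv2.imwrite('pics/d23z.png',cv2.resize(a,None,fx=4,fy=4,interpolation=2))
```

```text
t 41.0 p [ 0.5114 -0.0098  0.3541] F [-0.3 -0.6 -0.4] grip 0.633 q7 1.46
shift mm [-84.9   0.8  14.4]
tooly yaw 85.94 tilt 0.22
turn [0.05 0.21 0.09]
```

View pics/w23.png

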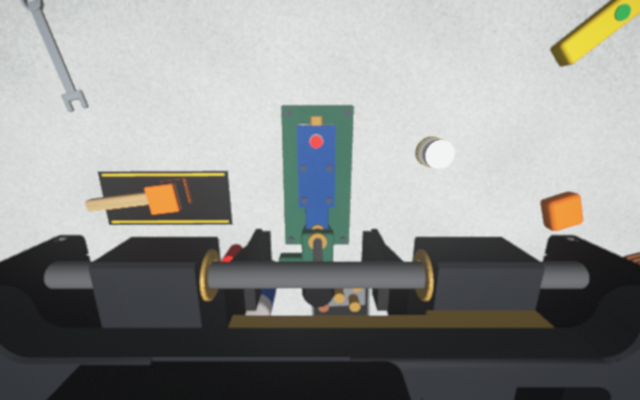

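View pics/d23z.png

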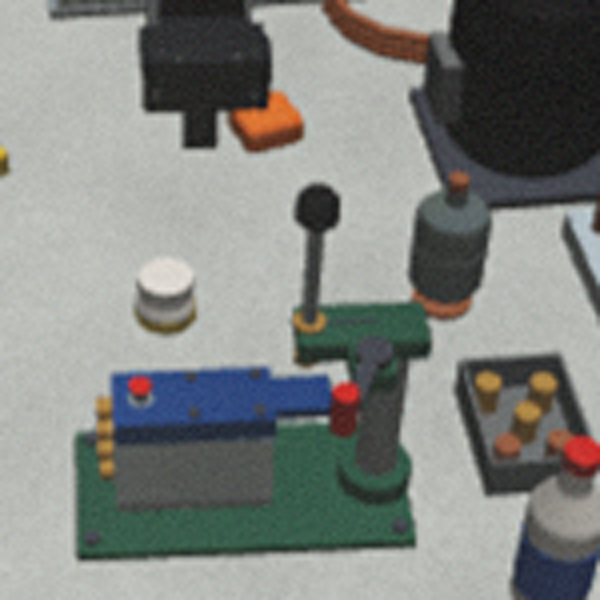

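>>> play_rows(
  series=[0, -0.005, 0, 0, 0, 0, 0, 0, -0.02, 0, 0, 0, 0, 0, 0, -0.04, 0, 0, 0, 0, 0, 0, -0.06, 0, 0, 0, 0, 0, 0, -0.075, 0.0005, 0, 0, 0, 0, 0, -0.084, 0.0005, 0, 0, 0, 0, 0, -0.0845, 0.0005, 0, 0, 0, 0, 0, -0.0845, 0.0005, 0, 0, 0, 0, 0, -0.0845, 0.0005, 0, 0, 0, 0, 0, -0.0845, 0.0005, 0, 0, 0, 0],
)

```text
time: 41.98
position: [0.5943, -0.0151, 0.3524]
tool_rot: [0.111, 3.139, 0.001]
ft_force: [0.2, -0.3, 0.7]
grip_width: 0.006
```

Run:
```python
from h import *
get_image('wrist')
go([.5962,-.0150,.30],85.85)
im=snap('side','d24');im=snap('scene','s24')
a=cv2.imread('pics/d24.png')[130:280,270:420]; b=cv2.imread('pics/s24.png')[120:270,220:370];cv2.imwrite('pics/d24z.png',np.hstack([cv2.resize(x,(400,400),interpolation=2) for x in(a,b)]))
```

```text
t 42.03 p [ 0.5944 -0.0151  0.3526] F [-0.3 -0.3  0.2] grip 0.005 q7 1.55
shift mm [-1.8  0.2 52.6]
tooly yaw 85.96 tilt 0.05
turn [0.04 0.03 0.11]
```

View pics/d24z.png

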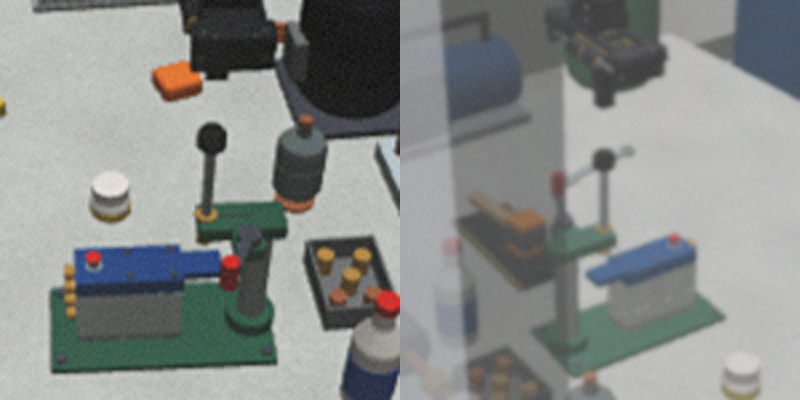

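>>> play_rows(
  series=[0, -0.0015, 0, 0.01, 0, 0, 0, 0, -0.0015, 0, 0.025, 0, 0, 0, 0, -0.0015, 0, 0.04, 0, 0, 0, 0, -0.0015, 0, 0.052, 0, 0, 0, 0, -0.0015, 0, 0.06, 0, 0, 0, 0, -0.0015, 0, 0.065, 0, 0, 0, 0, -0.0015, 0, 0.068, 0, 0, 0, 0, -0.0015, 0, 0.07, 0, 0, 0],
)

```text
time: 42.8
position: [0.5965, -0.0152, 0.282]
tool_rot: [0.111, 3.139, 0.0]
ft_force: [0.4, -0.4, -0.0]
grip_width: 0.005
```

>>> play_rows(
  series=[0, 0, 0, 0.002, 0, 0, 0, 0, 0, 0, 0.004, 0, 0, 0, 0, 0, 0, 0.006, 0, 0, 0, 0, 0, 0, 0.008, 0, 0, 0, 0, 0, 0, 0.01, 0, 0, 0],
)

```text
time: 43.22
position: [0.5966, -0.0152, 0.2725]
tool_rot: [0.111, 3.139, 0.0]
ft_force: [-1.2, 0.3, 3.9]
grip_width: 0.007
```

>>> play_rows(
  series=[0, 0, 0, 0.002, 0, 0, 0, 0, 0, 0, 0.004, 0, 0, 0, 0, 0, 0, 0.006, 0, 0, 0, 0, 0, 0, 0.008, 0, 0, 0, 0, 0, 0, 0.01, 0, 0, 0, 0, 0, 0, 0.012, 0, 0, 0, 0, 0, 0, 0.014, 0, 0, 0, 0, 0, 0, 0.016, 0, 0, 0, 0, 0, 0, 0.018, 0, 0, 0, 0, 0, 0, 0.02, 0, 0, 0],
)

```text
time: 44.05
position: [0.5966, -0.0152, 0.2519]
tool_rot: [0.111, 3.139, 0.0]
ft_force: [-0.4, -0.1, 4.0]
grip_width: 0.006
```

>>> play_rows(
  series=[0, 0, 0, 0.002, 0, 0, 0, 0, 0, 0, 0.004, 0, 0, 0, 0, 0, 0, 0.006, 0, 0, 0],
)

```text
time: 44.3
position: [0.5968, -0.0152, 0.2477]
tool_rot: [0.111, 3.138, 0.001]
ft_force: [-5.0, -0.0, 17.9]
grip_width: 0.006
```

>>> play_rows(
  series=[0, 0, 0, 0.002, 0, 0, 0, 0, 0, 0, 0.003, 0, 0, 0],
)

```text
time: 44.47
position: [0.5969, -0.0151, 0.2475]
tool_rot: [0.111, 3.136, 0.003]
ft_force: [-6.9, 1.1, 25.4]
grip_width: 0.007
```

Run:
```python
from h import *
go([.5962,-.0150,.30],85.85)
im=snap('side','d25')
a=cv2.imread('pics/d25.png')[150:250,300:400];cv2.imwrite('pics/d25z.png',cv2.resize(a,(600,600),interpolation=2))
```

```text
t 44.47 p [ 0.5969 -0.0151  0.2475] F [-6.9  1.1 25.4] grip 0.007 q7 1.55
shift mm [  0.5   0.2 -52.5]
tooly yaw 85.95 tilt 0.23
turn [0.11 0.2  0.1 ]
```

View pics/d25z.png

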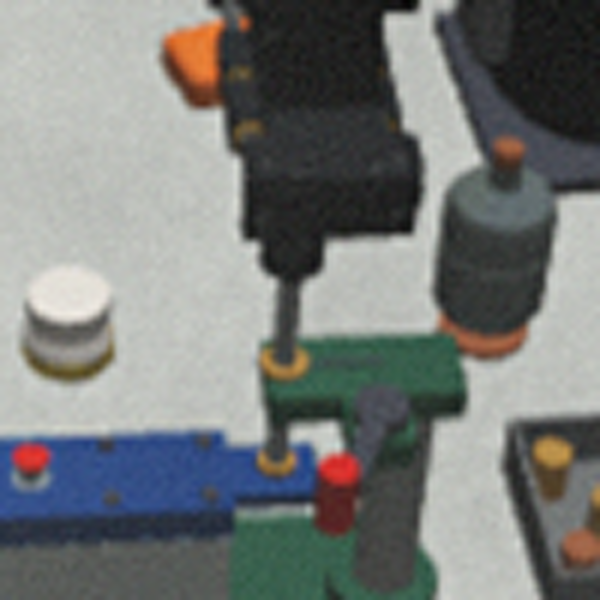

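Run:
```python
from h import *
for f,px in(('side0',None),):
    pass
a=ld('d25')
hp=(300+382/6,150+400/6); print('hub@.2',ray(a,*hp,.2),'@.21',ray(a,*hp,.21))
c=np.radians(-4.15); B=np.array([[np.cos(c),-np.sin(c)],[np.sin(c),np.cos(c)]]); o=np.array([.5112,-.0090])
print('nominal hub',o+B@[.128,-.036]); 
h=ray(a,*hp,.2)[:2]; print('hub stand',B.T@(h-o),'post stand',B.T@(np.array([.600,-.119])-o), np.linalg.norm(h-[.6,-.119]))
go([.600,-.119,.30],0)
```

```text
hub@.2 [ 0.63746868 -0.05106582  0.2       ] @.21 [ 0.63458554 -0.06072216  0.21      ]
nominal hub [ 0.63625914 -0.05416869]
hub stand [ 0.12898182 -0.03281773] post stand [ 0.09652763 -0.10328532] 0.07758192687251078
t 44.52 p [ 0.5969 -0.0152  0.2476] F [-5.8  0.8 21.2] grip 0.004 q7 1.55
shift mm [ -10.6 -103.2  -52.6]
tooly yaw 85.95 tilt 0.24
turn [ 0.25  0.09 85.95]
```

>>> play_rows(
  series=[0, 0, 0, -0.01, 0, 0, 0, 0, 0, 0, -0.03, 0, 0, 0, 0, 0, 0, -0.06, 0, 0, 0, 0, -0.002, -0.015, -0.075, 0, 0, 5, 30, -0.004, -0.03, -0.08, 0, 0, 12, 60, -0.006, -0.045, -0.08, 0, 0, 19, 60, -0.008, -0.06, -0.08, 0, 0, 26, 60, -0.01, -0.075, -0.08, 0, 0, 33, 60, -0.0105, -0.09, -0.08, 0, 0, 40, 60, -0.0105, -0.1, -0.08, 0, 0, 47],
)

```text
time: 45.35
position: [0.5993, -0.1175, 0.3219]
tool_rot: [-1.364, -2.829, 0.002]
ft_force: [-0.7, -1.1, -1.1]
grip_width: 0.371
```

>>> play_rows(
  series=[60, 0, 0, 0, 0, 0, 7, 60, 0, 0, 0, 0, 0, 14, 60, 0, 0, 0, 0, 0, 21, 60, 0, 0, 0, 0, 0, 28, 60, 0, 0, 0, 0, 0, 35, 60, 0, 0, 0, 0, 0, 39, 60, 0, 0, 0, 0, 0, 39, 60, 0, 0, 0, 0, 0, 39],
)

```text
time: 46.02
position: [0.5996, -0.1155, 0.3222]
tool_rot: [-2.219, -2.222, 0.002]
ft_force: [-0.6, 0.4, -0.4]
grip_width: 0.6
```

Run:
```python
from h import *
get_image('side')
go([.600,-.119,.30],0)
im=snap('wrist','w26'); snap('side','d26')
a=cv2.imread('pics/d26.png')[100:250,270:420];cv2.imwrite('pics/d26z.png',cv2.resize(a,(600,600),interpolation=2))
```

```text
t 46.07 p [ 0.5997 -0.1155  0.3224] F [-0.5 -0.7 -0.8] grip 0.598 q7 0.27
shift mm [-3.5  0.3 22.4]
tooly yaw 0.08 tilt 0.06
turn [-0.06  0.    0.08]
```

View pics/w26.png

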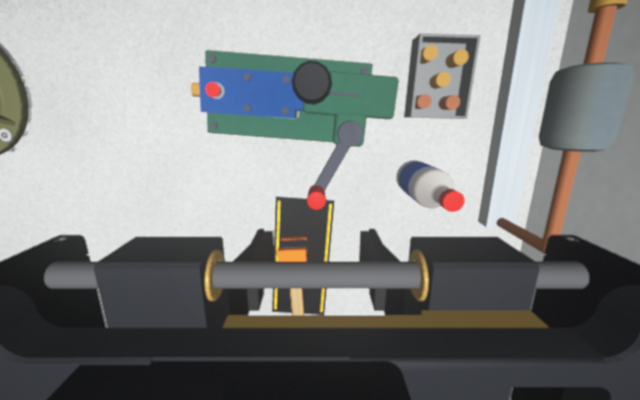

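View pics/d26z.png

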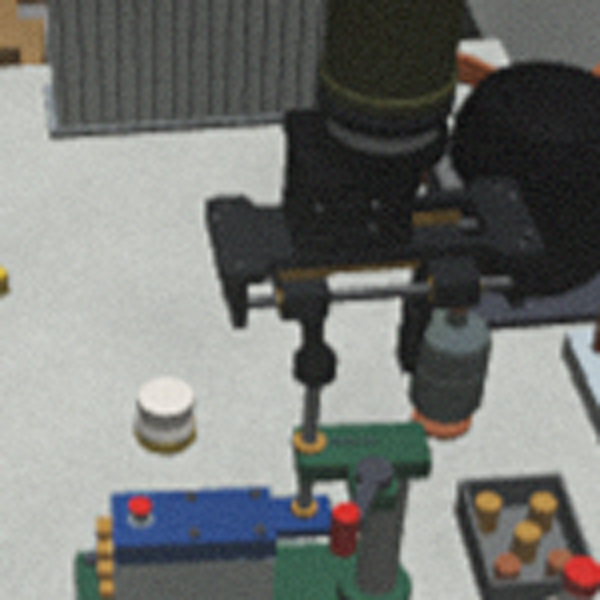

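Run:
```python
from h import *
im=ld('w26')
bl,_=blobs(im,(0,140,90),(5,255,255),20,(290,180,340,220)); print([(c,s[4],ray(im,*c,.238),ray(im,*c,.228)) for c,s in bl])
print('hub',ray(im,349,132,.205), 'knob', ray(im,311,81,.282),'pin',ray(im,213.5,89,.135))
```

```text
[(array([316.07042254, 199.87323944]), np.int32(284), array([ 0.60065851, -0.12169693,  0.238     ]), array([ 0.60063842, -0.12452591,  0.228     ]))]
hub [ 0.635283   -0.05650848  0.205     ] knob [ 0.5967916  -0.01515515  0.282     ] pin [ 0.47278737 -0.00778971  0.135     ]
```

>>> play_rows(
  series=[60, -0.003, 0.001, 0.01, 0, 0, 0, 60, -0.006, 0.001, 0.03, 0, 0, 0, 60, -0.0065, 0.001, 0.055, 0, 0, 0, 60, -0.0065, 0.001, 0.08, 0, 0, 0, 60, -0.0065, 0.001, 0.1, 0, 0, 0, 60, -0.0065, 0.001, 0.115, 0, 0, 0, 60, -0.0065, 0.001, 0.127, 0, 0, 0, 60, -0.0065, 0.001, 0.134, 0, 0, 0, 60, -0.0065, 0.001, 0.137, 0, 0, 0, 45, -0.0065, 0.001, 0.137, 0, 0, 0],
)

```text
time: 47.0
position: [0.6007, -0.1223, 0.1857]
tool_rot: [-2.222, -2.22, 0.001]
ft_force: [-0.5, 0.3, 0.9]
grip_width: 0.573
```

>>> play_rows(
  series=[32, 0, 0, 0, 0, 0, 0, 32, 0, 0, 0, 0, 0, 0, 32, 0, 0, 0, 0, 0, 0, 32, 0, 0, 0, 0, 0, 0, 32, 0, 0, 0, 0, 0, 0, 32, 0, 0, 0, 0, 0, 0],
  force=10,
)

```text
time: 47.5
position: [0.601, -0.1222, 0.1863]
tool_rot: [2.222, 2.22, 0.001]
ft_force: [-1.1, 0.1, 0.6]
grip_width: 0.326
```

Run:
```python
from h import *
go([.6005,-.122,.185],0)
im=snap('wrist','w27'); snap('side','d27')
a=cv2.imread('pics/d27.png')[130:280,270:420];cv2.imwrite('pics/d27z.png',cv2.resize(a,(600,600),interpolation=2))
```

```text
t 47.5 p [ 0.601  -0.1222  0.1863] F [-1.1  0.1  0.6] grip 0.326 q7 0.3
shift mm [ 0.2 -0.5  1.3]
tooly yaw -0.04 tilt 0.03
turn [ 0.03 -0.   -0.04]
```

View pics/d27z.png

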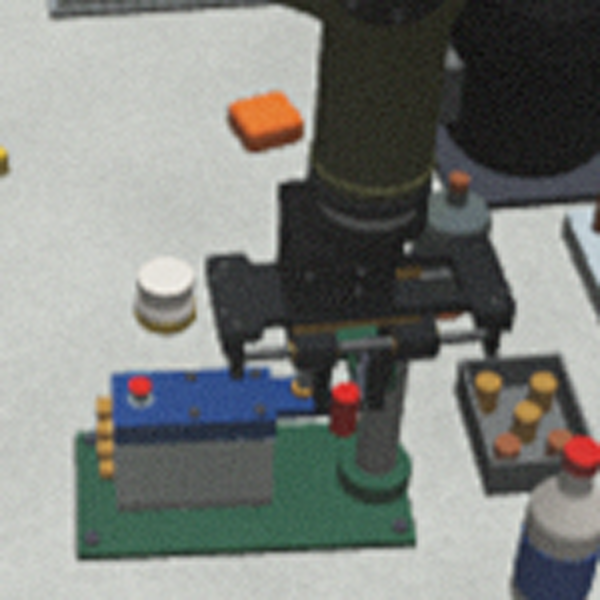

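>>> play_rows(
  series=[32, -0.004, 0.009, 0, 0, 0, 0, 32, -0.007, 0.019, 0, 0, 0, 0, 32, -0.008, 0.03, 0, 0, 0, 0, 32, -0.008, 0.04, 0, 0, 0, 0, 32, -0.007, 0.051, 0, 0, 0, 0, 32, -0.004, 0.061, 0, 0, 0, 0, 32, 0, 0.07, 0, 0, 0, 0, 32, 0.006, 0.079, 0, 0, 0, 0, 32, 0.012, 0.087, 0, 0, 0, 0, 32, 0.012, 0.087, 0, 0, 0, 0],
)

```text
time: 48.43
position: [0.681, -0.1186, 0.1851]
tool_rot: [-2.226, -2.21, 0.029]
ft_force: [-20.6, -9.6, 5.1]
grip_width: 0.441
```

Run:
```python
from h import *
go([.6903,-.1072,.185],0)
im=snap('wrist','w28'); snap('side','d28')
a=cv2.imread('pics/d28.png')[130:280,270:420];cv2.imwrite('pics/d28z.png',cv2.resize(a,(600,600),interpolation=2))
```

```text
t 48.43 p [ 0.681  -0.1186  0.1851] F [-20.6  -9.6   5.1] grip 0.441 q7 0.32
shift mm [11.5  9.3 -0.2]
tooly yaw -0.42 tilt 1.07
turn [-0.91  0.57 -0.42]
```

View pics/d28z.png

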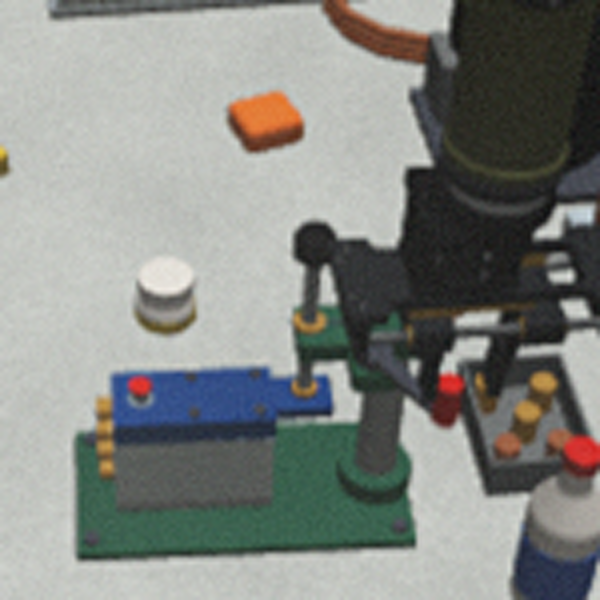

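View pics/w28.png

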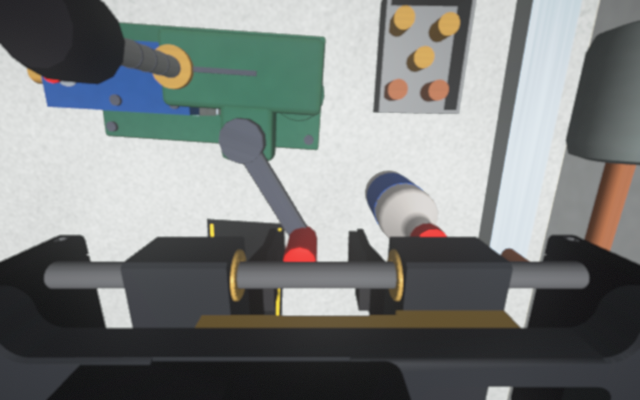

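Run:
```python
from h import *
im=ld('w28'); h=np.array([.636,-.0555])
bl,_=blobs(im,(0,140,90),(5,255,255),20,(270,215,330,262)); print([(c,s) for c,s in bl])
for uv in((303,238),(306,240)):
    p=ray(im,*uv,.238)[:2]; d=p-h; print(p,np.hypot(*d),np.degrees(np.arctan2(*d[::-1])))
print('hub',ray(im,241,138,.205))
im=ld('d28'); p=ray(im,270+450/4,130+382/4,.238)[:2]; d=p-h; print(p,np.hypot(*d),np.degrees(np.arctan2(*d[::-1])))
```

```text
[(array([301.07378129, 248.57839262]), array([283, 229,  33,  33, 759], dtype=int32))]
[ 0.67613875 -0.10658302] 0.06496610095664537 -51.84132266196506
[ 0.67772554 -0.10774621] 0.06686319708812498 -51.38798613146452
hub [ 0.63805282 -0.05632622  0.205     ]
[ 0.67051558 -0.1271373 ] 0.07951872232093003 -64.2747613133995
```

Run:
```python
from h import *
h=np.array([.636,-.0555])
im=ld('d27'); p=ray(im,270+345/4,130+393/4,.238)[:2]; d=p-h; print('start side',p,np.hypot(*d),np.degrees(np.arctan2(*d[::-1])))
im=ld('w28'); a=ray(im,241,138,.205)[:2];
# bar mid edges near (262,175)/(285,215)
for uv in((262,172),(285,214)): 
    b=ray(im,*uv,.205)[:2]; d=b-a; print(np.degrees(np.arctan2(*d[::-1])),np.hypot(*d))
im=ld('w26'); a=ray(im,349,132,.205)[:2]; b=ray(im,332,166,.205)[:2]; d=b-a; print('start bar',np.degrees(np.arctan2(*d[::-1])))
a=cv2.imread('pics/w28.png')[90:330,200:440]; cv2.imwrite('pics/w28z.png',cv2.convertScaleAbs(cv2.resize(a,None,fx=2.5,fy=2.5,interpolation=2),alpha=1.5))
```

```text
start side [ 0.59750115 -0.12856282] 0.08258532766571969 -117.78600330184426
-61.20826182509924 0.023580886844336728
-62.9689309877822 0.054010600546905894
start bar -115.67350332120087
```

View pics/w28z.png

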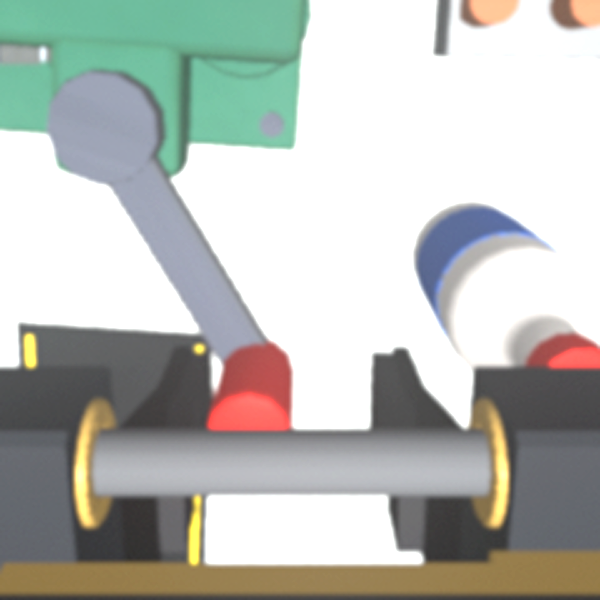

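>>> play_rows(
  series=[32, 0, 0, 0, 0, 0, 0, 32, 0, 0, 0, 0, 0, 0, 32, 0, 0, 0, 0, 0, 0],
  force=30,
)

```text
time: 48.78
position: [0.6762, -0.1185, 0.1849]
tool_rot: [-2.223, -2.202, 0.033]
ft_force: [-27.4, -8.0, 10.3]
grip_width: 0.327
```

>>> play_rows(
  series=[32, 0, 0, 0, 0, 0, 0, 32, 0, 0, 0, 0, 0, 0, 32, 0, 0, 0, 0, 0, 0, 32, 0, 0, 0, 0, 0, 0, 32, 0, 0, 0, 0, 0, 0, 32, 0, 0, 0, 0, 0, 0],
)

```text
time: 49.28
position: [0.6759, -0.1185, 0.1849]
tool_rot: [-2.223, -2.201, 0.033]
ft_force: [-28.1, -8.1, 8.6]
grip_width: 0.323
```

Run:
```python
from h import *
go([.6903,-.1072,.185],0)
im=snap('wrist','w29'); snap('side','d29')
a=cv2.imread('pics/w29.png')[90:330,200:440]; cv2.imwrite('pics/w29z.png',cv2.convertScaleAbs(cv2.resize(a,None,fx=2.5,fy=2.5,interpolation=2),alpha=1.5))
```

```text
t 49.28 p [ 0.6759 -0.1185  0.1849] F [-28.1  -8.1   8.6] grip 0.323 q7 0.32
shift mm [11.5 14.3 -0.5]
tooly yaw -0.56 tilt 1.43
turn [-1.39  0.34 -0.56]
```

View pics/w29z.png

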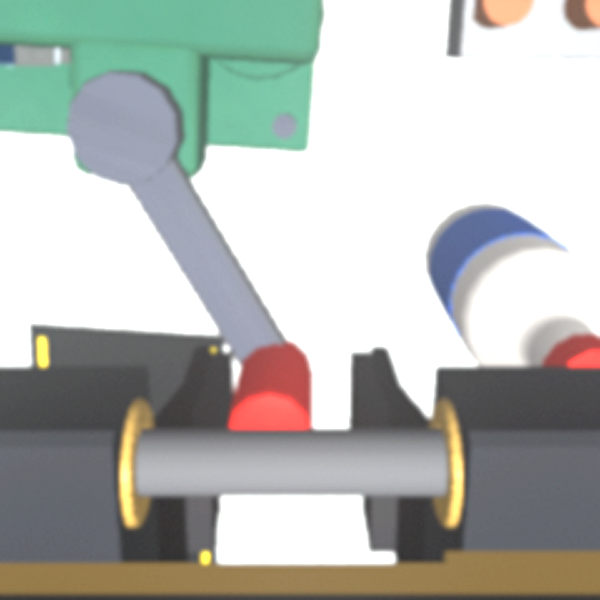

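>>> play_rows(
  series=[32, -0.004, -0.008, 0, 0, 0, 0, 32, -0.007, -0.014, 0, 0, 0, 0, 32, -0.007, -0.014, 0, 0, 0, 0, 32, -0.007, -0.014, 0, 0, 0, 0],
)

```text
time: 49.72
position: [0.675, -0.116, 0.1864]
tool_rot: [2.221, 2.221, 0.003]
ft_force: [0.4, 0.7, 0.3]
grip_width: 0.318
```

Run:
```python
from h import *
go([.6903,-.1072,.185],0)
im=snap('wrist','w30');im=snap('scene','s30')
b=cv2.imread('pics/s30.png')[120:270,220:370];a=cv2.imread('pics/w30.png')[90:330,200:440];cv2.imwrite('pics/w30z.png',np.hstack([cv2.convertScaleAbs(cv2.resize(x,(400,400),interpolation=2),alpha=1.3) for x in(a,b)]))
```

```text
t 49.72 p [ 0.675  -0.116   0.1864] F [0.4 0.7 0.3] grip 0.318 q7 0.32
shift mm [ 8.8 15.3  1.5]
tooly yaw 0.02 tilt 0.13
turn [ 0.12 -0.06  0.02]
```

View pics/w30z.png

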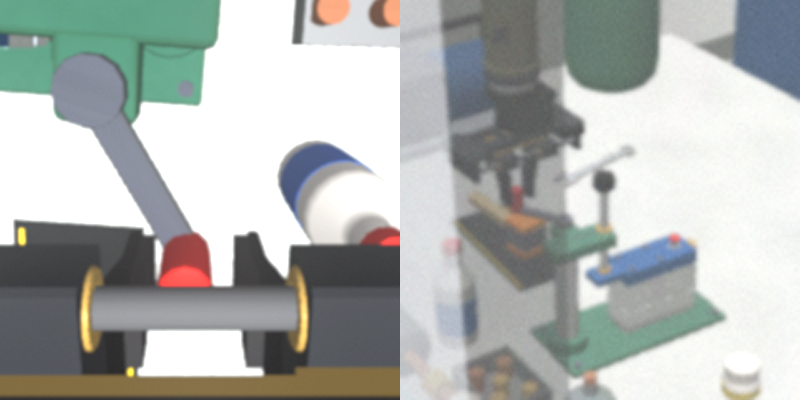

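>>> play_rows(
  series=[32, -0.006, -0.008, 0, 0, 0, 0, 32, -0.011, -0.018, 0, 0, 0, 0, 32, -0.014, -0.029, 0, 0, 0, 0, 32, -0.0145, -0.039, 0, 0, 0, 0, 32, -0.014, -0.049, 0, 0, 0, 0, 32, -0.012, -0.058, 0, 0, 0, 0, 32, -0.009, -0.067, 0, 0, 0, 0, 32, -0.006, -0.075, 0, 0, 0, 0],
)

```text
time: 50.48
position: [0.5985, -0.1233, 0.1864]
tool_rot: [2.222, 2.22, 0.001]
ft_force: [1.8, -1.0, 0.0]
grip_width: 0.322
```

>>> play_rows(
  series=[32, 0.003, -0.005, 0, 0, 0, 0, 32, 0.006, -0.01, 0, 0, 0, 0, 32, 0.008, -0.013, 0, 0, 0, 0, 32, 0.008, -0.013, 0, 0, 0, 0],
)

```text
time: 50.82
position: [0.5852, -0.1139, 0.1861]
tool_rot: [-2.22, -2.221, -0.001]
ft_force: [0.2, 0.5, 0.3]
grip_width: 0.319
```

Run:
```python
from h import *
go([.6903,-.1072,.185],0)
im=snap('wrist','w31')
a=cv2.imread('pics/w31.png')[60:330,200:440];cv2.imwrite('pics/w31z.png',cv2.convertScaleAbs(cv2.resize(a,(533,600),interpolation=2),alpha=1.3))
```

```text
t 50.82 p [ 0.5852 -0.1139  0.1861] F [0.2 0.5 0.3] grip 0.319 q7 0.28
shift mm [  6.6 105.1   1. ]
tooly yaw 0.02 tilt 0.09
turn [-0.04 -0.08  0.02]
```

View pics/w31z.png

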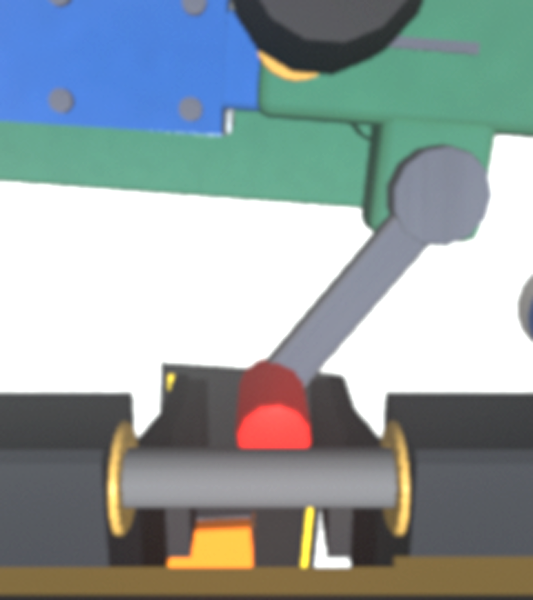

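>>> play_rows(
  series=[32, -0.004, 0.008, 0, 0, 0, 0, 32, -0.008, 0.0165, 0, 0, 0, 0, 32, -0.012, 0.026, 0, 0, 0, 0, 32, -0.015, 0.036, 0, 0, 0, 0, 32, -0.0165, 0.046, 0, 0, 0, 0, 32, -0.0165, 0.056, 0, 0, 0, 0, 32, -0.015, 0.066, 0, 0, 0, 0, 32, -0.012, 0.076, 0, 0, 0, 0, 32, -0.008, 0.085, 0, 0, 0, 0, 32, -0.004, 0.093, 0, 0, 0, 0],
)

```text
time: 51.7
position: [0.6763, -0.1221, 0.1847]
tool_rot: [-2.222, -2.216, 0.014]
ft_force: [-23.6, -9.4, 5.2]
grip_width: 0.32
```

>>> play_rows(
  series=[32, 0.003, 0.005, 0, 0, 0, 0, 32, 0.005, 0.008, 0, 0, 0, 0, 32, 0.005, 0.008, 0, 0, 0, 0, 32, 0.005, 0.008, 0, 0, 0, 0],
)

```text
time: 52.03
position: [0.6758, -0.1224, 0.1844]
tool_rot: [-2.223, -2.203, 0.033]
ft_force: [-25.5, -8.9, 7.4]
grip_width: 0.319
```

Run:
```python
from h import *
go([.6903,-.1072,.185],0)
im=snap('wrist','w32')
```

```text
t 52.03 p [ 0.6758 -0.1224  0.1844] F [-25.5  -8.9   7.4] grip 0.319 q7 0.32
shift mm [15.3 14.3 -1. ]
tooly yaw -0.53 tilt 1.39
turn [-1.34  0.36 -0.52]
```

>>> play_rows(
  series=[32, -0.004, -0.007, 0, 0, 0, 0, 40, -0.007, -0.013, 0, 0, 0, 0, 60, -0.007, -0.013, 0, 0, 0, 0, 60, -0.007, -0.013, 0, 0, 0, 0, 60, -0.007, -0.013, 0, 0, 0, 0, 60, -0.007, -0.013, -0.01, 0, 0, 0, 60, -0.007, -0.013, -0.03, 0, 0, 0, 80, -0.007, -0.013, -0.06, 0, 0, 0, 100, -0.007, -0.013, -0.085, 0, 0, 0, 100, -0.007, -0.013, -0.095, 0, 0, 0],
)

```text
time: 52.92
position: [0.6758, -0.1212, 0.2861]
tool_rot: [2.217, 2.218, 0.006]
ft_force: [-0.7, 0.4, 0.2]
grip_width: 0.743
```

Run:
```python
from h import *
im=snap('wrist','w33'); snap('side','d33')
go([.56,-.3,.28],0)
a=cv2.imread('pics/d33.png')[180:400,240:460];cv2.imwrite('pics/d33z.png',cv2.resize(a,(600,600),interpolation=2))
```

```text
t 53.02 p [ 0.6754 -0.1214  0.284 ] F [0.1 0.2 0.3] grip 0.83 q7 0.32
shift mm [-178.6 -115.4    3.6]
tooly yaw -0.01 tilt 0.3
turn [ 0.29  0.04 -0.01]
```

View pics/w33.png

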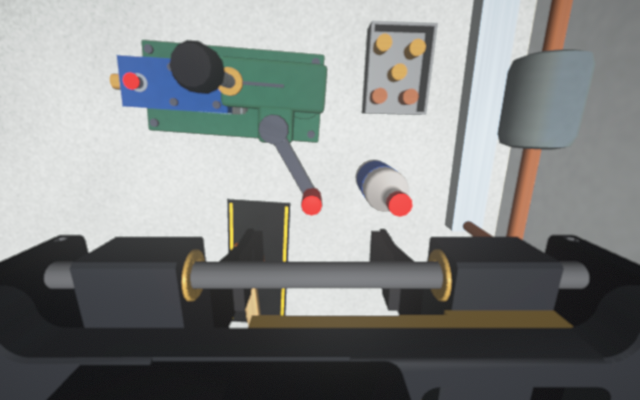

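View pics/d33z.png

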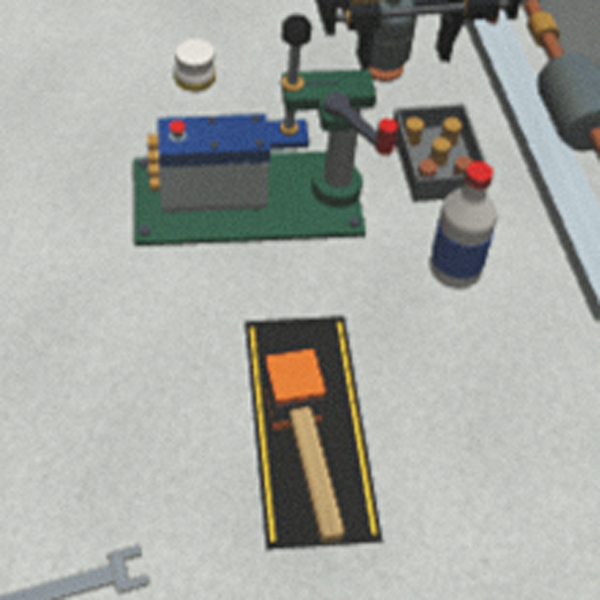

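Run:
```python
from h import *
im=ld('d33'); f=220/600
P=lambda u,v:(240+u*f,180+v*f)
h=ray(im,*P(296,376),.061); e=ray(im,*P(332,533),.041); b=ray(im,*P(301,410),.041)
print(h,b,e,np.degrees(np.arctan2(*(e-b)[1::-1])))
go([h[0]+.01,h[1]-.055,.18],10)
```

```text
[ 0.55743341 -0.28939035  0.061     ] [ 0.55887821 -0.31533184  0.041     ] [ 0.56429855 -0.43956026  0.041     ] -87.50165152359438
t 53.02 p [ 0.6754 -0.1214  0.284 ] F [0.1 0.2 0.3] grip 0.83 q7 0.32
shift mm [-223.  -108.5  103.6]
tooly yaw -0.01 tilt 0.3
turn [  0.29   0.07 -10.01]
```

>>> play_rows(
  series=[100, -0.01, -0.005, 0, 0, 0, 0, 100, -0.035, -0.018, 0, 0, 0, 0, 100, -0.065, -0.033, 0.01, 0, 0, 0, 100, -0.095, -0.048, 0.025, 0, 0, -1, 100, -0.125, -0.063, 0.04, 0, 0, -2, 100, -0.155, -0.078, 0.055, 0, 0, -2.5, 100, -0.185, -0.093, 0.07, 0, 0, -2.5, 100, -0.21, -0.106, 0.085, 0, 0, -2.5, 100, -0.222, -0.112, 0.1, 0, 0, -2.5, 100, -0.222, -0.112, 0.1, 0, 0, -2.5],
)

```text
time: 53.85
position: [0.5549, -0.3469, 0.176]
tool_rot: [-2.178, -2.254, 0.008]
ft_force: [-0.7, 0.3, -0.3]
grip_width: 1.002
```

>>> play_rows(
  series=[100, 0, 0, 0, 0, 0, 0, 100, 0, 0, 0, 0, 0, 0, 100, 0, 0, 0, 0, 0, 0],
)

```text
time: 54.1
position: [0.5631, -0.3414, 0.1813]
tool_rot: [2.17, 2.271, 0.002]
ft_force: [-0.4, 1.3, -1.2]
grip_width: 1.0
```

Run:
```python
from h import *
im=snap('wrist','w34');go([.56,-.34,.18],2.5)
bl,_=blobs(im,(5,150,120),(14,255,255),60,(200,60,420,262)); print([(c,s,ray(im,*c,.061)) for c,s in bl])
```

```text
t 54.15 p [ 0.5631 -0.3416  0.1815] F [-0.1 -0.2 -0.6] grip 0.998 q7 0.75
shift mm [ 1.7 -3.   1.5]
tooly yaw 2.62 tilt 0.06
turn [ 0.06 -0.01  0.12]
[(array([315.68729642, 136.60586319]), array([290, 112,  47,  49, 307], dtype=int32), array([ 0.56128476, -0.28739635,  0.061     ]))]
```

View pics/w34.png

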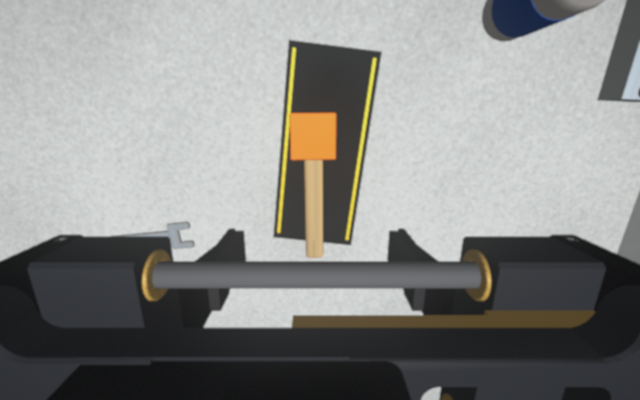

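Run:
```python
from h import *
im=ld('w34')
hsv=cv2.cvtColor(im['frame'],cv2.COLOR_RGB2HSV); print(hsv[135,313],hsv[200,314],hsv[110,300])
m=cv2.inRange(hsv,(8,165,120),(25,255,255)); m[:,:280]=0;m[:,345:]=0;m[:100]=0;m[170:]=0
c=max(cv2.findContours(m,0,2)[0],key=cv2.contourArea); r=cv2.minAreaRect(c);B=cv2.boxPoints(r);print(r)
W=np.array([ray(im,*b,.061) for b in B]);print(W.mean(0),np.linalg.norm(W[0]-W[1]),np.linalg.norm(W[1]-W[2]),[np.degrees(np.arctan2(*(W[i+1]-W[i])[1::-1])) for i in(0,1)])
m=cv2.inRange(hsv,(8,50,100),(25,164,255))
P=[]
for v in range(168,250,3):
    xs=np.where(m[v,295:335])[0]+295
    P.append(ray(im,(xs[0]+xs[-1])/2,v,.041)[:2])
P=np.array(P,np.float32); vx,vy,x0,y0=cv2.fitLine(P,cv2.DIST_HUBER,0,.01,.01).ravel(); print('handle yaw',np.degrees(np.arctan2(vy,vx)),x0,y0,P[0],P[-1])
```

```text
[ 16 180 234] [ 19  93 206] [ 8 16 63]
((312.5, 135.5), (47.0, 47.0), 90.0)
[ 0.55784996 -0.28692228  0.061     ] 0.049202440288867805 0.049179974535461926 [np.float64(2.59784978007502), np.float64(-86.33826331312548)]
handle yaw -87.0426 0.5629822 -0.37701833 [ 0.56036437 -0.32468882] [ 0.565436   -0.42811498]
```

Run:
```python
from h import *
get_image('side');get_image('side')
go([.5606,-.339,-.004],2.8)
```

```text
t 54.25 p [ 0.5628 -0.342   0.1817] F [-0.1  0.3  0.7] grip 0.998 q7 0.75
shift mm [  3.2  -2.3 185.6]
tooly yaw 2.59 tilt 0.07
turn [ 0.07  0.01 -0.21]
```

>>> play_rows(
  series=[100, 0.001, -0.001, 0.01, 0, 0, 0, 100, 0.002, -0.002, 0.035, 0, 0, -0.2, 100, 0.003, -0.002, 0.065, 0, 0, -0.2, 100, 0.003, -0.002, 0.095, 0, 0, -0.2, 100, 0.003, -0.002, 0.12, 0, 0, -0.2, 80, 0.003, -0.002, 0.14, 0, 0, -0.2, 60, 0.003, -0.002, 0.155, 0, 0, -0.2, 60, 0.003, -0.002, 0.165, 0, 0, -0.2, 60, 0.003, -0.002, 0.17, 0, 0, -0.2, 60, 0.003, -0.002, 0.17, 0, 0, -0.2],
)

```text
time: 55.08
position: [0.5593, -0.34, 0.0103]
tool_rot: [-2.169, -2.272, 0.001]
ft_force: [-0.2, 0.2, 0.0]
grip_width: 0.709
```

Run:
```python
from h import *
get_image('side');get_image('side')
go([.5606,-.339,-.004],2.8)
snap('side','d35')
a=cv2.imread('pics/d35.png')[250:400,280:430];cv2.imwrite('pics/d35z.png',cv2.resize(a,(600,600),interpolation=2))
```

```text
t 55.18 p [ 0.5603 -0.3408  0.0121] F [-1.2 -0.7  0.1] grip 0.64 q7 0.83
shift mm [ 1.8  0.4 16.1]
tooly yaw 2.65 tilt 0.1
turn [ 0.09  0.05 -0.15]
```

View pics/d35z.png

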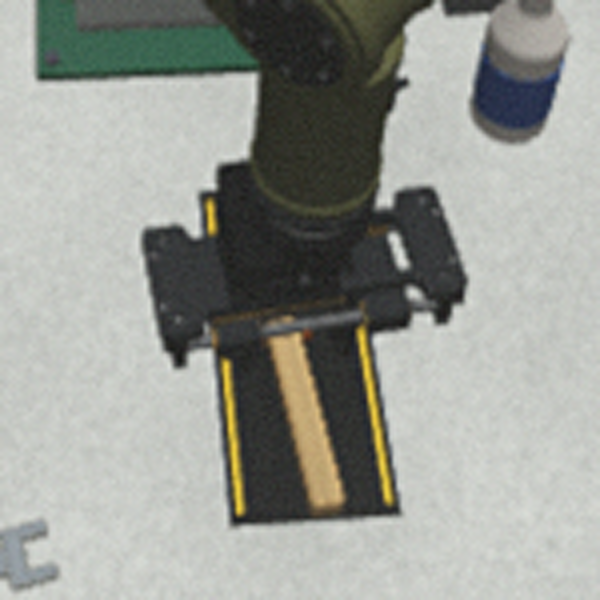

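>>> play_rows(
  series=[60, 0.001, 0, 0.004, 0, 0, 0, 60, 0.0015, 0, 0.008, 0, 0, 0, 60, 0.0015, 0, 0.012, 0, 0, 0, 60, 0.0015, 0, 0.015, 0, 0, 0, 60, 0.0015, 0, 0.016, 0, 0, 0, 60, 0.0015, 0, 0.016, 0, 0, 0, 60, 0.0015, 0, 0.016, 0, 0, 0],
)

```text
time: 55.82
position: [0.5594, -0.3388, -0.005]
tool_rot: [-2.17, -2.272, 0.0]
ft_force: [0.1, 0.6, 0.6]
grip_width: 0.602
```

Run:
```python
from h import *
get_image('side')
go([.5606,-.339,-.004],2.8)
```

```text
t 55.87 p [ 0.5596 -0.3389 -0.0049] F [-0.8 -0.1  0.4] grip 0.598 q7 0.83
shift mm [-0.2  1.  -0.9]
tooly yaw 2.65 tilt 0.01
turn [ 0.01  0.01 -0.15]
```

>>> play_rows(
  series=[60, 0, 0.001, 0.001, 0, 0, 0, 60, 0, 0.001, 0.002, 0, 0, 0, 60, 0, 0.001, 0.003, 0, 0, 0, 60, 0, 0.001, 0.003, 0, 0, 0],
)

```text
time: 56.2
position: [0.5604, -0.3386, -0.0082]
tool_rot: [-2.169, -2.272, -0.0]
ft_force: [-0.3, 0.5, 0.7]
grip_width: 0.6
```

>>> play_rows(
  series=[0, 0, 0, 0, 0, 0, 0, 0, 0, 0, 0, 0, 0, 0, 0, 0, 0, 0, 0, 0, 0, 0, 0, 0, 0, 0, 0, 0, 0, 0, 0, 0, 0, 0, 0, 0, 0, 0, 0, 0, 0, 0, 0, 0, 0, 0, 0, 0, 0, 0, 0, 0, 0, 0, 0, 0, 0, 0, 0, 0, 0, 0, 0],
  force=60,
)

```text
time: 56.95
position: [0.5602, -0.3387, -0.0079]
tool_rot: [-2.169, -2.272, 0.0]
ft_force: [-1.4, 0.3, 1.4]
grip_width: 0.247
```

Run:
```python
from h import *
go([.5606,-.339,-.008],2.8)
```

```text
t 56.95 p [ 0.5602 -0.3387 -0.0079] F [-1.4  0.3  1.4] grip 0.247 q7 0.83
shift mm [-0.3  0.3  0.1]
tooly yaw 2.65 tilt 0.02
turn [-0.02 -0.01 -0.15]
```

>>> play_rows(
  series=[0, 0, 0, -0.003, 0, 0, 0, 0, 0, 0, -0.01, 0, 0, 0, 0, 0, 0, -0.025, 0, 0, 0, 0, 0, 0, -0.045, 0, 0, 0, 0, 0, 0, -0.07, 0, 0, 0, 0, 0, 0, -0.1, 0, 0, 0, 0, 0, 0, -0.13, 0, 0, 0, 0, 0, 0, -0.16, 0, 0, 0, 0, 0, 0, -0.185, 0, 0, 0, 0, 0, 0, -0.195, 0, 0, 0],
)

```text
time: 57.78
position: [0.5619, -0.3402, 0.1925]
tool_rot: [2.165, 2.267, 0.004]
ft_force: [0.7, -1.3, -4.4]
grip_width: 0.247
```

Run:
```python
from h import *
im=snap('wrist','w36'); snap('side','d36')
go([.4529,-.0557,.19],-20)
```

```text
t 57.88 p [ 0.5615 -0.3397  0.1898] F [ 0.4  1.  -5.8] grip 0.249 q7 0.75
shift mm [288.7 -95.4  -1.2]
tooly yaw 2.64 tilt 0.28
turn [ 0.27  0.07 22.64]
```

View pics/w36.png

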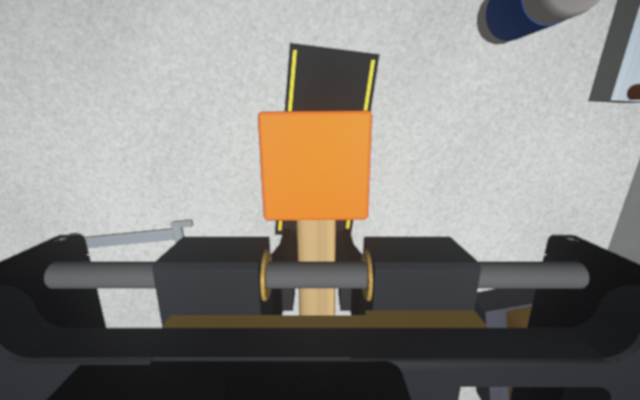

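View pics/d36.png

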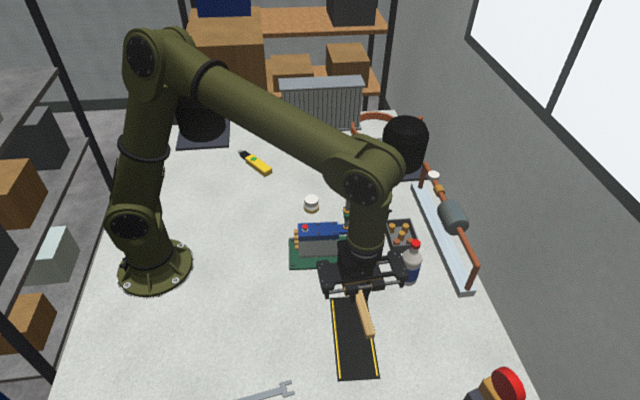

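>>> play_rows(
  series=[0, 0.01, -0.003, 0, 0, 0, 1, 0, 0.03, -0.01, 0, 0, 0, 3, 0, 0.058, -0.019, 0, 0, 0, 6, 0, 0.088, -0.029, 0, 0, 0, 9, 0, 0.12, -0.04, 0, 0, 0, 12, 0, 0.152, -0.05, 0, 0, 0, 15, 0, 0.184, -0.061, 0, 0, 0, 18, 0, 0.214, -0.071, 0, 0, 0, 21, 0, 0.24, -0.079, 0, 0, 0, 22.6, 0, 0.255, -0.084, 0, 0, 0, 22.6],
)

```text
time: 58.72
position: [0.4619, -0.0837, 0.1848]
tool_rot: [-2.566, -1.805, 0.004]
ft_force: [0.6, 0.1, -5.0]
grip_width: 0.248
```

Run:
```python
from h import *
go([.4529,-.0557,.17],-20)
```

```text
t 58.72 p [ 0.4619 -0.0837  0.1848] F [ 0.6  0.1 -5. ] grip 0.248 q7 -0.27
shift mm [ 23.3 -17.9  14.9]
tooly yaw -19.76 tilt 0.28
turn [-0.28 -0.02  0.24]
```

>>> play_rows(
  series=[0, 0.006, -0.004, 0.002, 0, 0, 0, 0, 0.014, -0.01, 0.006, 0, 0, 0, 0, 0.02, -0.015, 0.01, 0, 0, 0, 0, 0.023, -0.018, 0.013, 0, 0, 0, 0, 0.023, -0.018, 0.014, 0, 0, 0, 0, 0.023, -0.018, 0.014, 0, 0, 0, 0, 0.023, -0.018, 0.014, 0, 0, 0],
)

```text
time: 59.3
position: [0.4559, -0.0611, 0.173]
tool_rot: [2.574, 1.801, -0.001]
ft_force: [0.6, 0.9, -5.2]
grip_width: 0.246
```

Run:
```python
from h import *
get_image('side');get_image('side')
go([.4529,-.0557,.125],-20)
im=snap('wrist','w37'); snap('side','d37');snap('scene','s37')
a=cv2.imread('pics/d37.png')[150:300,260:410];b=cv2.imread('pics/s37.png')[120:270,220:370];cv2.imwrite('pics/d37z.png',np.hstack([cv2.convertScaleAbs(cv2.resize(x,(400,400),interpolation=2),alpha=1.3) for x in(a,b)]))
```

```text
t 59.4 p [ 0.456  -0.0609  0.1732] F [ 0.4 -0.6 -5. ] grip 0.245 q7 -0.34
shift mm [ 3.9 -4.7 48.2]
tooly yaw -20.03 tilt 0.03
turn [ 0.03  0.01 -0.03]
```

View pics/w37.png

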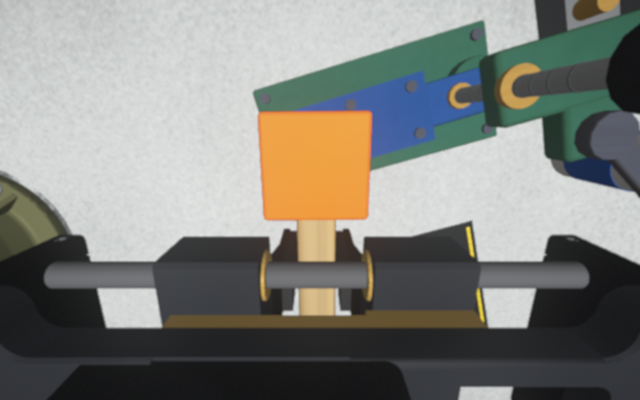

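View pics/d37z.png

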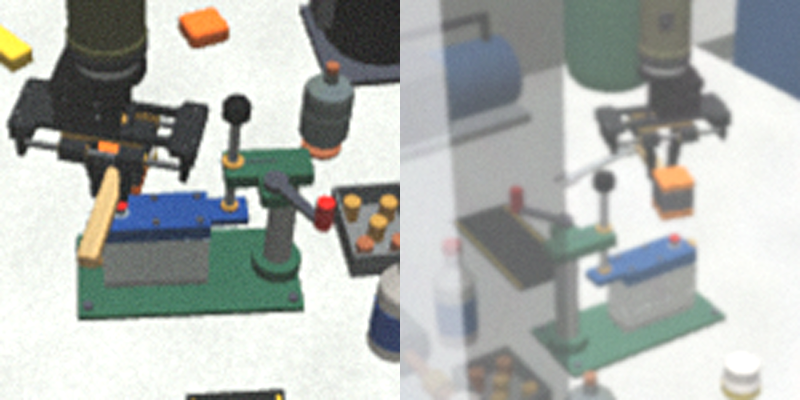

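>>> play_rows(
  series=[0, 0.004, -0.002, 0.005, 0, 0, 0, 0, 0.009, -0.0045, 0.015, 0, 0, 0, 0, 0.009, -0.0045, 0.025, 0, 0, 0, 0, 0.009, -0.0045, 0.031, 0, 0, 0, 0, 0.009, -0.0045, 0.033, 0, 0, 0, 0, 0.009, -0.0045, 0.033, 0, 0, 0, 0, 0.009, -0.0045, 0.033, 0, 0, 0],
)

```text
time: 60.13
position: [0.4546, -0.0503, 0.14]
tool_rot: [2.573, 1.803, -0.0]
ft_force: [0.5, -0.3, -4.8]
grip_width: 0.246
```

Run:
```python
from h import *
get_image('side')
go([.4529+.002,-.0557+.006,.113],-20)
snap('side','d38')
a=cv2.imread('pics/d38.png')[150:300,260:410];cv2.imwrite('pics/d38z.png',cv2.resize(a,(600,600),interpolation=2))
```

```text
t 60.18 p [ 0.4548 -0.0503  0.1403] F [ 0.6 -0.8 -5. ] grip 0.246 q7 -0.34
shift mm [ 0.6 -0.2 27.3]
tooly yaw -19.97 tilt 0.03
turn [ 0.03 -0.01  0.03]
```

View pics/d38z.png

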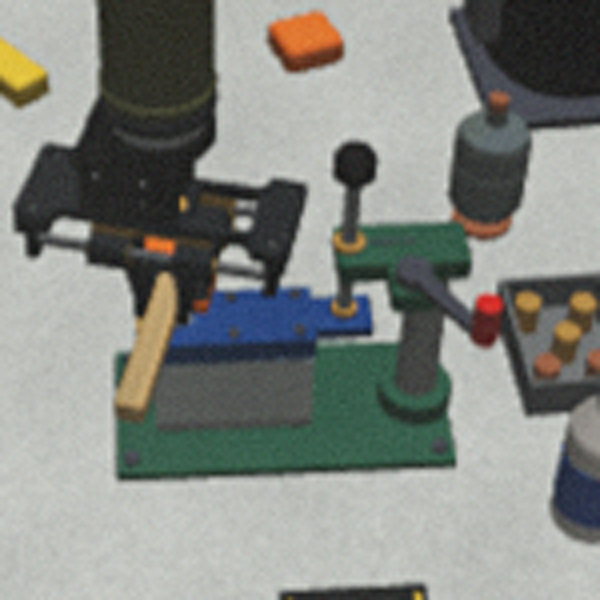

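>>> play_rows(
  series=[0, 0, 0, 0.012, 0, 0, 0, 0, 0, 0, 0.022, 0, 0, 0, 0, 0, 0, 0.028, 0, 0, 0, 0, 0, 0, 0.028, 0, 0, 0],
)

```text
time: 60.57
position: [0.4562, -0.051, 0.1135]
tool_rot: [2.572, 1.801, 0.004]
ft_force: [-2.4, -0.8, 6.6]
grip_width: 0.246
```

Run:
```python
from h import *
go([.4529+.002,-.0557+.006,.114],-20)
snap('side','d39');snap('wrist','w39')
a=cv2.imread('pics/d39.png')[150:300,260:410];cv2.imwrite('pics/d39z.png',cv2.resize(a,(600,600),interpolation=2))
```

```text
t 60.57 p [ 0.4562 -0.051   0.1135] F [-2.4 -0.8  6.6] grip 0.246 q7 -0.33
shift mm [ 0.8 -1.6 -0.5]
tooly yaw -20.01 tilt 0.18
turn [ 0.17 -0.05 -0.01]
```

View pics/w39.png

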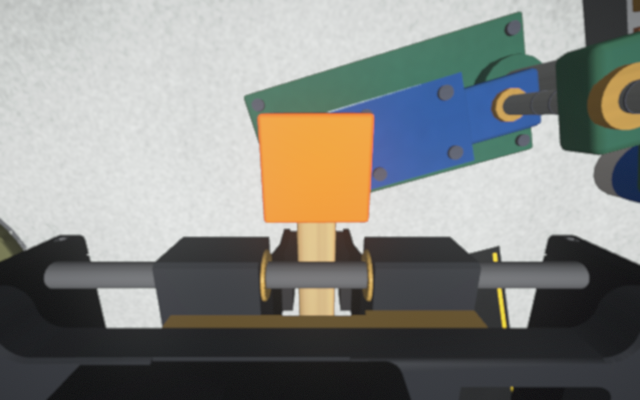

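>>> play_rows(
  series=[0, 0, 0, 0.002, 0, 0, 0, 0, 0, 0, 0.005, 0, 0, 0, 0, 0, 0, 0.005, 0, 0, 0],
)

```text
time: 60.92
position: [0.456, -0.0529, 0.1103]
tool_rot: [2.572, 1.799, 0.002]
ft_force: [-5.7, -6.6, 17.6]
grip_width: 0.246
```

Run:
```python
from h import *
go([.4529+.002,-.0557+.006,.114],-20)
snap('wrist','w40')
```

```text
t 60.92 p [ 0.456  -0.0529  0.1103] F [-5.7 -6.6 17.6] grip 0.246 q7 -0.32
shift mm [ 2.6 -2.1 -3.7]
tooly yaw -20.05 tilt 0.19
turn [ 0.18  0.04 -0.05]
```

>>> play_rows(
  series=[0, 0, 0, -0.01, 0, 0, 0, 0, 0, 0, -0.03, 0, 0, 0, 0, -0.01, 0, -0.05, 0, 0, 0, 0, -0.03, 0, -0.06, 0, 0, 0, 0, -0.06, 0, -0.06, 0, 0, 0, 0, -0.085, 0, -0.06, 0, 0, 0, 0, -0.1, 0, -0.06, 0, 0, 0, 0, -0.1, 0, -0.06, 0, 0, 0],
)

```text
time: 61.63
position: [0.4185, -0.1477, 0.1668]
tool_rot: [-2.577, -1.796, 0.002]
ft_force: [0.7, 0.0, -4.5]
grip_width: 0.245
```

Run:
```python
from h import *
go([.56,-.34,.17],2.65)
snap('wrist','w41');snap('side','d41');snap('scene','s41')
a=cv2.imread('pics/d41.png')[200:260,280:350];b=cv2.imread('pics/s41.png')[200:250,285:335];cv2.imwrite('pics/d41z.png',np.hstack([cv2.convertScaleAbs(cv2.resize(x,(400,400),interpolation=2),alpha=1.3) for x in(a,b)]))
```

```text
t 61.63 p [ 0.4185 -0.1477  0.1668] F [ 0.7  0.  -4.5] grip 0.245 q7 -0.18
shift mm [-131.4  199.3   -3.2]
tooly yaw -20.27 tilt 0.06
turn [ -0.06   0.03 -22.92]
```

View pics/w41.png

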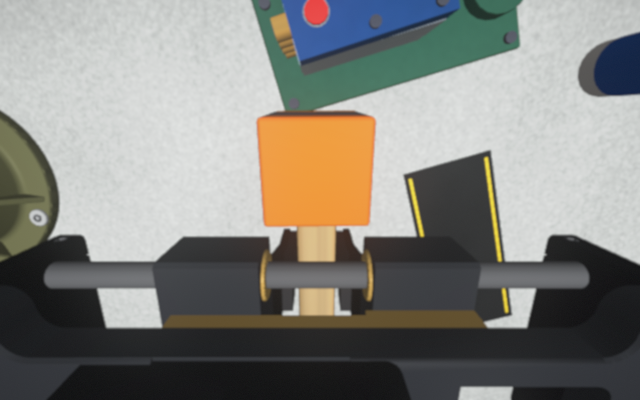

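View pics/d41z.png

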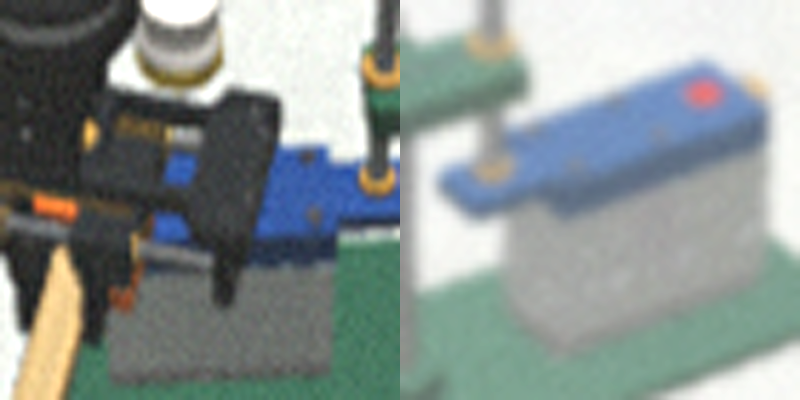

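Run:
```python
from h import *
def red(f,roi):
    im=ld(f); bl,l=blobs(im,(0,110,90),(6,255,255),6,roi); bl2,_=blobs(im,(174,110,90),(179,255,255),6,roi); return [(c.round(2),s.tolist()) for c,s in bl],[(c.round(2),s[4]) for c,s in bl2]
w=ld('w41');s=ld('s41')
a=red('w41',(290,0,345,40));b=red('s41',(355,195,385,225)); print(a,red('s41',(285,200,335,250)))
b=red('s41',(285,200,335,250))
pa=a[0][0][0]; pb=b[0][0][0]
print('tri now',tri(w,pa,s,pb))
for z in(.123,.135): print(z,ray(w,*pa,z)[:2],ray(s,*pb,z)[:2])
# before: w26 & s24
a=red('w26',(195,70,230,110)); b=red('s30',(285,195,340,250)); print(a,b)
print('tri before',tri(ld('w26'),a[0][0][0],ld('s30'),b[0][0][0]))
```

```text
([(array([315.64,  10.95]), [305, 0, 22, 24, 439])], [(array([306.5 ,   2.75]), np.int32(8)), (array([325.74,  10.13]), np.int32(23))]) ([], [])Traceback (most recent call last):
  File "<stdin>", line 7, in <module>
IndexError: list index out of range
```

Run:
```python
from h import *
def red(f,roi,t=40):
    fr=ld(f)['frame'].astype(int); r=fr[...,0]-np.maximum(fr[...,1],fr[...,2]); x0,y0,x1,y1=roi; m=np.clip(r[y0:y1,x0:x1]-t,0,None)
    ys,xs=np.mgrid[y0:y1,x0:x1]; return np.array([(xs*m).sum()/m.sum(),(ys*m).sum()/m.sum()]),(m>0).sum()
w=ld('w41');s=ld('s41')
pa,n=red('w41',(290,0,345,40)); pb,n2=red('s41',(315,200,335,225)); print(pa,n,pb,n2,'tri now',tri(w,pa,s,pb))
for z in(.123,.135): print(z,ray(w,*pa,z)[:2].round(4),ray(s,*pb,z)[:2].round(4))
pa,n=red('w26',(195,70,230,110)); pb,n2=red('s30',(315,195,340,225)); print(pa,n,pb,n2,'tri before',tri(ld('w26'),pa,ld('s30'),pb))
im=ld('s41'); print(proj(im,[.4707,-.0068,.123]),proj(im,[.4707,-.0068,.135]))
```

```text
[315.69149482  10.85289916] 509 [322.58119658 211.30769231] 5 tri now [ 0.47097157 -0.00737448  0.12012739]
0.123 [ 0.4711 -0.0086] [ 0.4733 -0.0037]
0.135 [ 0.4699 -0.0121] [0.4852 0.0106]
[212.47874856  89.21905757] 200 [322.60264901 208.65562914] 6 tri before [ 0.47045431 -0.00774199  0.13234714]
[322.60049039 210.75709826] [322.68599343 208.2310957 ]
```

Run:
```python
from h import *
im=ld('w34')
C=np.array([ray(im,*q,.001)[:2] for q in((290,41),(381,52),(352,244),(274,236))]); print(C.round(4)); print([np.linalg.norm(C[i]-C[(i+1)%4]).round(4) for i in range(4)])
far=(C[0]+C[1])/2; near=(C[2]+C[3])/2; u=(near-far)/np.linalg.norm(near-far); print('centre',C.mean(0),'dir',u,np.degrees(np.arctan2(u[1],u[0])))
cen=C.mean(0)
# mallet spans head front 25 to tail 155: middle is 65 mm along handle from head centre
h=cen-.065*u; yaw=np.degrees(np.arctan2(u[1],u[0]))+90
R=lambda t:np.array([np.cos(np.radians(t)),np.sin(np.radians(t))])
print('head',h,'tcp',h+.052*u,'yaw',yaw)
t=h+.052*u
go([t[0],t[1],.12],yaw)
```

```text
[[ 0.5264 -0.1829]
 [ 0.634  -0.1898]
 [ 0.6192 -0.437 ]
 [ 0.5092 -0.4298]]
[np.float64(0.1079), np.float64(0.2476), np.float64(0.1103), np.float64(0.2474)]
centre [ 0.57220578 -0.30986272] dir [-0.0647601  -0.99790086] -93.71307909172148
head [ 0.57641518 -0.24499916] tcp [ 0.57304766 -0.29689001] yaw -3.7130790917214824
t 61.78 p [ 0.4203 -0.1432  0.1667] F [ 0.5  0.1 -6.4] grip 0.244 q7 -0.18
shift mm [-92.5 196.1  46.5]
tooly yaw -19.92 tilt 0.06
turn [ -0.04  -0.05 -16.21]
```

>>> play_rows(
  series=[0, -0.005, 0.01, 0, 0, 0, 0, 0, -0.015, 0.032, 0, 0, 0, -2, 0, -0.028, 0.06, 0, 0, 0, -5, 0, -0.042, 0.09, 0.005, 0, 0, -8, 0, -0.056, 0.12, 0.012, 0, 0, -11, 0, -0.07, 0.15, 0.02, 0, 0, -14, 0, -0.083, 0.176, 0.03, 0, 0, -16, 0, -0.09, 0.192, 0.04, 0, 0, -16.2, 0, -0.0925, 0.196, 0.046, 0, 0, -16.2, 0, -0.0925, 0.196, 0.046, 0, 0, -16.2],
)

```text
time: 62.62
position: [0.5729, -0.2967, 0.1178]
tool_rot: [-2.289, -2.146, 0.005]
ft_force: [-0.1, 0.4, -6.1]
grip_width: 0.245
```

>>> play_rows(
  series=[0, 0, 0, 0.01, 0, 0, 0, 0, 0, 0, 0.03, 0, 0, 0, 0, 0, 0, 0.05, 0, 0, 0, 0, 0, 0, 0.07, 0, 0, 0, 0, 0, 0, 0.085, 0, 0, 0, 0, 0, 0, 0.093, 0, 0, 0, 0, 0, 0, 0.095, 0, 0, 0, 0, 0, 0, 0.095, 0, 0, 0],
)

```text
time: 63.28
position: [0.5732, -0.2973, 0.0262]
tool_rot: [-2.292, -2.148, -0.001]
ft_force: [0.3, -0.8, -4.6]
grip_width: 0.247
```

Run:
```python
from h import *
get_image('side');get_image('side')
go([.573,-.297,-.0079],-3.7)
snap('wrist','w42');snap('side','d42')
a=cv2.imread('pics/d42.png')[250:400,280:430];cv2.imwrite('pics/d42z.png',cv2.resize(a,(600,600),interpolation=2))
```

```text
t 63.38 p [ 0.574  -0.2983  0.0274] F [-0.2  0.2 -4. ] grip 0.247 q7 0.67
shift mm [ 1.2 -1.2 35.3]
tooly yaw -3.74 tilt 0.13
turn [ 0.12  0.03 -0.04]
```

View pics/d42z.png

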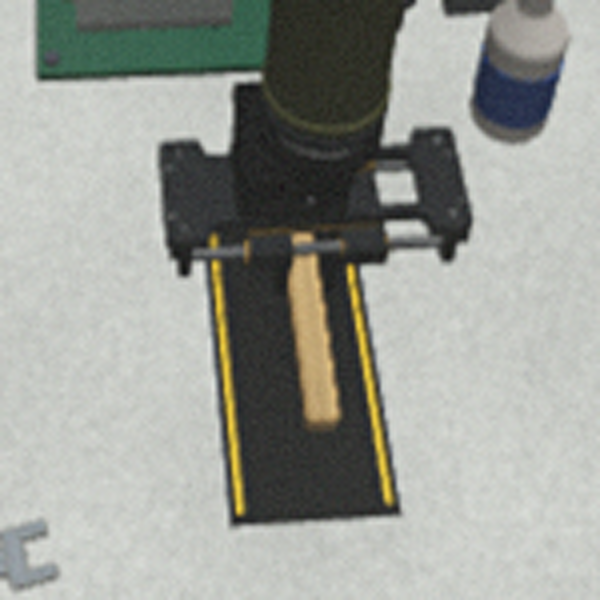

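View pics/w42.png

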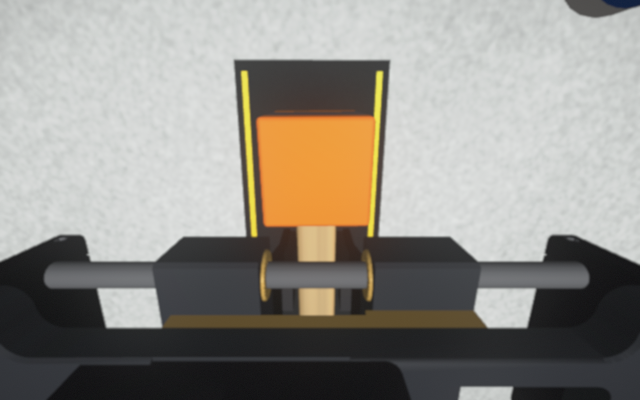

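>>> play_rows(
  series=[0, 0, 0, 0.006, 0, 0, 0, 0, 0, 0, 0.013, 0, 0, 0, 0, 0, 0, 0.02, 0, 0, 0, 0, 0, 0, 0.026, 0, 0, 0, 0, 0, 0, 0.03, 0, 0, 0, 0, 0, 0, 0.032, 0, 0, 0, 0, 0, 0, 0.034, 0, 0, 0, 0, 0, 0, 0.034, 0, 0, 0],
)

```text
time: 64.15
position: [0.5729, -0.2979, -0.0084]
tool_rot: [-2.293, -2.147, 0.0]
ft_force: [-0.3, 0.4, -4.9]
grip_width: 0.247
```

Run:
```python
from h import *
get_image('side');
go([.573,-.297,-.0079],-3.7)
```

```text
t 64.2 p [ 0.5731 -0.298  -0.008 ] F [ 0.5  0.2 -4.1] grip 0.249 q7 0.69
shift mm [ 0.9 -0.2 -0.1]
tooly yaw -3.75 tilt 0.0
turn [-0.    0.   -0.05]
```

>>> play_rows(
  series=[0, 0, 0, 0.001, 0, 0, 0, 0, 0, 0, 0.002, 0, 0, 0, 0, 0, 0, 0.002, 0, 0, 0],
)

```text
time: 64.45
position: [0.5732, -0.2979, -0.0099]
tool_rot: [2.293, 2.148, 0.0]
ft_force: [0.7, -1.1, -5.4]
grip_width: 0.245
```

>>> play_rows(
  series=[0, 0, 0, 0.001, 0, 0, 0, 0, 0, 0, 0.002, 0, 0, 0, 0, 0, 0, 0.002, 0, 0, 0],
)

```text
time: 64.7
position: [0.5733, -0.2983, -0.0106]
tool_rot: [2.293, 2.147, 0.001]
ft_force: [-2.4, 1.5, 4.6]
grip_width: 0.242
```

>>> play_rows(
  series=[26, 0, 0, -0.001, 0, 0, 0, 30, 0, 0, -0.001, 0, 0, 0, 40, 0, 0, -0.001, 0, 0, 0, 50, 0, 0, -0.001, 0, 0, 0, 60, 0, 0, -0.001, 0, 0, 0, 60, 0, 0, -0.001, 0, 0, 0, 60, 0, 0, -0.001, 0, 0, 0, 60, 0, 0, -0.001, 0, 0, 0],
)

```text
time: 65.37
position: [0.5731, -0.2979, -0.011]
tool_rot: [2.293, 2.148, 0.0]
ft_force: [-1.0, -0.0, 0.3]
grip_width: 0.583
```

>>> play_rows(
  series=[60, 0, 0, -0.01, 0, 0, 0, 60, 0, 0, -0.03, 0, 0, 0, 60, 0, 0, -0.06, 0, 0, 0, 60, 0, 0, -0.09, 0, 0, 0, 60, 0, 0, -0.12, 0, 0, 0, 60, 0, 0, -0.15, 0, 0, 0, 60, 0, 0, -0.18, 0, 0, 0, 60, -0.02, 0, -0.2, 0, 0, 0, 60, -0.04, 0, -0.21, 0, 0, 0, 60, -0.05, 0, -0.21, 0, 0, 0],
)

```text
time: 66.2
position: [0.5701, -0.3516, 0.2034]
tool_rot: [2.29, 2.141, 0.001]
ft_force: [-1.5, -0.5, -0.1]
grip_width: 0.598
```

Run:
```python
from h import *
get_image('side');get_image('side')
go([.573,-.297,-.0079],-3.7)
snap('wrist','w43');snap('side','d43');snap('scene','s43')
a=cv2.imread('pics/d43.png')[180:400,240:460];cv2.imwrite('pics/d43z.png',cv2.resize(a,(600,600),interpolation=2))
```

```text
t 66.3 p [ 0.5684 -0.3505  0.1994] F [ 1.   0.5 -0.6] grip 0.602 q7 0.68
shift mm [ 53.9   0.9 207.2]
tooly yaw -3.99 tilt 0.08
turn [ 0.    0.08 -0.29]
```

View pics/d43z.png

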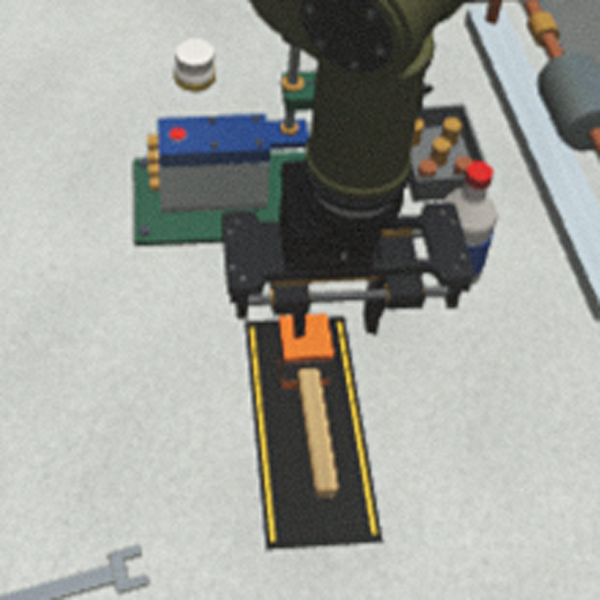

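View pics/w43.png

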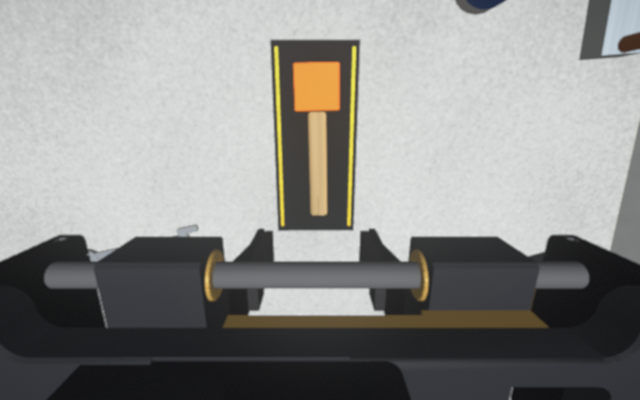

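View pics/s43.png

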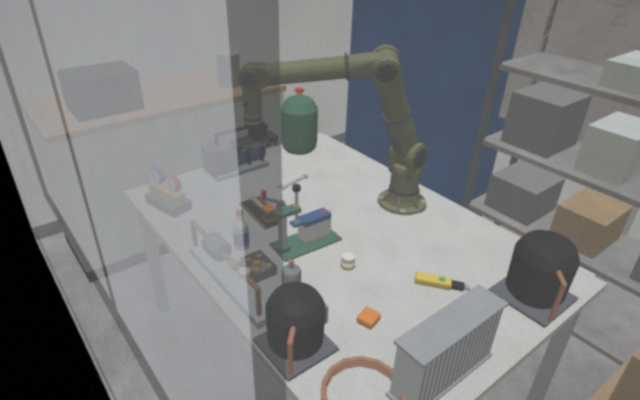

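>>> play_rows(
  series=[60, 0, -0.015, -0.01, 0, 0, 0, 60, 0, -0.04, -0.025, 0, 0, 0, 60, 0.01, -0.07, -0.04, 0, 0, 0, 60, 0.03, -0.095, -0.055, 0, 0, 0, 60, 0.05, -0.11, -0.07, 0, 0, 0, 60, 0.065, -0.12, -0.08, 0, 0, 0, 60, 0.07, -0.12, -0.08, 0, 0, 0, 60, 0.07, -0.12, -0.08, 0, 0, 0],
)

```text
time: 67.12
position: [0.4558, -0.2672, 0.2789]
tool_rot: [-2.287, -2.153, -0.005]
ft_force: [0.8, -0.2, -0.4]
grip_width: 0.602
```

Run:
```python
from h import *
snap('wrist','w44');snap('side','d44')
a=cv2.imread('pics/d44.png')[170:330,270:430];cv2.imwrite('pics/d44z.png',cv2.resize(a,(600,600),interpolation=2))
go([.5,-.2,.3],-3.7)
```

```text
t 67.22 p [ 0.4551 -0.2694  0.278 ] F [-0.4 -0.4  0.8] grip 0.601 q7 0.44
shift mm [ 72.1  40.4 -22. ]
tooly yaw -3.64 tilt 0.06
turn [-0.06 -0.    0.06]
```

View pics/d44z.png

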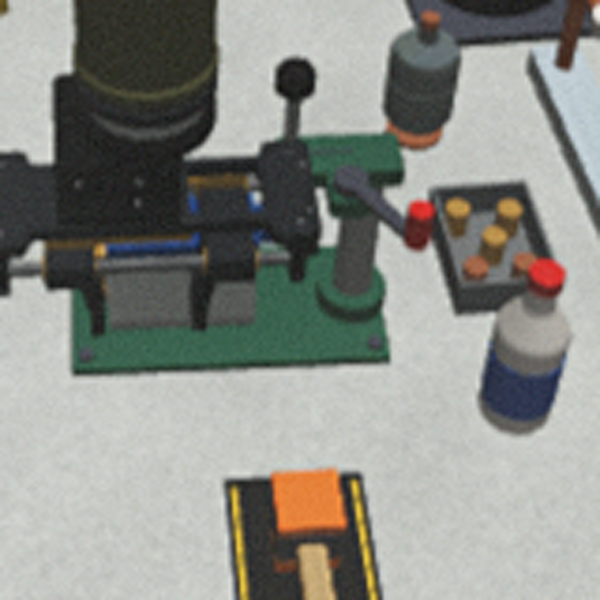

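View pics/w44.png

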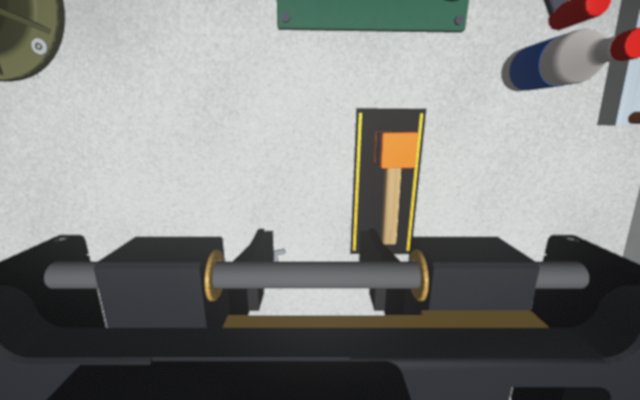

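Run:
```python
from h import *
print(close_job())
```

```text
the job is handed in; nothing more can be done
None
```

The manifold is assembled on the stand, the depth stop is lowered and locked, the tie pin is home and the mallet is back on its mat. I handed the job in at about 67 s of the 210 s allowed.

**What I did, in order:**
1. Stacked all three aluminium sections, then the blue cover. Each bottomed at its expected height over the key below.
2. Pressed the depth stop down by its knob until the foot met the ear, where the force jumped to about 25 N.
3. Swung the clamp lever counter-clockwise to its hard stop.
4. Knocked and pressed the pin home with the mallet, about 23 N at the end.
5. Stood the mallet back on its mat.

**Last checks:**
- **Pin:** the camera views put its head 12 mm lower than before, which is the full travel. In the scene view it looks nearly flush with the cover.
- **Lever:** it is still fully over in the last side picture.
- **Mallet:** it is centred on its mat.
- **Stack:** it looks seated. The gripper hides part of the cover in the very last picture, but the one before shows it clear.

**Checks that disagreed or fell short:**
- **Finger length:** the finger tips turned out to be about 34 mm shorter than the stated tool point. My first two grasps on a section closed above it without moving it, and I corrected the heights after that.
- **Lever range:** the lever had stopped after about 1.0 rad from where it started, which is less than the stated 1.3 rad. I swung it back about 12° past its starting point without reaching a stop, so it had not started fully open. Pushing it forward again, it met the same firm stop at about 27 N. I took that as fully locked, but did not drive it to the open stop to measure the whole range.
- **Mallet grip:** the mallet tipped slightly in the grip while pressing the pin, but it settled upright when set down.

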